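# Fetch the filter basket from the crowded station mat to the scale

### The arm

A 6-joint arm with a two-finger parallel gripper is mounted at the origin on the work surface. World frame = base frame: x ahead of the robot, y to its left, z up, the work surface at z = 0. Lengths are in m, angles in rad, forces in N, time in s.
With the tool pointing down it reaches from about 0.375 to 0.9 m from the base axis. Payload 3.1 kg.
Tool frame: the origin (TCP) lies on the front face of the gripper's body, between the roots of the fingers; the fingertips stand 73 mm ahead of it and the grasp point (between the pads) lies 54 mm ahead of it (manip.finger_overhang is the distance from the TCP to the fingertips, in m); z points along the fingers, y is the direction in which the jaws open and shut (so a half turn about z gives the same grasp; the last joint's range is limited). The gripper opens to 85 mm and grips with 20 to 120 N. Pads are 22 mm wide; open, the fingers measure 114 mm over their backs; the gripper's body (76 mm by 85 mm) begins 54 mm behind the grasp point. The pads swing forward as they close: fully open they stand 13 mm farther back than shut.
Start: joints at [-1.514, 0.527, 1.433, -0, 1.181, -0.178], TCP at [0.146, -0.608, 0.304] pointing down, gripper open.
Joint ranges: [-3.08, 3.08], [-0.75, 2.2], [0.22, 2.44], [-1.43, 4.57], [0, 2.65], [-2.85, 2.85]. Speed limits (rad/s): [2.79, 2.79, 3.14, 3.14, 3.14, 3.14].

### API

Orientations are given as a unit quaternion [x, y, z, w].
In Python, from station import manip gives the robot as it stands.
- The arm moves only by the tool apply_moves, never from a script. Its argument "increments" is a list that holds one entry, the list of rows, each a list of 4 numbers: the shift along the tool's x, y, z in m, then the turn about the tool's z in degrees. In form: [[[dx, dy, dz, spin], ...]]. A call has 1 to 5 rows; each row shifts and turns the pose as measured when the row begins, along the tool's axes as they then stand; what a row does not reach is not made up. A row lasts 1/10 s, in which the tool goes at most 50 mm and 8.59 degrees, less where a joint would pass 70% of its speed; a pose out of reach is approached as far as the arm can. A call with a gripper value outside its range is refused whole. "fingers" is the opening, from 0 (shut) to 1 (fully open), set as the call begins (left out, the last holds). The fingers move at their own pace and stop on an object; "newtons" is the grip in N (left out, the last holds). Time passes only in rows, so rows that do not move let the fingers close. It gives the time, the measured TCP pose, the force and the opening at its end, in the units of the state.
- manip.sense(): the state, without advancing time (a new reading comes with each control period).
- manip.snapshot(name): name is "scene" or "top" or "wrist"; returns (picture, depth): 400x640x3 uint8, red, green, blue; 400x640 float32, m along the optical axis (not along the pixel's ray), 0 where there is no reading.
- manip.camera_model(name): a dict with "mtx" (3x3 intrinsics, pixels), "R" (3x3) and "t" (3): a world point X has camera coordinates R X + t; the wrist camera has in their place "mount" (4x4, takes a point from camera to tool coordinates, whose origin is the TCP and whose axes are the flange's). Camera axes: x right, y down, z forward; pixel columns grow to the right and rows downward; lengths in m; the calibration is good to about 2 mm. A picture is of the moment at which its call begins: read the wrist's pose just before it. camera_model takes no time and is no camera call.
- manip.sign_off(): hands the job in, once; it reports no verdict.
The state is a dict: "t": time; "q": joint angles; "qd": joint speeds; "tau": joint torques, N m; "tcp_pos": TCP position; "tool_rot": TCP orientation; "force": force on the tool from outside, world axes, zero at the start; "ft_torque": the same for the moment, N m; "finger_gap": opening from 0.0 (shut) to 1.0 (fully open).
Only numpy, scipy, OpenCV 4.12 (cv2) and the standard library are available. Lean on these libraries where they do the work, as an engineer would, in place of code of your own. Each camera call takes 0.05 s, during which the arm holds its last target.

### The job

I need the steel filter basket on the scale to dose into it. Clear the copper jug, the shot glass and the red distribution tool that hem it in off the rubber mat and stand all three on the wooden board; then fetch the basket and stand it in the middle of the scale, and finally put the jug, the glass and the red tool back on the mat, each within the ring it stood in at the start. Keep everything upright, and do not move the tamper or the two other glasses.

Things in the scene. Friction and masses are not known exactly. Their poses are not given: they have to be found in the camera images.
- basket: Steel filter basket: open thin-walled cup 26 mm high, perforated floor, body 55 mm across, flat rim 62 mm across and 3.5 mm thick round its mouth. 70 g. Origin: centre of its underside; z up. At the start it stands on the mat, 70 mm (centre to centre) from jug, glass and red tool, too close for a finger to go down between.
- jug: Squat copper milk jug, open, 70 mm high: belly 67 mm across, upright neck 56 mm across from 46 mm above its base to the rim. Loop handle (8 mm bar) on its own -x side, out to 60 mm from its axis, 17 to 66 mm above its base; small spout at the rim on its +x side. 230 g. Origin: centre of its underside; z up. Starts on one of the mat's three large rings, handle roughly toward the mat's -x.
- glass: Clear shot glass, open at the top, 60 mm high, 48 mm across at the foot widening to 55 mm at the rim, wall 3.5 mm. About 110 g. Origin: centre of its underside; z up. It is the only glass that stands on the mat.
- tool: Red anodised coffee distribution tool: a round puck 36 mm high; red knurled upper part 56 mm across from 12.5 mm up to the top, steel foot 53 mm across below. About 320 g. Origin: centre of its underside; z up. At the start on one of the mat's three large rings.
- mat: Black rubber station mat, fixed, 220 mm (its x) by 300 mm (its y), 4 mm thick. Origin: centre of its underside. Flat grey rings: three of 71 mm diameter at (35, 70), (35, -70) and (-35, 0) mm in its own x, y, where jug, glass and red tool stand, centred to about 2 mm, in an order that changes; one at (35, 0) for the basket, one at (-70, 120) for the tamper.
- board: Walnut serving board, fixed, flat, 300 mm (its x) by 120 mm (its y), 12 mm thick: the side area. Origin: centre of its underside. It lies to the left or the right of the mat.
- scale: Coffee scale, fixed, black, with a steel pan 118 by 119 mm, its top 21 mm above the counter; a round 72 mm dark pad within a 90 mm ring marks the middle. Origin: on the counter, right under the middle of that pad. Its body is 155 mm (its x, from -90 to +66) by 125 mm, display strip on its -x side. It lies on the other side of the mat from the board.
- tamper: Bystander: tamper with steel base 54 mm across and dark wooden handle, 88 mm high, standing on the mat's corner ring. Origin: centre of its underside. Leave it where it is.
- glass_b: Bystander: shot glass like the one on the mat, standing on the bare counter beyond the mat (larger x), left. Origin: centre of its underside. Leave it where it is.
- glass_c: Bystander: shot glass like the one on the mat, standing on the bare counter beyond the mat (larger x), right. Origin: centre of its underside. Leave it where it is.

How it is judged:
By the outcome, as a careful person would: the job done as asked, in the order asked, and still so for the second after the job is handed in, with the robot touching nothing.
It also fails if it takes over 136 s, if anything falls off the work surface, if the arm or the gripper's body presses on something with over 40 N, if the wrist force passes 120 N, or if a joint passes its speed limit or range.

## Working session

There is one attempt and no reset: what is moved stays moved. The work goes in short steps, Python scripts to look and compute and a tool call to move; the robot and the scene stay as the last step left them, time stands still between calls to the robot, and variables do not carry over. Pictures are saved under pics/ and viewed, and the job is handed in when it is done.

Besides the shell and the picture viewer there is one more tool, called after ">>>" by a JSON object that holds its "method" and its "body", one argument or row to a line. apply_moves: Moves the arm, as the interface text tells. Its arguments: {"type":"object","properties":{"increments":{"type":"array","items":{"type":"array","items":{"type":"array","items":{"type":"number"}}}},"fingers":{"type":"number"},"newtons":{"type":"number"}},"required":["increments"]}

```bash
ls; mkdir -p pics; python3 - <<'E'
from station import manip
import cv2, numpy as np
s=manip.sense(); print({k:np.round(v,3) for k,v in s.items()}, manip.finger_overhang)
for n in ["scene","top","wrist"]:
    c=manip.camera_model(n); print(n,{k:np.round(v,3).tolist() for k,v in c.items()})
    p,d=manip.snapshot(n); cv2.imwrite(f"pics/{n}0.png",p[:,:,::-1]); np.save(f"pics/{n}0.npy",d)
E
```

```text
pics
{'t': np.float64(0.0), 'q': array([-1.514,  0.528,  1.434,  0.   ,  1.181, -0.179]), 'qd': array([-0.001,  0.001, -0.   ,  0.001,  0.002, -0.001]), 'tau': array([-1.0000e-03, -4.4235e+01, -1.7803e+01, -0.0000e+00,  8.0000e-03,
        0.0000e+00]), 'tcp_pos': array([ 0.146, -0.607,  0.303]), 'tool_rot': array([ 0.993,  0.118,  0.   , -0.001]), 'force': array([0.897, 0.087, 0.024]), 'ft_torque': array([-0.036,  0.038,  0.072]), 'finger_gap': np.float64(1.0)} 0.0726
scene {'mtx': [[516.567, 0.0, 321.636], [0.0, 516.567, 182.048], [0.0, 0.0, 1.0]], 'R': [[-0.841, 0.541, -0.014], [0.445, 0.677, -0.586], [-0.308, -0.499, -0.81]], 't': [0.532, -0.279, 1.305]}
top {'mtx': [[512.691, 0.0, 321.027], [0.0, 512.691, 201.575], [0.0, 0.0, 1.0]], 'R': [[0.013, -1.0, 0.008], [-0.997, -0.014, -0.081], [0.081, -0.007, -0.997]], 't': [-0.017, 0.634, 1.227]}
wrist {'mtx': [[315.274, 0.0, 321.18], [0.0, 315.274, 203.678], [0.0, 0.0, 1.0]], 'mount': [[-0.0, -0.957, -0.291, 0.075], [1.0, 0.0, -0.0, -0.0], [0.0, -0.291, 0.957, -0.07], [0.0, 0.0, 0.0, 1.0]]}
```

View pics/top0.png

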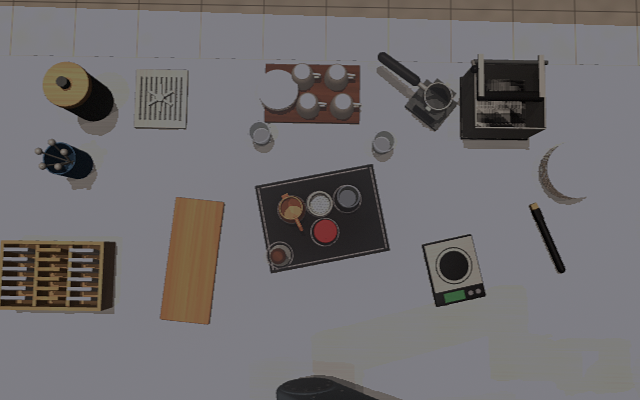

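View pics/scene0.png

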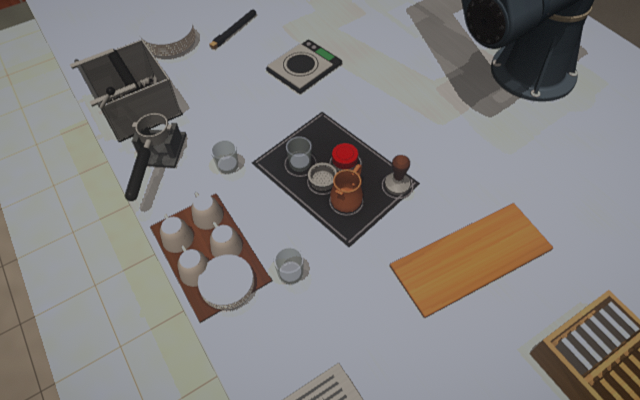

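The top view shows the jug at about (290,209), basket (319,204), glass (347,198), red tool (325,232) and tamper (280,254). The board is at about (193,260) and the scale pad at about (454,265). Next I'll measure them.

```bash
cat > h.py <<'E'
import numpy as np, cv2
from station import manip
def ray(c,u,v,z):
    M=manip.camera_model(c) if isinstance(c,str) else c
    d=M["R"].T@np.linalg.inv(M["mtx"])@np.array([u,v,1.]); o=-M["R"].T@M["t"]
    return o+d*(z-o[2])/d[2]
def proj(c,X):
    M=manip.camera_model(c) if isinstance(c,str) else c
    p=M["mtx"]@(M["R"]@np.asarray(X,float)+M["t"]); return p[:2]/p[2]
def wristcam(s):
    from scipy.spatial.transform import Rotation as Ro
    M=manip.camera_model("wrist"); T=np.eye(4); T[:3,:3]=Ro.from_quat(s["tool_rot"]).as_matrix(); T[:3,3]=s["tcp_pos"]
    C=np.linalg.inv(T@np.asarray(M["mount"])); return {"mtx":np.asarray(M["mtx"]),"R":C[:3,:3],"t":C[:3,3]}
E
python3 - <<'E'
from h import *
p=cv2.imread("pics/top0.png"); d=np.load("pics/top0.npy")
cv2.imwrite("pics/topcrop.png",cv2.resize(p[120:340,150:500],None,fx=2.28,fy=2.28,interpolation=cv2.INTER_CUBIC))
hsv=cv2.cvtColor(p,cv2.COLOR_BGR2HSV)
def big(m,roi):
    r=np.zeros_like(m); x0,y0,x1,y1=roi; r[y0:y1,x0:x1]=m[y0:y1,x0:x1]
    cs,_=cv2.findContours(r,cv2.RETR_EXTERNAL,cv2.CHAIN_APPROX_NONE); return max(cs,key=cv2.contourArea)
def rect(name,c,z):
    W=np.array([ray("top",u,v,z)[:2] for u,v in c[:,0]],np.float32)*1000
    r=cv2.minAreaRect(W); print(name,np.round(r[0],1),np.round(r[1],1),round(r[2],1)); return r
dark=((p.max(2)<75)*255).astype(np.uint8)
rect("mat",big(dark,(245,155,400,280)),.004)
br=cv2.inRange(hsv,(5,80,60),(25,255,255)); rect("board",big(br,(150,190,235,335)),.012)
c=big(dark,(435,242,475,288)); rect("pad",c,.021)
red=cv2.inRange(hsv,(0,190,100),(4,255,255))|cv2.inRange(hsv,(175,150,100),(180,255,255)); c=big(red,(305,215,345,250)); rect("tool",c,.040)
for n,u,v in [("board",193,260),("mat",300,240),("pan",454,265),("tool",325,232),("counter",400,320)]:
    M=manip.camera_model("top"); Z=d[v,u]; X=M["R"].T@(np.linalg.inv(M["mtx"])@[u*Z,v*Z,Z]-M["t"]); print(n,np.round(X,4))
E
```

```text
mat [595.3  -9.6] [220.1 299.4] 11.6
board [488.2 305.3] [119.1 298.7] 84.6
pad [ 482.8 -332.4] [65.9 70.3] 89.7
tool [540.2 -13.8] [0. 0.] 0.0
board [0.4875 0.3026 0.0127]
mat [0.5397 0.0425 0.0051]
pan [ 0.4838 -0.3344  0.0182]
tool [ 0.5594 -0.0183  0.0447]
counter [ 0.3471 -0.2059 -0.0023]
```

View pics/topcrop.png

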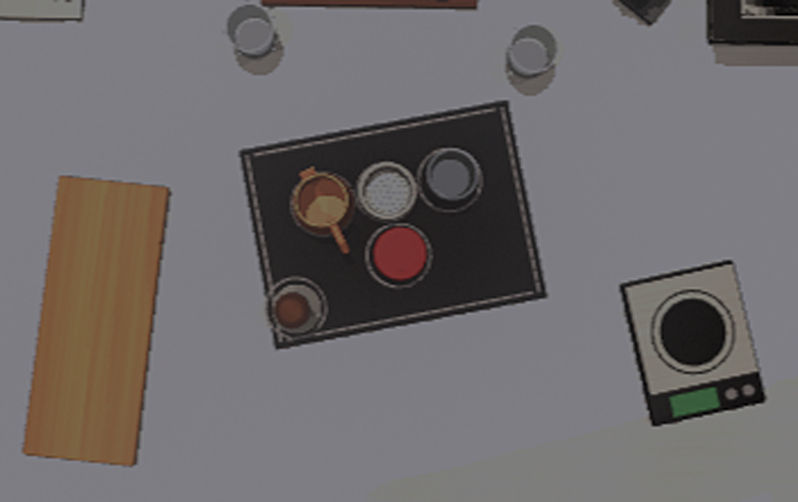

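```bash
python3 - <<'E'
from h import *
p=cv2.imread("pics/top0.png"); q=cv2.imread("pics/scene0.png")
S=5
a=np.radians(11.6); R=np.array([[np.cos(a),-np.sin(a)],[np.sin(a),np.cos(a)]]); o=np.array([.5953,-.0096])
imgs={}
for n,im,(x0,y0,x1,y1) in [("top",p,(250,160,400,275)),("scene",q,(245,105,425,250))]:
    S=800/(x1-x0); I=cv2.resize(im[y0:y1,x0:x1],None,fx=S,fy=S,interpolation=cv2.INTER_CUBIC)
    I=np.clip(I.astype(float)*1.6,0,255).astype(np.uint8)
    def circ(c,r,z,col):
        P=np.array([(proj(n,[c[0]+r*np.cos(t),c[1]+r*np.sin(t),z])-[x0,y0]+.5)*S for t in np.linspace(0,6.28,60)]); cv2.polylines(I,[P.astype(int)],True,col,1)
    for m in [(35,70),(35,-70),(-35,0)]:
        circ(o+R@np.array(m)/1000,.0355,.004,(0,255,0)); print(m,np.round(o+R@np.array(m)/1000,4))
    b=o+R@[.035,0]; circ(b,.031,.030,(255,255,0)); print("basket",b)
    circ(o+R@[.035,.07],.028,.074,(0,255,255))
    circ(o+R@[.035,-.07],.0275,.064,(0,255,255)); circ(o+R@[-.035,0],.028,.040,(0,255,255))
    print(I.shape); cv2.imwrite(f"pics/ov_{n}.png",I[:600])
E
```

```text
(35, 70) [0.6155 0.066 ]
(35, -70) [ 0.6437 -0.0711]
(-35, 0) [ 0.561  -0.0166]
basket [ 0.62958513 -0.00256227]
(613, 800, 3)
(35, 70) [0.6155 0.066 ]
(35, -70) [ 0.6437 -0.0711]
(-35, 0) [ 0.561  -0.0166]
basket [ 0.62958513 -0.00256227]
(644, 800, 3)
```

View pics/ov_top.png

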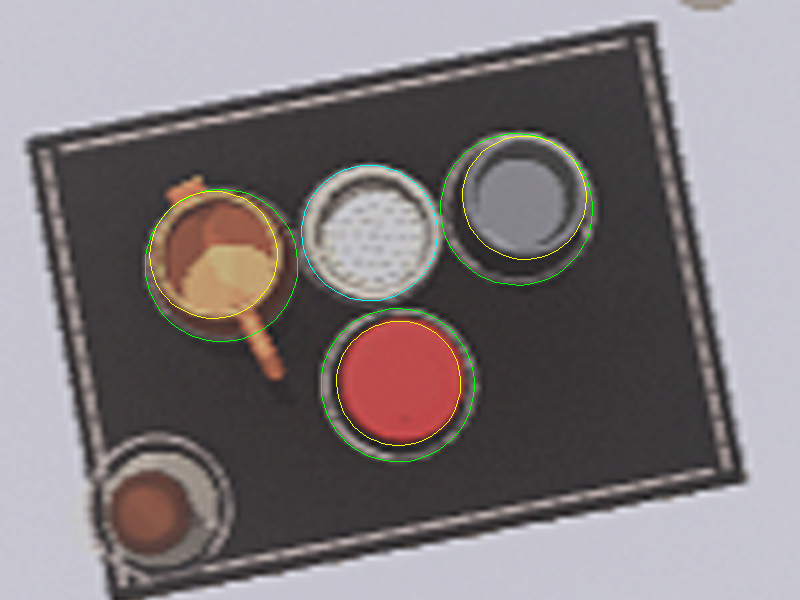

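View pics/ov_scene.png

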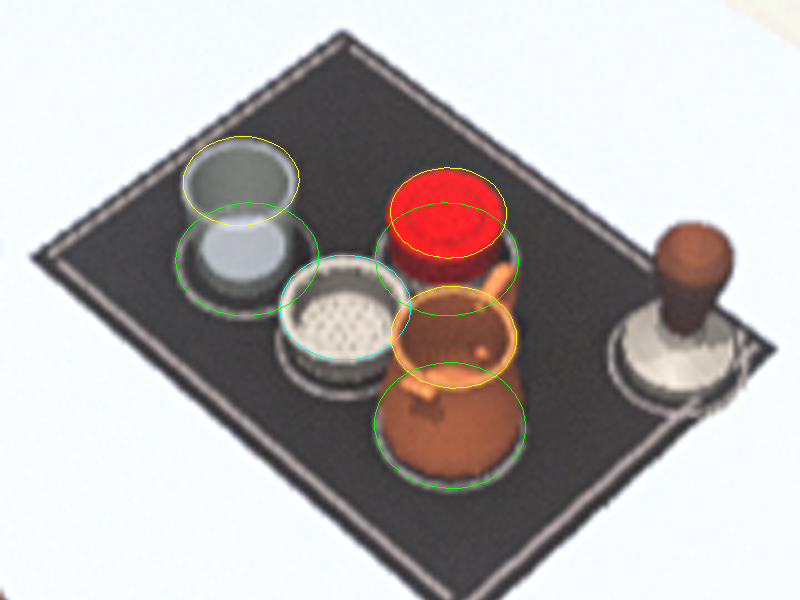

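```bash
cat >> h.py <<'E'
def plan(x,y,z,yaw=None):
    s=manip.sense(); q=s["tool_rot"]
    from scipy.spatial.transform import Rotation as Ro
    R=Ro.from_quat(q).as_matrix(); cur=np.degrees(np.arctan2(R[1,0],R[0,0]))
    d=R.T@(np.array([x,y,z])-s["tcp_pos"]); n=np.linalg.norm(d)/.045
    print("t %.2f tcp"%s["t"],np.round(s["tcp_pos"],4),"yaw %.1f tilt %.2f"%(cur,np.degrees(np.arccos(-R[2,2]))),"gap %.3f"%s["finger_gap"],"F",np.round(s["force"],1),"q",np.round(s["q"],2))
    print("tool-frame shift",np.round(d,4),"spin",None if yaw is None else round(cur-yaw,1),"rows@45mm %.1f"%n,"per row",np.round(d/max(np.ceil(n),1),4))
E
python3 -c "
from h import *
plan(.6155,.066,.2,13.5)"
```

```text
t 0.15 tcp [ 0.146  -0.6073  0.3032] yaw 13.5 tilt 0.09 gap 0.993 F [ 0.5 -0.8 -0.5] q [-1.51  0.53  1.43 -0.    1.18 -0.18]
tool-frame shift [ 0.6138 -0.5448  0.1042] spin 0.0 rows@45mm 18.4 per row [ 0.0323 -0.0287  0.0055]
```

>>> {"method": "apply_moves", "body": {
  "increments": [
    [[0.036,-0.032,0,0],[0.036,-0.032,0,0],[0.036,-0.032,0,0],[0.036,-0.032,0,0],[0.036,-0.032,0,0]]
  ],
  "fingers": 1,
  "newtons": 40
}}

```text
t: 0.65
tcp_pos: [0.284, -0.41, 0.3007]
tool_rot: [0.994, 0.112, -0.0, 0.001]
force: [1.1, 0.2, 0.4]
finger_gap: 1.001
```

>>> {"method": "apply_moves", "body": {
  "increments": [
    [[0.036,-0.032,0,0],[0.036,-0.032,0,0],[0.036,-0.032,0,0],[0.036,-0.032,0,0],[0.036,-0.032,0,0]]
  ]
}}

```text
t: 1.15
tcp_pos: [0.4277, -0.2053, 0.3]
tool_rot: [0.994, 0.11, -0.0, 0.001]
force: [0.4, -0.4, 1.0]
finger_gap: 1.002
```

>>> {"method": "apply_moves", "body": {
  "increments": [
    [[0.036,-0.032,0,0],[0.036,-0.032,0,0],[0.036,-0.032,0,0],[0.036,-0.032,0.01,0],[0.036,-0.032,0.01,0]]
  ]
}}

```text
t: 1.65
tcp_pos: [0.5713, -0.0026, 0.2809]
tool_rot: [0.994, 0.111, 0.001, 0.002]
force: [0.0, 0.2, 0.6]
finger_gap: 1.0
```

```bash
python3 -c "
from h import *
plan(.6155,.066,.2,13.5)"
```

```text
t 1.65 tcp [ 0.5713 -0.0026  0.2809] yaw 12.7 tilt 0.27 gap 1.000 F [0.  0.2 0.6] q [-0.2   0.48  1.6  -0.    1.06  1.15]
tool-frame shift [ 0.058  -0.0575  0.0808] spin -0.8 rows@45mm 2.6 per row [ 0.0193 -0.0192  0.0269]
```

>>> {"method": "apply_moves", "body": {
  "increments": [
    [[0.02,-0.019,0.027,-0.8],[0.02,-0.019,0.027,0],[0.018,-0.019,0.026,0],[0,0,0,0]]
  ]
}}

```text
t: 2.05
tcp_pos: [0.6193, 0.0751, 0.1966]
tool_rot: [0.992, 0.122, 0.003, 0.002]
force: [-0.5, -0.8, -0.0]
finger_gap: 0.998
```

```bash
python3 - <<'E'
from h import *
plan(.6155,.066,.118,13.5)
s=manip.sense(); p,d=manip.snapshot("wrist"); C=wristcam(s)
I=p[:,:,::-1].copy()
a=np.radians(11.6); R=np.array([[np.cos(a),-np.sin(a)],[np.sin(a),np.cos(a)]]); o=np.array([.5953,-.0096])
def circ(m,r,z,col):
    c=o+R@np.array(m)/1000
    P=np.array([proj(C,[c[0]+r*np.cos(t),c[1]+r*np.sin(t),z]) for t in np.linspace(0,6.28,60)]); cv2.polylines(I,[P.astype(int)],True,col,1)
for m in [(35,70),(35,-70),(-35,0)]: circ(m,.0355,.004,(0,255,0))
circ((35,70),.028,.074,(255,0,0)); circ((35,0),.031,.03,(255,255,0)); circ((35,-70),.0275,.064,(0,255,255)); circ((-35,0),.028,.04,(0,255,255))
cv2.imwrite("pics/w1.png",I)
E
```

```text
t 2.05 tcp [0.6193 0.0751 0.1966] yaw 14.0 tilt 0.40 gap 0.998 F [-0.5 -0.8 -0. ] q [-0.06  0.66  1.53 -0.    0.95  1.27]
tool-frame shift [-0.0064  0.0076  0.0786] spin 0.5 rows@45mm 1.8 per row [-0.0032  0.0038  0.0393]
```

View pics/w1.png

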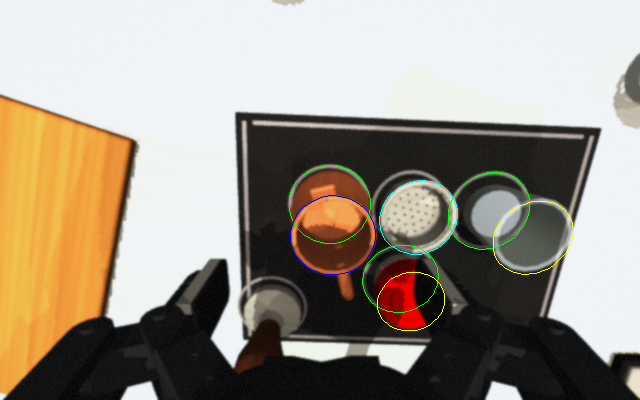

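The wrist view confirms the model: projected rims match the jug (333,235), basket (418,217) and glass (533,237). I'll centre over the jug and go down.

>>> {"method": "apply_moves", "body": {
  "increments": [
    [[-0.006,0.008,0,0],[0,0,0.02,0],[0,0,0.02,0],[0,0,0.015,0],[0,0,0,0]]
  ]
}}

```text
t: 2.6
tcp_pos: [0.6163, 0.0571, 0.1478]
tool_rot: [0.993, 0.12, 0.007, 0.004]
force: [0.4, -0.6, 0.5]
finger_gap: 1.002
```

```bash
python3 - <<'E'
from h import *
plan(.6155,.066,.118,13.5)
E
```

```text
t 2.60 tcp [0.6163 0.0571 0.1478] yaw 13.8 tilt 0.98 gap 1.002 F [ 0.4 -0.6  0.5] q [-0.09  0.72  1.57 -0.01  0.83  1.25]
tool-frame shift [ 0.001  -0.0092  0.0297] spin 0.3 rows@45mm 0.7 per row [ 0.001  -0.0092  0.0297]
```

>>> {"method": "apply_moves", "body": {
  "increments": [
    [[0,-0.009,0,0],[0,0,0,0],[0,0,0,0]]
  ]
}}

```text
t: 2.9
tcp_pos: [0.6148, 0.0647, 0.1506]
tool_rot: [0.993, 0.119, 0.009, 0.005]
force: [-1.0, -0.5, 0.4]
finger_gap: 0.998
```

```bash
python3 - <<'E'
from h import *
plan(.6155,.066,.118,13.5)
E
```

```text
t 2.90 tcp [0.6148 0.0647 0.1506] yaw 13.6 tilt 1.20 gap 0.998 F [-1.  -0.5  0.4] q [-0.07  0.71  1.58 -0.01  0.83  1.26]
tool-frame shift [ 0.0004 -0.0015  0.0326] spin 0.1 rows@45mm 0.7 per row [ 0.0004 -0.0015  0.0326]
```

>>> {"method": "apply_moves", "body": {
  "increments": [
    [[0,0,0,0],[0,0,0,0],[0,0,0,0],[0,0,0,0],[0,0,0,0]]
  ]
}}

```text
t: 3.4
tcp_pos: [0.6157, 0.0652, 0.1525]
tool_rot: [0.993, 0.119, 0.011, 0.005]
force: [-0.9, -0.3, 0.3]
finger_gap: 1.001
```

```bash
python3 - <<'E'
from h import *
from scipy.spatial.transform import Rotation as Ro
plan(.6155,.066,.118,13.5)
for k in range(5):
    s=manip.sense(); print(np.round(Ro.from_quat(s["tool_rot"]).as_matrix()[:,2],4), s["tool_rot"])
E
```

```text
t 3.40 tcp [0.6157 0.0652 0.1525] yaw 13.7 tilt 1.40 gap 1.001 F [-0.9 -0.3  0.3] q [-0.07  0.71  1.58 -0.01  0.83  1.26]
tool-frame shift [-0.0007 -0.0013  0.0345] spin 0.2 rows@45mm 0.8 per row [-0.0007 -0.0013  0.0345]
[ 0.0232 -0.0076 -0.9997] [0.99278545 0.1192811  0.01105613 0.00518056]
[ 0.0232 -0.0076 -0.9997] [0.99278545 0.1192811  0.01105613 0.00518056]
[ 0.0232 -0.0076 -0.9997] [0.99278545 0.1192811  0.01105613 0.00518056]
[ 0.0232 -0.0076 -0.9997] [0.99278545 0.1192811  0.01105613 0.00518056]
[ 0.0232 -0.0076 -0.9997] [0.99278545 0.1192811  0.01105613 0.00518056]
```

>>> {"method": "apply_moves", "body": {
  "increments": [
    [[0,-0.001,0.018,0],[0,0,0.016,0],[0,0,0,0]]
  ]
}}

```text
t: 3.7
tcp_pos: [0.617, 0.0659, 0.1184]
tool_rot: [0.993, 0.119, 0.012, 0.005]
force: [0.1, 0.8, -1.2]
finger_gap: 1.002
```

```bash
python3 - <<'E'
from h import *
plan(.6155,.066,.118,13.5)
E
```

```text
t 3.70 tcp [0.617  0.0659 0.1184] yaw 13.7 tilt 1.52 gap 1.002 F [ 0.1  0.8 -1.2] q [-0.07  0.76  1.59 -0.01  0.77  1.27]
tool-frame shift [-0.0015 -0.0005  0.0004] spin 0.2 rows@45mm 0.0 per row [-0.0015 -0.0005  0.0004]
```

>>> {"method": "apply_moves", "body": {
  "increments": [
    [[-0.003,0,0.002,0],[0,0,0,0],[0,0,0,0],[0,0,0,0],[0,0,0,0]]
  ],
  "fingers": 0,
  "newtons": 50
}}

```text
t: 4.2
tcp_pos: [0.6143, 0.0651, 0.1177]
tool_rot: [0.993, 0.119, 0.013, 0.006]
force: [0.4, -0.5, -2.0]
finger_gap: 0.631
```

>>> {"method": "apply_moves", "body": {
  "increments": [
    [[0,0,0,0],[0,0,0,0]]
  ]
}}

```text
t: 4.4
tcp_pos: [0.614, 0.0651, 0.1176]
tool_rot: [0.993, 0.119, 0.013, 0.005]
force: [-0.7, -0.2, -2.5]
finger_gap: 0.634
```

```bash
python3 - <<'E'
from h import *
plan(.6155,.066,.118,13.5)
for n in ("scene","wrist"):
    p,_=manip.snapshot(n); cv2.imwrite(f"pics/g1{n}.png",p[:,:,::-1] if n=="wrist" else cv2.resize(p[90:260,230:440,::-1],None,fx=3.5,fy=3.5))
E
```

```text
t 4.40 tcp [0.614  0.0651 0.1176] yaw 13.7 tilt 1.57 gap 0.634 F [-0.7 -0.2 -2.5] q [-0.07  0.76  1.6  -0.01  0.76  1.26]
tool-frame shift [ 0.0016 -0.0005 -0.0003] spin 0.2 rows@45mm 0.0 per row [ 0.0016 -0.0005 -0.0003]
```

View pics/g1scene.png

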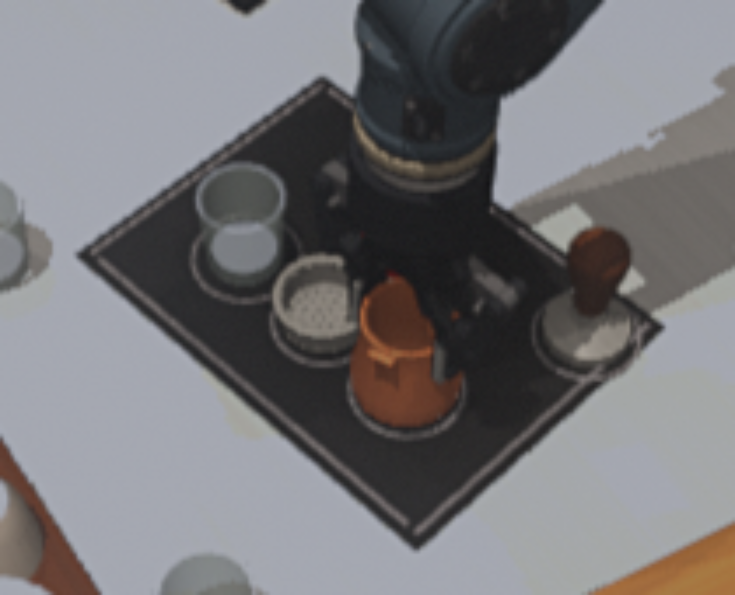

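View pics/g1wrist.png

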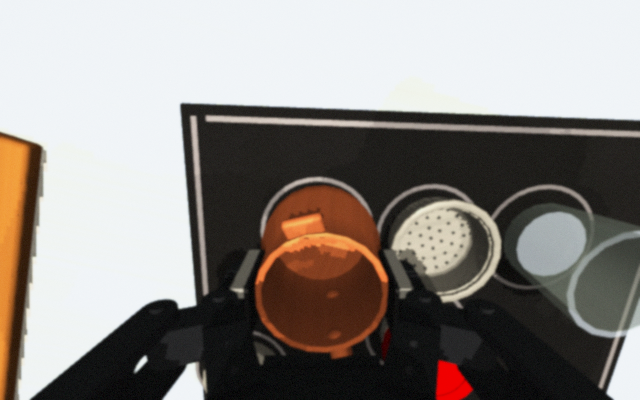

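>>> {"method": "apply_moves", "body": {
  "increments": [
    [[0,0,-0.02,0],[0,0,-0.03,0],[0,0,-0.02,0]]
  ]
}}

```text
t: 4.8
tcp_pos: [0.6098, 0.0657, 0.1851]
tool_rot: [0.993, 0.119, 0.008, 0.005]
force: [0.5, -0.0, -3.4]
finger_gap: 0.639
```

```bash
python3 - <<'E'
from h import *
plan(.5925,.2954,.18,13.5)
E
```

```text
t 4.80 tcp [0.6098 0.0657 0.1851] yaw 13.7 tilt 1.00 gap 0.639 F [ 0.5 -0.  -3.4] q [-0.07  0.66  1.57 -0.01  0.9   1.26]
tool-frame shift [ 0.0375 -0.2273  0.0032] spin 0.2 rows@45mm 5.1 per row [ 0.0063 -0.0379  0.0005]
```

>>> {"method": "apply_moves", "body": {
  "increments": [
    [[0.008,-0.04,0,0],[0.008,-0.045,0,0],[0.007,-0.045,0,0],[0.006,-0.04,0,0],[0.005,-0.03,0,0]]
  ]
}}

```text
t: 5.3
tcp_pos: [0.5999, 0.2688, 0.1877]
tool_rot: [0.993, 0.114, 0.013, 0.006]
force: [0.7, -0.0, -2.9]
finger_gap: 0.633
```

```bash
python3 - <<'E'
from h import *
plan(.5925,.2954,.18,13.5)
E
```

```text
t 5.30 tcp [0.5999 0.2688 0.1877] yaw 13.1 tilt 1.59 gap 0.633 F [ 0.7 -0.  -2.9] q [ 0.26  0.7   1.45 -0.02  0.96  1.61]
tool-frame shift [-0.0013 -0.0277  0.0073] spin -0.4 rows@45mm 0.6 per row [-0.0013 -0.0277  0.0073]
```

>>> {"method": "apply_moves", "body": {
  "increments": [
    [[-0.001,-0.018,0,0],[0,-0.004,0,0],[0,0,0,0]]
  ]
}}

```text
t: 5.6
tcp_pos: [0.592, 0.2958, 0.1868]
tool_rot: [0.993, 0.117, 0.013, 0.005]
force: [-0.6, -0.3, -2.6]
finger_gap: 0.636
```

```bash
python3 - <<'E'
from h import *
plan(.5925,.2954,.1256,13.5)
E
```

```text
t 5.60 tcp [0.592  0.2958 0.1868] yaw 13.5 tilt 1.57 gap 0.636 F [-0.6 -0.3 -2.6] q [ 0.3   0.71  1.44 -0.02  0.97  1.65]
tool-frame shift [-0.0011 -0.0003  0.0612] spin 0.0 rows@45mm 1.4 per row [-0.0005 -0.0002  0.0306]
```

>>> {"method": "apply_moves", "body": {
  "increments": [
    [[0,0,0.02,0],[0,0,0.02,0],[0,0,0.01,0],[0,0,0.003,0],[0,0,0.002,0]]
  ]
}}

```text
t: 6.1
tcp_pos: [0.5961, 0.2899, 0.1313]
tool_rot: [0.993, 0.115, 0.014, 0.006]
force: [0.1, -0.0, -2.6]
finger_gap: 0.635
```

```bash
python3 - <<'E'
from h import *
plan(.5925,.2954,.1256,13.5)
E
```

```text
t 6.10 tcp [0.5961 0.2899 0.1313] yaw 13.2 tilt 1.72 gap 0.635 F [ 0.1 -0.  -2.6] q [ 0.29  0.78  1.47 -0.02  0.87  1.64]
tool-frame shift [-0.0023 -0.0063  0.0056] spin -0.3 rows@45mm 0.2 per row [-0.0023 -0.0063  0.0056]
```

>>> {"method": "apply_moves", "body": {
  "increments": [
    [[0,0,0.005,0],[0,0,0.002,0],[0,0,0.001,0]]
  ]
}}

```text
t: 6.4
tcp_pos: [0.5972, 0.2891, 0.1253]
tool_rot: [0.993, 0.114, 0.014, 0.006]
force: [-2.3, -0.3, 5.8]
finger_gap: 0.635
```

```bash
python3 - <<'E'
from h import *
plan(.5925,.2954,.1256,13.5)
E
```

```text
t 6.40 tcp [0.5972 0.2891 0.1253] yaw 13.1 tilt 1.78 gap 0.635 F [-2.3 -0.3  5.8] q [ 0.29  0.79  1.47 -0.02  0.86  1.64]
tool-frame shift [-0.0031 -0.0072 -0.0005] spin -0.4 rows@45mm 0.2 per row [-0.0031 -0.0072 -0.0005]
```

Contact (+5.8 N). I'll release it and rise.

>>> {"method": "apply_moves", "body": {
  "increments": [
    [[0,0,0,0],[0,0,0,0],[0,0,0,0]]
  ],
  "fingers": 1
}}

```text
t: 6.7
tcp_pos: [0.5989, 0.2897, 0.1273]
tool_rot: [0.993, 0.115, 0.017, 0.006]
force: [-0.3, -0.1, 1.1]
finger_gap: 1.002
```

>>> {"method": "apply_moves", "body": {
  "increments": [
    [[0,0,-0.02,0],[0,0,-0.035,0],[0,0,-0.04,0]]
  ]
}}

```text
t: 7.0
tcp_pos: [0.5929, 0.2896, 0.2181]
tool_rot: [0.993, 0.115, 0.011, 0.007]
force: [0.7, -0.5, -0.2]
finger_gap: 1.0
```

```bash
python3 - <<'E'
from h import *
plan(.6437,-.0711,.2,40)
p,_=manip.snapshot("scene"); cv2.imwrite("pics/s2.png",p[:,:,::-1])
E
```

```text
t 7.00 tcp [0.5929 0.2896 0.2181] yaw 13.2 tilt 1.49 gap 1.000 F [ 0.7 -0.5 -0.2] q [ 0.29  0.67  1.42 -0.02  1.03  1.64]
tool-frame shift [-0.0331  0.3624  0.0232] spin -26.8 rows@45mm 8.1 per row [-0.0037  0.0403  0.0026]
```

View pics/s2.png

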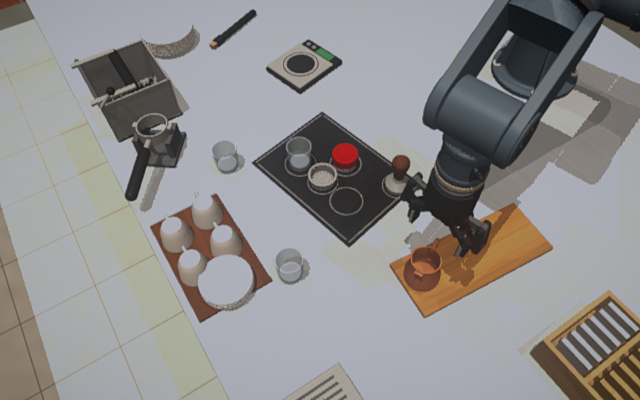

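The jug is upright on the board at about (425,265). Glass next.

>>> {"method": "apply_moves", "body": {
  "increments": [
    [[-0.004,0.045,0,0],[-0.004,0.045,0,0],[-0.004,0.045,0,0],[-0.004,0.045,0,0],[-0.004,0.045,0,0]]
  ]
}}

```text
t: 7.55
tcp_pos: [0.6326, 0.0692, 0.2357]
tool_rot: [0.992, 0.122, 0.027, 0.004]
force: [1.5, -0.2, 0.5]
finger_gap: 0.999
```

>>> {"method": "apply_moves", "body": {
  "increments": [
    [[-0.004,0.045,0,0],[-0.004,0.04,0,-8],[0,0.015,0,-8],[0,0,0,-8],[0,0,0,-8]]
  ]
}}

```text
t: 8.05
tcp_pos: [0.6543, -0.0424, 0.2386]
tool_rot: [0.918, 0.396, 0.028, 0.016]
force: [-0.2, 0.2, 0.7]
finger_gap: 1.002
```

>>> {"method": "apply_moves", "body": {
  "increments": [
    [[0,0,0,-8],[0,0,0,-7]]
  ]
}}

```text
t: 8.25
tcp_pos: [0.6549, -0.0437, 0.2388]
tool_rot: [0.856, 0.516, 0.027, 0.021]
force: [-0.6, 0.2, -0.3]
finger_gap: 1.0
```

```bash
python3 - <<'E'
from h import *
plan(.6437,-.0711,.2,60)
E
```

```text
t 8.25 tcp [ 0.6549 -0.0437  0.2388] yaw 62.3 tilt 3.85 gap 1.000 F [-0.6  0.2 -0.3] q [-0.24  0.62  1.45  0.01  1.    0.24]
tool-frame shift [-0.0304  0.0004  0.0382] spin 2.3 rows@45mm 1.1 per row [-0.0152  0.0002  0.0191]
```

Tool tilt is drifting (3.9°): each row restarts from the measured pose, so lag gets frozen in. Fast rises seemed to undo it, so I'll test that.

>>> {"method": "apply_moves", "body": {
  "increments": [
    [[0,0,-0.045,2],[0,0,-0.045,0],[0,0,-0.045,0]]
  ]
}}

```text
t: 8.55
tcp_pos: [0.6434, -0.0426, 0.3678]
tool_rot: [0.865, 0.502, 0.02, 0.014]
force: [1.0, -0.6, -0.7]
finger_gap: 0.996
```

```bash
cat >> h.py <<'E'
def tl():
    from scipy.spatial.transform import Rotation as Ro
    s=manip.sense(); z=Ro.from_quat(s["tool_rot"]).as_matrix()[:,2]; b=s["q"][0]
    print("z %.4f tilt out %.2f left %.2f deg, sum235 err %.2f q4 %.2f"%(s["tcp_pos"][2],np.degrees(z[0]*np.cos(b)+z[1]*np.sin(b)),np.degrees(-z[0]*np.sin(b)+z[1]*np.cos(b)),np.degrees(s["q"][1]+s["q"][2]+s["q"][4]-np.pi),np.degrees(s["q"][3])), "qd",np.round(s["qd"],2))
E
python3 - <<'E'
from h import *
tl(); manip.snapshot("top"); tl();manip.snapshot("top"); tl()
E
```

```text
z 0.3678 tilt out 2.77 left 0.47 deg, sum235 err -2.77 q4 0.49 qd [-0.01 -0.46 -0.53 -0.    0.96  0.01]
z 0.3778 tilt out 3.77 left 0.46 deg, sum235 err -3.78 q4 0.48 qd [ 0.    0.   -0.02  0.01 -0.19 -0.  ]
z 0.3756 tilt out 3.83 left 0.47 deg, sum235 err -3.84 q4 0.49 qd [-0.    0.06  0.09  0.   -0.05  0.  ]
```

>>> {"method": "apply_moves", "body": {
  "increments": [
    [[0,0,0.05,0]]
  ]
}}

```text
t: 8.75
tcp_pos: [0.6546, -0.0444, 0.3343]
tool_rot: [0.864, 0.502, 0.035, 0.028]
force: [0.4, -0.1, -0.9]
finger_gap: 0.997
```

```bash
python3 - <<'E'
from h import *
tl(); manip.snapshot("top"); tl()
E
```

```text
z 0.3343 tilt out 5.04 left 0.47 deg, sum235 err -5.04 q4 0.51 qd [ 0.01  0.52  0.57  0.   -1.1  -0.  ]
z 0.3213 tilt out 3.73 left 0.46 deg, sum235 err -3.73 q4 0.50 qd [-0.01  0.05  0.1  -0.01  0.22  0.  ]
```

>>> {"method": "apply_moves", "body": {
  "increments": [
    [[0,0,0.05,0]]
  ]
}}

```text
t: 8.9
tcp_pos: [0.655, -0.0442, 0.2794]
tool_rot: [0.864, 0.502, 0.03, 0.023]
force: [1.2, 0.6, -0.4]
finger_gap: 1.0
```

```bash
python3 - <<'E'
from h import *
tl(); manip.snapshot("top"); tl()
E
```

```text
z 0.2794 tilt out 4.31 left 0.46 deg, sum235 err -4.31 q4 0.52 qd [ 0.    0.62  0.49  0.   -1.05 -0.  ]
z 0.2669 tilt out 3.01 left 0.46 deg, sum235 err -3.01 q4 0.52 qd [-0.    0.02  0.07 -0.01  0.22  0.  ]
```

>>> {"method": "apply_moves", "body": {
  "increments": [
    [[0,0,-0.05,0]]
  ]
}}

```text
t: 9.05
tcp_pos: [0.6415, -0.0418, 0.306]
tool_rot: [0.865, 0.502, 0.012, 0.006]
force: [-0.3, 0.8, 0.1]
finger_gap: 1.0
```

```bash
python3 - <<'E'
from h import *
tl()
E
```

```text
z 0.3060 tilt out 1.49 left 0.45 deg, sum235 err -1.49 q4 0.49 qd [-0.01 -0.59 -0.48 -0.    1.    0.  ]
```

>>> {"method": "apply_moves", "body": {
  "increments": [
    [[0,0,-0.05,0]]
  ]
}}

```text
t: 9.15
tcp_pos: [0.6385, -0.0416, 0.3538]
tool_rot: [0.865, 0.502, 0.008, 0.003]
force: [0.3, 0.3, 0.6]
finger_gap: 0.999
```

```bash
python3 - <<'E'
from h import *
tl()
E
```

```text
z 0.3538 tilt out 0.92 left 0.45 deg, sum235 err -0.92 q4 0.46 qd [-0.01 -0.43 -0.5  -0.01  1.1   0.  ]
```

>>> {"method": "apply_moves", "body": {
  "increments": [
    [[0,0,0,0]]
  ]
}}

```text
t: 9.25
tcp_pos: [0.6406, -0.042, 0.3603]
tool_rot: [0.865, 0.502, 0.012, 0.006]
force: [1.7, 0.5, 0.5]
finger_gap: 1.001
```

```bash
python3 - <<'E'
from h import *
tl(); manip.snapshot("top"); tl()
E
```

```text
z 0.3603 tilt out 1.48 left 0.45 deg, sum235 err -1.48 q4 0.46 qd [-0.    0.07  0.09 -0.   -0.    0.  ]
z 0.3570 tilt out 1.16 left 0.44 deg, sum235 err -1.16 q4 0.46 qd [-0.    0.04  0.08 -0.   -0.03 -0.  ]
```

Descending in single rows with a settling snapshot after each, plus fast rises, brings the tilt back (now 1.2°). On to the glass.

```bash
python3 - <<'E'
from h import *
plan(.6437,-.0711,.2,60)
E
```

```text
t 9.30 tcp [ 0.6392 -0.0417  0.357 ] yaw 60.2 tilt 1.24 gap 0.997 F [-0.5  0.2 -1.2] q [-0.24  0.49  1.34  0.01  1.29  0.28]
tool-frame shift [-0.0253  0.0158  0.157 ] spin 0.2 rows@45mm 3.6 per row [-0.0063  0.0039  0.0392]
```

>>> {"method": "apply_moves", "body": {
  "increments": [
    [[-0.02,0.01,0.044,0]]
  ]
}}

```text
t: 9.4
tcp_pos: [0.6417, -0.0625, 0.3187]
tool_rot: [0.864, 0.503, 0.015, 0.008]
force: [1.0, 0.1, -0.8]
finger_gap: 1.002
```

```bash
cat > snap.py <<'E'
import sys
from h import *
a=[float(v) for v in sys.argv[1:5]]
manip.snapshot("top"); plan(*a); tl()
E
python3 snap.py .6437 -.0711 .2 60
```

```text
t 9.45 tcp [ 0.6366 -0.0661  0.307 ] yaw 60.2 tilt 0.80 gap 1.002 F [-1.5 -1.4 -4.9] q [-0.28  0.54  1.4   0.01  1.19  0.24]
tool-frame shift [-0.0017  0.0075  0.1071] spin 0.2 rows@45mm 2.4 per row [-0.0006  0.0025  0.0357]
z 0.3070 tilt out 0.73 left 0.33 deg, sum235 err -0.73 q4 0.35 qd [0.   0.04 0.07 0.   0.17 0.06]
```

>>> {"method": "apply_moves", "body": {
  "increments": [
    [[0,0,0.05,0]]
  ]
}}

```text
t: 9.55
tcp_pos: [0.6392, -0.0671, 0.2656]
tool_rot: [0.865, 0.501, 0.009, 0.005]
force: [1.9, -0.7, 0.5]
finger_gap: 0.996
```

```bash

python3 snap.py .6437 -.0711 .2 60
```

```text
t 9.60 tcp [ 0.6332 -0.0656  0.2536] yaw 60.2 tilt 0.33 gap 0.999 F [-2.  -0.3 -6.1] q [-0.28  0.6   1.45  0.01  1.09  0.24]
tool-frame shift [0.0003 0.012  0.0536] spin 0.2 rows@45mm 1.2 per row [0.0001 0.006  0.0268]
z 0.2536 tilt out -0.15 left 0.30 deg, sum235 err 0.15 q4 0.33 qd [0.01 0.01 0.07 0.   0.22 0.  ]
```

>>> {"method": "apply_moves", "body": {
  "increments": [
    [[0,0,0.05,0]]
  ]
}}

```text
t: 9.7
tcp_pos: [0.635, -0.0659, 0.2147]
tool_rot: [0.865, 0.501, 0.002, -0.001]
force: [2.1, -0.2, 0.7]
finger_gap: 1.002
```

```bash

python3 snap.py .6437 -.0711 .108 60
```

```text
t 9.75 tcp [ 0.629  -0.0644  0.2036] yaw 60.1 tilt 1.19 gap 0.997 F [-2.2  0.8 -6. ] q [-0.28  0.66  1.49  0.01  1.01  0.24]
tool-frame shift [0.0015 0.018  0.0952] spin 0.1 rows@45mm 2.2 per row [0.0005 0.006  0.0317]
z 0.2036 tilt out -1.16 left 0.29 deg, sum235 err 1.16 q4 0.34 qd [ 0.   -0.01  0.06 -0.    0.19 -0.  ]
```

>>> {"method": "apply_moves", "body": {
  "increments": [
    [[0.001,0.018,0.02,0],[0,0,0.025,0],[0,0,0.02,0]]
  ]
}}

```text
t: 10.05
tcp_pos: [0.6409, -0.0705, 0.1355]
tool_rot: [0.865, 0.501, -0.01, -0.014]
force: [0.1, 1.5, 0.0]
finger_gap: 0.998
```

```bash
python3 - <<'E'
from h import *
s=manip.sense(); p,d=manip.snapshot("wrist"); C=wristcam(s)
I=p[:,:,::-1].copy()
a=np.radians(11.6); R=np.array([[np.cos(a),-np.sin(a)],[np.sin(a),np.cos(a)]]); o=np.array([.5953,-.0096])
def circ(m,r,z,col):
    c=o+R@np.array(m)/1000
    P=np.array([proj(C,[c[0]+r*np.cos(t),c[1]+r*np.sin(t),z]) for t in np.linspace(0,6.28,60)]); cv2.polylines(I,[P.astype(int)],True,col,1)
for m in [(35,70),(35,-70),(-35,0)]: circ(m,.0355,.004,(0,255,0))
circ((35,0),.031,.03,(255,255,0)); circ((35,-70),.0275,.064,(0,255,255)); circ((-35,0),.028,.04,(0,255,255))
cv2.imwrite("pics/w3.png",I)
plan(.6437,-.0711,.108,60); tl()
E
```

```text
t 10.10 tcp [ 0.6394 -0.0701  0.1323] yaw 60.1 tilt 2.22 gap 0.998 F [-1.   1.2 -1.2] q [-0.28  0.78  1.48  0.01  0.92  0.23]
tool-frame shift [0.0014 0.0052 0.0241] spin 0.1 rows@45mm 0.5 per row [0.0014 0.0052 0.0241]
z 0.1323 tilt out -2.20 left 0.29 deg, sum235 err 2.20 q4 0.37 qd [ 0.   -0.03  0.01 -0.    0.07 -0.  ]
```

View pics/w3.png

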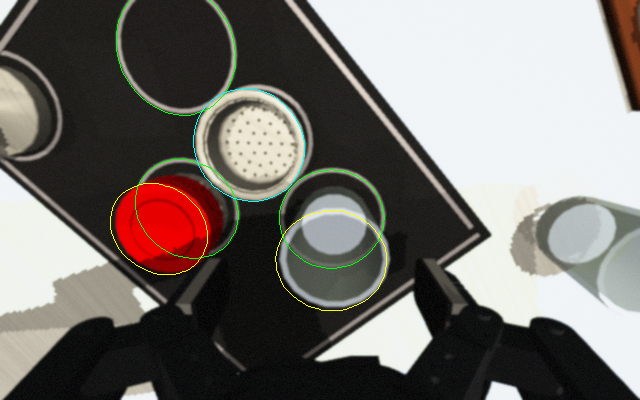

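>>> {"method": "apply_moves", "body": {
  "increments": [
    [[0.001,0.006,0.008,0],[0,0,0.01,0],[0,0,0.005,0],[0,0,0,0]]
  ]
}}

```text
t: 10.5
tcp_pos: [0.6445, -0.0715, 0.1097]
tool_rot: [0.865, 0.501, -0.012, -0.017]
force: [-0.4, -0.9, -0.3]
finger_gap: 0.997
```

```bash
python3 - <<'E'
from h import *
plan(.6437,-.0711,.108,60); tl()
E
```

```text
t 10.50 tcp [ 0.6445 -0.0715  0.1097] yaw 60.1 tilt 2.36 gap 0.997 F [-0.4 -0.9 -0.3] q [-0.28  0.82  1.47  0.01  0.89  0.23]
tool-frame shift [-0.0001 -0.0008  0.0018] spin 0.1 rows@45mm 0.0 per row [-0.0001 -0.0008  0.0018]
z 0.1097 tilt out -2.34 left 0.29 deg, sum235 err 2.35 q4 0.38 qd [ 0.   -0.01 -0.01 -0.    0.01 -0.  ]
```

>>> {"method": "apply_moves", "body": {
  "increments": [
    [[0,0,0.001,0],[0,0,0.001,0],[0,0,0,0],[0,0,0,0],[0,0,0,0]]
  ],
  "fingers": 0,
  "newtons": 35
}}

```text
t: 11.0
tcp_pos: [0.6454, -0.0716, 0.1101]
tool_rot: [0.865, 0.501, -0.011, -0.015]
force: [0.4, 0.5, -0.3]
finger_gap: 0.632
```

>>> {"method": "apply_moves", "body": {
  "increments": [
    [[0,0,0,0]]
  ]
}}

```text
t: 11.1
tcp_pos: [0.6452, -0.0715, 0.1101]
tool_rot: [0.865, 0.501, -0.011, -0.015]
force: [0.6, 0.2, -1.7]
finger_gap: 0.629
```

```bash
python3 - <<'E'
from h import *
plan(.6437,-.0711,.108,60); tl()
p,_=manip.snapshot("scene"); cv2.imwrite("pics/g2.png",cv2.resize(p[90:260,230:440,::-1],None,fx=3.5,fy=3.5))
E
```

```text
t 11.10 tcp [ 0.6452 -0.0715  0.1101] yaw 60.2 tilt 2.18 gap 0.629 F [ 0.6  0.2 -1.7] q [-0.28  0.81  1.47  0.01  0.89  0.23]
tool-frame shift [-0.0004 -0.0015  0.0022] spin 0.2 rows@45mm 0.1 per row [-0.0004 -0.0015  0.0022]
z 0.1101 tilt out -2.16 left 0.29 deg, sum235 err 2.16 q4 0.38 qd [-0.  0.  0. -0. -0.  0.]
```

View pics/g2.png

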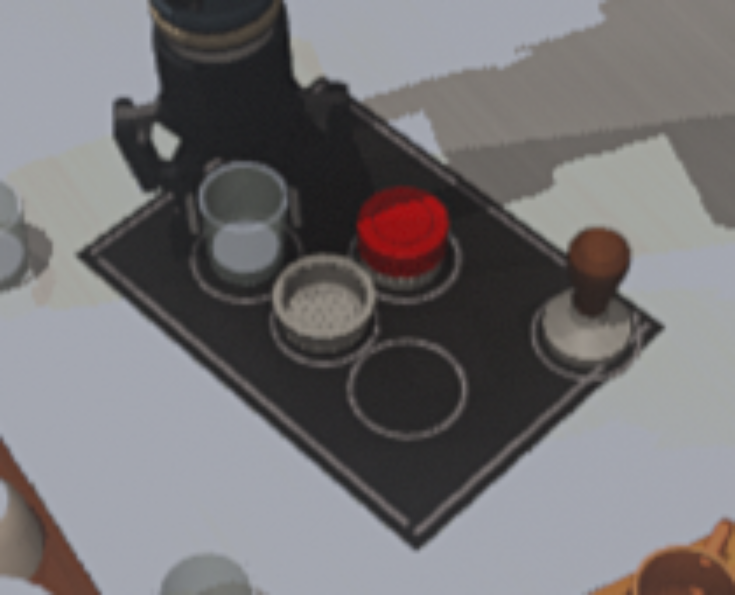

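>>> {"method": "apply_moves", "body": {
  "increments": [
    [[0,0,-0.02,0],[0,0,-0.03,0]]
  ]
}}

```text
t: 11.35
tcp_pos: [0.6437, -0.0714, 0.156]
tool_rot: [0.865, 0.501, -0.015, -0.02]
force: [0.6, -0.2, -1.3]
finger_gap: 0.629
```

```bash
python3 snap.py .473 .306 .22 60
```

```text
t 11.40 tcp [ 0.6467 -0.0722  0.1619] yaw 60.2 tilt 2.30 gap 0.633 F [ 0.3 -0.9  2.1] q [-0.28  0.74  1.45  0.01  0.99  0.23]
tool-frame shift [ 0.2414 -0.3409 -0.0456] spin 0.2 rows@45mm 9.3 per row [ 0.0241 -0.0341 -0.0046]
z 0.1619 tilt out -2.28 left 0.29 deg, sum235 err 2.28 q4 0.35 qd [ 0.    0.   -0.04  0.   -0.13 -0.  ]
```

>>> {"method": "apply_moves", "body": {
  "increments": [
    [[0,0,-0.045,0]]
  ]
}}

```text
t: 11.5
tcp_pos: [0.6449, -0.072, 0.2019]
tool_rot: [0.865, 0.501, -0.016, -0.021]
force: [0.4, -0.6, -1.8]
finger_gap: 0.628
```

```bash
python3 snap.py .473 .306 .22 60
```

```text
t 11.55 tcp [ 0.6509 -0.0735  0.2137] yaw 60.2 tilt 1.82 gap 0.630 F [ 2.4 -1.   4.7] q [-0.28  0.68  1.41  0.01  1.08  0.23]
tool-frame shift [ 0.2407 -0.3431  0.004 ] spin 0.2 rows@45mm 9.3 per row [ 0.0241 -0.0343  0.0004]
z 0.2137 tilt out -1.79 left 0.29 deg, sum235 err 1.79 q4 0.33 qd [ 0.   -0.02 -0.08  0.01 -0.2  -0.  ]
```

>>> {"method": "apply_moves", "body": {
  "increments": [
    [[0.022,-0.031,0,0],[0.024,-0.034,0,0],[0.024,-0.034,0,0],[0.024,-0.034,0,0],[0.024,-0.034,0,0]]
  ]
}}

```text
t: 12.05
tcp_pos: [0.5703, 0.1104, 0.2221]
tool_rot: [0.868, 0.497, -0.001, -0.005]
force: [-0.5, 1.1, -1.6]
finger_gap: 0.627
```

>>> {"method": "apply_moves", "body": {
  "increments": [
    [[0.024,-0.034,0,0],[0.024,-0.034,0,8],[0.02,-0.03,0,8],[0.01,-0.015,0,8],[0,0,0,8]]
  ]
}}

```text
t: 12.55
tcp_pos: [0.5164, 0.2482, 0.2237]
tool_rot: [0.973, 0.231, -0.001, -0.006]
force: [-0.2, 0.4, -2.2]
finger_gap: 0.627
```

```bash
python3 snap.py .473 .306 .12 25
```

```text
t 12.60 tcp [0.5164 0.2475 0.2236] yaw 26.4 tilt 0.66 gap 0.630 F [-1.1  0.9 -0.9] q [0.25 0.56 1.64 0.01 0.94 1.35]
tool-frame shift [-0.0128 -0.0705  0.1044] spin 1.4 rows@45mm 2.8 per row [-0.0043 -0.0235  0.0348]
z 0.2236 tilt out -0.14 left 0.64 deg, sum235 err 0.14 q4 0.80 qd [-0.03  0.    0.   -0.01  0.   -0.3 ]
```

>>> {"method": "apply_moves", "body": {
  "increments": [
    [[-0.007,-0.04,0,0],[-0.006,-0.028,0,0],[0,0,0.01,0]]
  ]
}}

```text
t: 12.9
tcp_pos: [0.4759, 0.3038, 0.2151]
tool_rot: [0.973, 0.231, 0.002, -0.006]
force: [1.0, 0.1, -0.4]
finger_gap: 0.629
```

```bash
python3 snap.py .473 .306 .12 25
```

```text
t 12.95 tcp [0.4758 0.3023 0.2129] yaw 26.6 tilt 0.57 gap 0.626 F [-0.6  0.2 -2.7] q [0.36 0.57 1.67 0.01 0.9  1.46]
tool-frame shift [-0.0011 -0.0036  0.0929] spin 1.6 rows@45mm 2.1 per row [-0.0004 -0.0012  0.031 ]
z 0.2129 tilt out 0.10 left 0.56 deg, sum235 err -0.10 q4 0.72 qd [-0.04  0.01 -0.   -0.02  0.04  0.  ]
```

>>> {"method": "apply_moves", "body": {
  "increments": [
    [[-0.001,-0.003,0.045,0]]
  ]
}}

```text
t: 13.05
tcp_pos: [0.4782, 0.306, 0.1718]
tool_rot: [0.973, 0.231, 0.008, -0.006]
force: [2.5, 0.3, -1.6]
finger_gap: 0.632
```

```bash
python3 snap.py .473 .306 .12 25
```

```text
t 13.10 tcp [0.472  0.3037 0.1609] yaw 26.7 tilt 0.65 gap 0.626 F [-2.3 -1.2 -8.1] q [0.37 0.65 1.71 0.01 0.79 1.46]
tool-frame shift [ 0.0021 -0.0012  0.0409] spin 1.7 rows@45mm 0.9 per row [ 0.0021 -0.0012  0.0409]
z 0.1609 tilt out -0.35 left 0.55 deg, sum235 err 0.35 q4 0.77 qd [-0.02 -0.    0.08 -0.01  0.24  0.  ]
```

>>> {"method": "apply_moves", "body": {
  "increments": [
    [[0,0,0.03,0]]
  ]
}}

```text
t: 13.2
tcp_pos: [0.4732, 0.3034, 0.131]
tool_rot: [0.973, 0.231, -0.003, -0.004]
force: [1.1, -0.5, -2.0]
finger_gap: 0.627
```

```bash
python3 snap.py .473 .306 .118 25
```

```text
t 13.25 tcp [0.4699 0.3017 0.1248] yaw 26.7 tilt 1.07 gap 0.633 F [-0.8 -0.8 -4.4] q [0.37 0.71 1.73 0.01 0.72 1.46]
tool-frame shift [ 0.0048 -0.0024  0.0067] spin 1.7 rows@45mm 0.2 per row [ 0.0048 -0.0024  0.0067]
z 0.1248 tilt out -0.93 left 0.52 deg, sum235 err 0.93 q4 0.78 qd [-0.   -0.04  0.03 -0.    0.16  0.01]
```

>>> {"method": "apply_moves", "body": {
  "increments": [
    [[0.002,0,0.003,0],[0,0,0.002,0],[0,0,0.002,0]]
  ]
}}

```text
t: 13.55
tcp_pos: [0.4729, 0.3005, 0.118]
tool_rot: [0.973, 0.23, -0.01, -0.003]
force: [-2.2, 0.1, 6.8]
finger_gap: 0.627
```

```bash
python3 -c "
from h import *
plan(.473,.306,.118,25); tl()"
```

```text
t 13.55 tcp [0.4729 0.3005 0.118 ] yaw 26.6 tilt 1.20 gap 0.627 F [-2.2  0.1  6.8] q [0.36 0.72 1.72 0.01 0.72 1.46]
tool-frame shift [ 0.0025 -0.0049  0.0001] spin 1.6 rows@45mm 0.1 per row [ 0.0025 -0.0049  0.0001]
z 0.1180 tilt out -1.09 left 0.50 deg, sum235 err 1.09 q4 0.76 qd [-0.01  0.01 -0.01  0.01 -0.01 -0.01]
```

Contact. I'll release and rise, keeping away from the jug.

>>> {"method": "apply_moves", "body": {
  "increments": [
    [[0,0,0,0],[0,0,0,0],[0,0,0,0]]
  ],
  "fingers": 1
}}

```text
t: 13.85
tcp_pos: [0.4755, 0.3009, 0.1221]
tool_rot: [0.973, 0.23, -0.006, -0.004]
force: [0.2, 0.3, -0.8]
finger_gap: 0.999
```

>>> {"method": "apply_moves", "body": {
  "increments": [
    [[0,0,-0.02,0],[0,0,-0.04,0]]
  ]
}}

```text
t: 14.05
tcp_pos: [0.4741, 0.2997, 0.1803]
tool_rot: [0.973, 0.23, -0.01, -0.003]
force: [0.2, 0.2, -0.5]
finger_gap: 1.001
```

```bash
python3 snap.py .561 -.0166 .2 13.5; python3 -c "
from h import *
p,_=manip.snapshot('scene'); cv2.imwrite('pics/s3.png',p[:,:,::-1])"
```

```text
t 14.10 tcp [0.4775 0.3013 0.1876] yaw 26.6 tilt 0.59 gap 1.000 F [0.7 0.3 3.3] q [0.36 0.61 1.68 0.01 0.85 1.46]
tool-frame shift [-0.0678  0.3215 -0.015 ] spin 13.1 rows@45mm 7.3 per row [-0.0085  0.0402 -0.0019]
z 0.1876 tilt out -0.34 left 0.49 deg, sum235 err 0.34 q4 0.64 qd [ 0.    0.02 -0.03  0.01 -0.17 -0.  ]
```

View pics/s3.png

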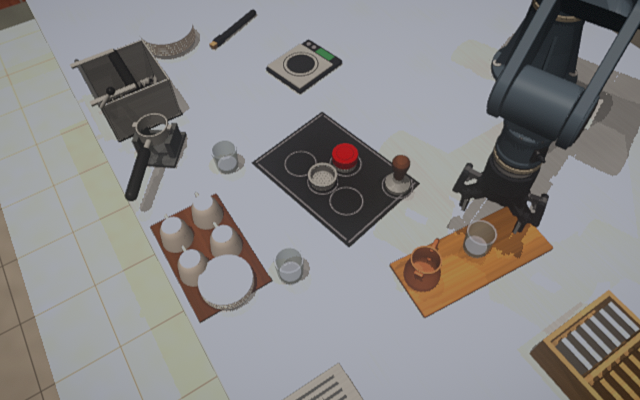

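Glass is upright on the board at about (480,237). Red tool next.

>>> {"method": "apply_moves", "body": {
  "increments": [
    [[-0.009,0.04,-0.01,0],[-0.009,0.045,-0.01,0],[-0.009,0.045,0,0],[-0.009,0.045,0,0],[-0.009,0.045,0,0]]
  ]
}}

```text
t: 14.65
tcp_pos: [0.5388, 0.0849, 0.2087]
tool_rot: [0.971, 0.237, 0.003, -0.004]
force: [0.6, 0.2, 0.3]
finger_gap: 1.003
```

>>> {"method": "apply_moves", "body": {
  "increments": [
    [[-0.009,0.04,0,0],[-0.005,0.03,0,6],[-0.001,0.01,0,7]]
  ]
}}

```text
t: 14.95
tcp_pos: [0.5639, -0.0014, 0.2091]
tool_rot: [0.993, 0.12, 0.005, -0.003]
force: [0.4, 0.7, -0.3]
finger_gap: 0.997
```

```bash
python3 snap.py .561 -.0166 .09 13.5
```

```text
t 15.00 tcp [ 0.564  -0.002   0.2091] yaw 13.5 tilt 0.69 gap 1.003 F [ 0.5 -1.5 -0.3] q [-0.21  0.57  1.68  0.01  0.88  1.12]
tool-frame shift [-0.0077  0.014   0.119 ] spin 0.0 rows@45mm 2.7 per row [-0.0026  0.0047  0.0397]
z 0.2091 tilt out 0.48 left 0.49 deg, sum235 err -0.48 q4 0.64 qd [ 0.05 -0.01  0.02  0.02  0.   -0.2 ]
```

>>> {"method": "apply_moves", "body": {
  "increments": [
    [[-0.007,0.014,0.03,0]]
  ]
}}

```text
t: 15.1
tcp_pos: [0.5636, -0.0172, 0.1819]
tool_rot: [0.993, 0.119, 0.01, -0.001]
force: [0.4, -0.2, -0.2]
finger_gap: 1.004
```

```bash
python3 snap.py .561 -.0166 .087 13.5
```

```text
t 15.15 tcp [ 0.5597 -0.0192  0.1758] yaw 13.6 tilt 0.54 gap 1.000 F [-1.8 -1.7 -2.3] q [-0.24  0.62  1.71  0.01  0.8   1.09]
tool-frame shift [ 0.0011 -0.0018  0.0888] spin 0.1 rows@45mm 2.0 per row [ 0.0005 -0.0009  0.0444]
z 0.1758 tilt out 0.33 left 0.43 deg, sum235 err -0.33 q4 0.60 qd [ 0.03 -0.    0.03  0.01  0.14  0.04]
```

>>> {"method": "apply_moves", "body": {
  "increments": [
    [[0,0,0.035,0]]
  ]
}}

```text
t: 15.25
tcp_pos: [0.5618, -0.0194, 0.143]
tool_rot: [0.993, 0.119, 0.007, -0.001]
force: [1.2, -0.0, -0.5]
finger_gap: 0.999
```

```bash
python3 snap.py .561 -.0166 .087 13.5
```

```text
t 15.30 tcp [ 0.5575 -0.0185  0.1358] yaw 13.6 tilt 0.44 gap 0.999 F [-2.  -0.3 -3.7] q [-0.24  0.69  1.73  0.01  0.73  1.09]
tool-frame shift [ 0.0038 -0.0006  0.0488] spin 0.1 rows@45mm 1.1 per row [ 0.0019 -0.0003  0.0244]
z 0.1358 tilt out -0.10 left 0.43 deg, sum235 err 0.11 q4 0.65 qd [ 0.01 -0.02  0.04  0.    0.17  0.01]
```

Tilt is near 0. I'll descend the last part in rows.

>>> {"method": "apply_moves", "body": {
  "increments": [
    [[0.003,0,0.02,0],[0,0,0.017,0],[0,0,0.006,0],[0,0,0,0]]
  ]
}}

```text
t: 15.7
tcp_pos: [0.5576, -0.0135, 0.0912]
tool_rot: [0.992, 0.123, -0.004, -0.006]
force: [0.1, 0.2, -0.0]
finger_gap: 1.003
```

```bash
python3 -c "
from h import *
plan(.561,-.0166,.087,13.5); tl()
s=manip.sense(); p,d=manip.snapshot('wrist'); cv2.imwrite('pics/w4.png',p[:,:,::-1])"
```

```text
t 15.70 tcp [ 0.5576 -0.0135  0.0912] yaw 14.1 tilt 0.76 gap 1.003 F [ 0.1  0.2 -0. ] q [-0.23  0.77  1.74  0.01  0.65  1.09]
tool-frame shift [0.0025 0.0039 0.0041] spin 0.6 rows@45mm 0.1 per row [0.0025 0.0039 0.0041]
z 0.0912 tilt out -0.60 left 0.47 deg, sum235 err 0.60 q4 0.78 qd [ 0.01 -0.01 -0.    0.    0.02 -0.01]
```

View pics/w4.png

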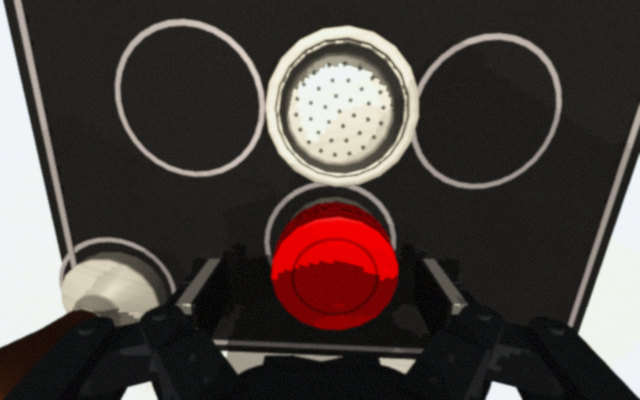

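>>> {"method": "apply_moves", "body": {
  "increments": [
    [[0.002,0.004,0.004,0],[0,0,0,0]]
  ]
}}

```text
t: 15.95
tcp_pos: [0.5618, -0.0166, 0.0894]
tool_rot: [0.992, 0.123, -0.002, -0.005]
force: [1.2, -0.4, 0.1]
finger_gap: 0.996
```

>>> {"method": "apply_moves", "body": {
  "increments": [
    [[0,0,0,0],[0,0,0,0],[0,0,0,0],[0,0,0,0],[0,0,0,0]]
  ],
  "fingers": 0,
  "newtons": 60
}}

```text
t: 16.45
tcp_pos: [0.5626, -0.017, 0.0916]
tool_rot: [0.992, 0.123, -0.0, -0.004]
force: [-0.4, -0.3, -2.0]
finger_gap: 0.629
```

```bash
python3 snap.py .561 -.0166 .087 13.5
```

```text
t 16.50 tcp [ 0.5626 -0.017   0.0916] yaw 14.2 tilt 0.52 gap 0.630 F [ 0.3 -0.5  0.6] q [-0.23  0.77  1.73  0.01  0.65  1.08]
tool-frame shift [-0.0015 -0.0007  0.0046] spin 0.7 rows@45mm 0.1 per row [-0.0015 -0.0007  0.0046]
z 0.0916 tilt out -0.20 left 0.47 deg, sum235 err 0.21 q4 0.79 qd [-0. -0. -0. -0.  0.  0.]
```

>>> {"method": "apply_moves", "body": {
  "increments": [
    [[0,0,-0.02,0],[0,0,-0.04,0]]
  ]
}}

```text
t: 16.7
tcp_pos: [0.559, -0.0169, 0.1471]
tool_rot: [0.992, 0.123, -0.007, -0.007]
force: [0.7, 0.2, -3.2]
finger_gap: 0.632
```

```bash
python3 snap.py .3785 .3154 .22 14
```

```text
t 16.75 tcp [ 0.5624 -0.0175  0.154 ] yaw 14.2 tilt 0.57 gap 0.628 F [ 1.3 -0.4  0.6] q [-0.23  0.66  1.71  0.01  0.78  1.08]
tool-frame shift [-0.0969 -0.3684 -0.0622] spin 0.2 rows@45mm 8.6 per row [-0.0108 -0.0409 -0.0069]
z 0.1540 tilt out -0.32 left 0.47 deg, sum235 err 0.32 q4 0.67 qd [ 0.    0.02 -0.03  0.01 -0.17 -0.  ]
```

>>> {"method": "apply_moves", "body": {
  "increments": [
    [[0,0,-0.04,0],[0,0,-0.02,0]]
  ]
}}

```text
t: 16.95
tcp_pos: [0.5615, -0.0179, 0.2134]
tool_rot: [0.992, 0.123, -0.004, -0.006]
force: [1.2, -0.5, -1.7]
finger_gap: 0.628
```

```bash
python3 snap.py .3785 .3154 .22 14
```

```text
t 17.00 tcp [ 0.5619 -0.0179  0.2151] yaw 14.2 tilt 0.68 gap 0.631 F [-0.4 -0.7 -1.7] q [-0.23  0.57  1.67  0.01  0.91  1.08]
tool-frame shift [-9.630e-02 -3.681e-01 -3.000e-04] spin 0.2 rows@45mm 8.5 per row [-0.0107 -0.0409 -0.    ]
z 0.2151 tilt out -0.50 left 0.47 deg, sum235 err 0.50 q4 0.59 qd [-0.    0.04  0.02  0.   -0.1  -0.  ]
```

>>> {"method": "apply_moves", "body": {
  "increments": [
    [[-0.011,-0.04,-0.005,0],[-0.011,-0.042,0,0],[-0.011,-0.042,0,0],[-0.011,-0.042,0,0],[-0.011,-0.042,0,0]]
  ]
}}

```text
t: 17.5
tcp_pos: [0.4593, 0.1702, 0.2199]
tool_rot: [0.993, 0.117, 0.001, -0.004]
force: [1.1, 0.3, -2.9]
finger_gap: 0.627
```

>>> {"method": "apply_moves", "body": {
  "increments": [
    [[-0.011,-0.042,0,0],[-0.011,-0.042,0,0],[-0.011,-0.035,0,0],[-0.004,-0.01,0,0]]
  ]
}}

```text
t: 17.9
tcp_pos: [0.3855, 0.293, 0.2169]
tool_rot: [0.993, 0.119, -0.003, -0.003]
force: [0.1, -1.4, -3.2]
finger_gap: 0.626
```

```bash
python3 snap.py .3785 .3154 .1 14
```

```text
t 17.95 tcp [0.385  0.293  0.2168] yaw 13.7 tilt 0.53 gap 0.628 F [-1.2  0.9 -4. ] q [0.42 0.48 1.87 0.01 0.8  1.74]
tool-frame shift [-0.0004 -0.0224  0.117 ] spin -0.3 rows@45mm 2.6 per row [-0.0001 -0.0075  0.039 ]
z 0.2168 tilt out -0.22 left 0.48 deg, sum235 err 0.23 q4 0.66 qd [-0.06 -0.   -0.   -0.03  0.   -0.06]
```

>>> {"method": "apply_moves", "body": {
  "increments": [
    [[0,-0.02,0.02,0],[0,-0.003,0.03,0]]
  ]
}}

```text
t: 18.15
tcp_pos: [0.3816, 0.317, 0.1681]
tool_rot: [0.993, 0.12, 0.002, -0.004]
force: [1.0, -0.3, -3.4]
finger_gap: 0.63
```

```bash
python3 snap.py .3785 .3154 .1 14
```

```text
t 18.20 tcp [0.3797 0.3153 0.1635] yaw 13.7 tilt 0.45 gap 0.627 F [-1.7 -0.1 -4.6] q [0.46 0.59 1.88 0.01 0.68 1.79]
tool-frame shift [-0.0008  0.      0.0635] spin -0.3 rows@45mm 1.4 per row [-0.0004  0.      0.0317]
z 0.1635 tilt out -0.21 left 0.40 deg, sum235 err 0.21 q4 0.64 qd [-0.03 -0.03  0.02 -0.01  0.16 -0.01]
```

>>> {"method": "apply_moves", "body": {
  "increments": [
    [[0,0,0.03,0],[0,0,0.01,0]]
  ]
}}

```text
t: 18.4
tcp_pos: [0.3804, 0.3142, 0.1219]
tool_rot: [0.993, 0.119, -0.003, -0.002]
force: [-0.9, 0.4, -2.7]
finger_gap: 0.63
```

```bash
python3 snap.py .3785 .3154 .1 14
```

```text
t 18.45 tcp [0.3808 0.3143 0.1217] yaw 13.7 tilt 0.44 gap 0.631 F [ 1.3  0.  -3.3] q [0.46 0.67 1.9  0.01 0.58 1.78]
tool-frame shift [-0.0019 -0.0015  0.0217] spin -0.3 rows@45mm 0.5 per row [-0.0019 -0.0015  0.0217]
z 0.1217 tilt out -0.24 left 0.36 deg, sum235 err 0.24 q4 0.66 qd [ 0.   -0.05 -0.02  0.    0.05  0.  ]
```

>>> {"method": "apply_moves", "body": {
  "increments": [
    [[0,0,0.014,0],[0,0,0.006,0],[0,0,0.002,0],[0,0,0.001,0]]
  ]
}}

```text
t: 18.85
tcp_pos: [0.384, 0.3131, 0.1005]
tool_rot: [0.993, 0.117, -0.001, -0.003]
force: [0.2, 0.3, -3.4]
finger_gap: 0.629
```

```bash
python3 -c "
from h import *
plan(.3785,.3154,.0996,14); tl()"
```

```text
t 18.85 tcp [0.384  0.3131 0.1005] yaw 13.5 tilt 0.34 gap 0.629 F [ 0.2  0.3 -3.4] q [0.46 0.71 1.9  0.01 0.53 1.78]
tool-frame shift [-0.0049 -0.0035  0.0009] spin -0.5 rows@45mm 0.1 per row [-0.0049 -0.0035  0.0009]
z 0.1005 tilt out -0.02 left 0.34 deg, sum235 err 0.02 q4 0.67 qd [-0.01  0.01 -0.01  0.   -0.02 -0.  ]
```

>>> {"method": "apply_moves", "body": {
  "increments": [
    [[0,0,0.002,0],[0,0,0.002,0]]
  ]
}}

```text
t: 19.05
tcp_pos: [0.3845, 0.3132, 0.0994]
tool_rot: [0.993, 0.117, -0.0, -0.003]
force: [-4.2, -2.3, 21.7]
finger_gap: 0.63
```

>>> {"method": "apply_moves", "body": {
  "increments": [
    [[0,0,-0.001,0],[0,0,0,0],[0,0,0,0],[0,0,0,0]]
  ],
  "fingers": 1
}}

```text
t: 19.45
tcp_pos: [0.3861, 0.3141, 0.1035]
tool_rot: [0.993, 0.117, 0.003, -0.004]
force: [0.1, 0.6, 0.4]
finger_gap: 1.002
```

>>> {"method": "apply_moves", "body": {
  "increments": [
    [[0,0,-0.02,0],[0,0,-0.04,0]]
  ]
}}

```text
t: 19.65
tcp_pos: [0.3839, 0.3124, 0.1607]
tool_rot: [0.993, 0.117, -0.002, -0.003]
force: [0.7, 0.3, -0.0]
finger_gap: 1.0
```

```bash
python3 snap.py .6296 -.0026 .2 13.5; python3 -c "
from h import *
p,_=manip.snapshot('scene'); cv2.imwrite('pics/s4.png',p[:,:,::-1])"
```

```text
t 19.70 tcp [0.3864 0.3139 0.1668] yaw 13.5 tilt 0.67 gap 0.999 F [0.9 0.7 3.2] q [0.45 0.58 1.87 0.01 0.68 1.78]
tool-frame shift [ 0.1629  0.3643 -0.0347] spin -0.0 rows@45mm 8.9 per row [ 0.0181  0.0405 -0.0039]
z 0.1668 tilt out 0.58 left 0.34 deg, sum235 err -0.58 q4 0.55 qd [ 0.    0.03 -0.01  0.01 -0.17 -0.  ]
```

View pics/s4.png

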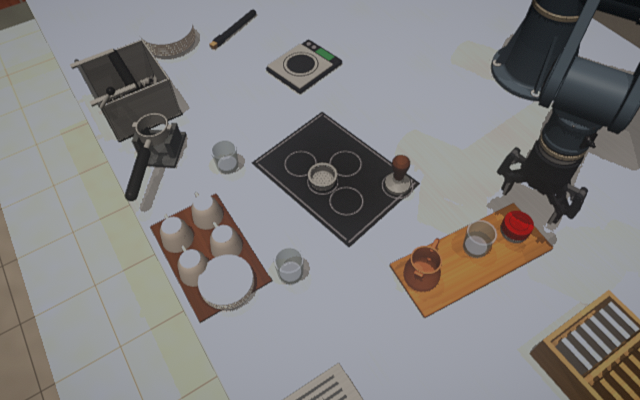

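All three stand on the board: jug (425,262), glass (480,237), red tool (517,223). Now the basket.

>>> {"method": "apply_moves", "body": {
  "increments": [
    [[0,0.03,-0.04,0],[0.015,0.045,-0.01,0],[0.02,0.042,0,0],[0.02,0.042,0,0],[0.02,0.042,0,0]]
  ]
}}

```text
t: 20.25
tcp_pos: [0.5058, 0.1361, 0.2107]
tool_rot: [0.992, 0.123, 0.002, -0.005]
force: [0.3, 0.7, -0.0]
finger_gap: 1.001
```

>>> {"method": "apply_moves", "body": {
  "increments": [
    [[0.02,0.042,0,0],[0.02,0.042,0,0],[0.02,0.042,0,0],[0.018,0.03,0,0]]
  ]
}}

```text
t: 20.65
tcp_pos: [0.6232, -0.004, 0.2067]
tool_rot: [0.993, 0.122, 0.001, -0.005]
force: [-0.2, 0.8, -0.1]
finger_gap: 0.997
```

```bash
python3 snap.py .6296 -.0026 .2 13.5
```

```text
t 20.70 tcp [ 0.6281 -0.0082  0.207 ] yaw 13.9 tilt 0.60 gap 1.001 F [ 5.2 -1.8  0.7] q [-0.19  0.65  1.51  0.01  0.97  1.13]
tool-frame shift [ 0.0027 -0.0051  0.007 ] spin 0.4 rows@45mm 0.2 per row [ 0.0027 -0.0051  0.007 ]
z 0.2070 tilt out 0.40 left 0.44 deg, sum235 err -0.40 q4 0.53 qd [ 0.04 -0.03  0.06  0.02 -0.05  0.07]
```

```bash
python3 - <<'E'
from h import *
s=manip.sense(); p,d=manip.snapshot("wrist"); C=wristcam(s)
g=p.max(2); u,v=proj(C,[.6296,-.0026,.03]); print(u,v)
m=((g>110)*255).astype(np.uint8); r=np.zeros_like(m); u,v=int(u),int(v); r[max(v-55,0):v+55,u-55:u+55]=m[max(v-55,0):v+55,u-55:u+55]
cs,_=cv2.findContours(r,cv2.RETR_EXTERNAL,cv2.CHAIN_APPROX_NONE); c=max(cs,key=cv2.contourArea)
W=np.array([ray(C,a,b,.03)[:2] for a,b in c[:,0]],np.float32)*1000
print(cv2.fitEllipse(W), cv2.minEnclosingCircle(W))
I=p[:,:,::-1].copy(); cv2.drawContours(I,[c],-1,(0,255,0),1); cv2.imwrite("pics/w5.png",I)
E
```

```text
316.2900746982021 202.08909444369894
((634.3870849609375, -0.9220860600471497), (68.5123062133789, 82.35043334960938), 5.400093078613281) ((636.423828125, -1.1725937128067017), 51.94498062133789)
```

View pics/w5.png

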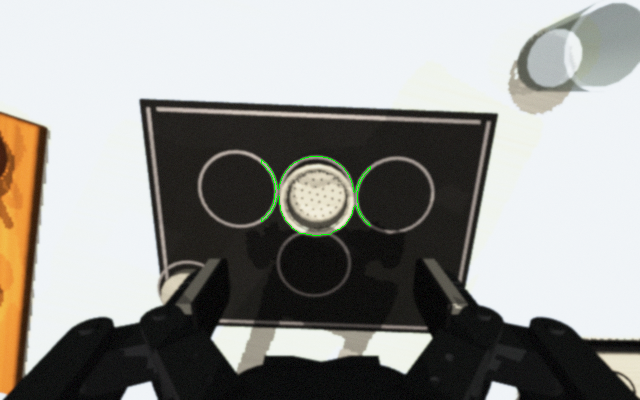

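>>> {"method": "apply_moves", "body": {
  "increments": [
    [[0.003,-0.004,0.03,0]]
  ]
}}

```text
t: 20.85
tcp_pos: [0.6303, -0.0024, 0.1792]
tool_rot: [0.993, 0.12, 0.007, -0.003]
force: [0.5, 0.2, -0.4]
finger_gap: 1.001
```

```bash
python3 snap.py .6296 -.0026 .086 13.5
```

```text
t 20.90 tcp [ 0.6269 -0.0011  0.1721] yaw 13.8 tilt 0.54 gap 0.998 F [-1.2  0.2 -2.7] q [-0.18  0.69  1.53  0.01  0.91  1.14]
tool-frame shift [0.002  0.0028 0.0861] spin 0.3 rows@45mm 1.9 per row [0.001  0.0014 0.043 ]
z 0.1721 tilt out -0.04 left 0.53 deg, sum235 err 0.04 q4 0.67 qd [ 0.01 -0.01  0.07 -0.    0.13 -0.01]
```

>>> {"method": "apply_moves", "body": {
  "increments": [
    [[0,0,0.03,0],[0,0,0.02,0]]
  ]
}}

```text
t: 21.1
tcp_pos: [0.6259, 0.0006, 0.1209]
tool_rot: [0.993, 0.12, 0.001, -0.005]
force: [-0.0, -0.2, 0.2]
finger_gap: 1.0
```

```bash
python3 snap.py .6296 -.0026 .086 13.5
```

```text
t 21.15 tcp [0.6246 0.0009 0.1183] yaw 13.8 tilt 0.66 gap 1.002 F [-0.8 -0.5 -2.3] q [-0.18  0.77  1.56  0.01  0.82  1.14]
tool-frame shift [0.004  0.0049 0.0322] spin 0.3 rows@45mm 0.7 per row [0.004  0.0049 0.0322]
z 0.1183 tilt out -0.35 left 0.56 deg, sum235 err 0.36 q4 0.76 qd [ 0.   -0.03 -0.   -0.    0.09  0.  ]
```

>>> {"method": "apply_moves", "body": {
  "increments": [
    [[0.004,0.005,0.015,0],[0,0,0.012,0],[0,0,0.003,0]]
  ]
}}

```text
t: 21.45
tcp_pos: [0.627, -0.0003, 0.0865]
tool_rot: [0.993, 0.122, -0.004, -0.007]
force: [0.7, -0.6, -0.3]
finger_gap: 0.997
```

```bash
python3 -c "
from h import *
plan(.6296,-.0026,.085,13.5); tl()
s=manip.sense(); p,d=manip.snapshot('wrist'); cv2.imwrite('pics/w6.png',p[:,:,::-1])"
```

```text
t 21.45 tcp [ 6.27e-01 -3.00e-04  8.65e-02] yaw 14.0 tilt 0.90 gap 0.997 F [ 0.7 -0.6 -0.3] q [-0.18  0.83  1.56  0.01  0.77  1.13]
tool-frame shift [0.002  0.0028 0.0015] spin 0.5 rows@45mm 0.1 per row [0.002  0.0028 0.0015]
z 0.0865 tilt out -0.70 left 0.57 deg, sum235 err 0.70 q4 0.81 qd [ 0.01  0.04  0.   -0.   -0.05  0.  ]
```

View pics/w6.png

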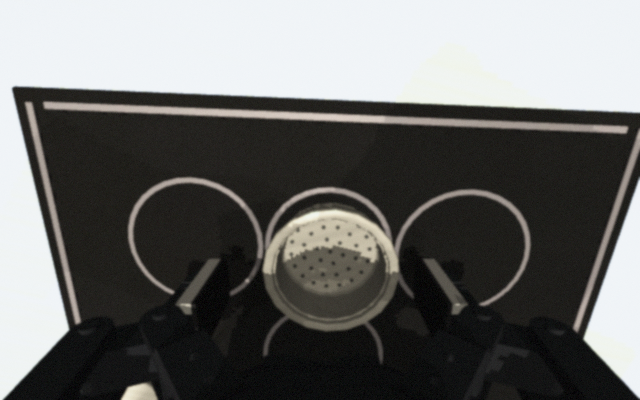

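>>> {"method": "apply_moves", "body": {
  "increments": [
    [[0.002,0.004,0.003,0],[0,0,0.001,0]]
  ]
}}

```text
t: 21.7
tcp_pos: [0.6304, -0.0035, 0.0837]
tool_rot: [0.993, 0.122, -0.003, -0.006]
force: [0.0, -0.4, -0.1]
finger_gap: 0.998
```

>>> {"method": "apply_moves", "body": {
  "increments": [
    [[0,0,0,0],[0,0,0,0],[0,0,0,0],[0,0,0,0],[0,0,0,0]]
  ],
  "fingers": 0,
  "newtons": 30
}}

```text
t: 22.2
tcp_pos: [0.6314, -0.0037, 0.0861]
tool_rot: [0.993, 0.122, -0.002, -0.006]
force: [0.1, 0.4, -1.0]
finger_gap: 0.697
```

```bash
python3 -c "
from h import *
plan(.6296,-.0026,.085,13.5); tl()
p,_=manip.snapshot('scene'); cv2.imwrite('pics/g3.png',cv2.resize(p[90:260,230:440,::-1],None,fx=3.5,fy=3.5))"
```

```text
t 22.20 tcp [ 0.6314 -0.0037  0.0861] yaw 14.0 tilt 0.69 gap 0.697 F [ 0.1  0.4 -1. ] q [-0.19  0.83  1.55  0.01  0.77  1.13]
tool-frame shift [-0.0014 -0.0014  0.0012] spin 0.5 rows@45mm 0.1 per row [-0.0014 -0.0014  0.0012]
z 0.0861 tilt out -0.39 left 0.57 deg, sum235 err 0.39 q4 0.82 qd [ 0. -0. -0.  0. -0. -0.]
```

View pics/g3.png

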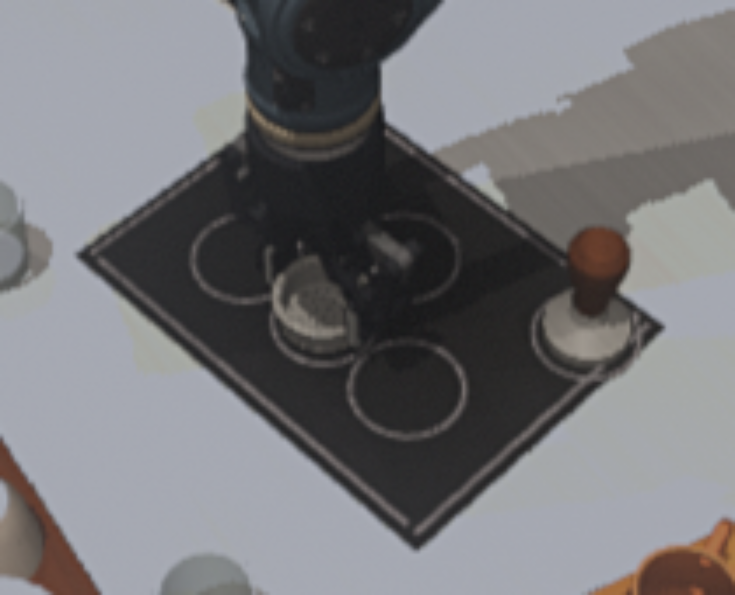

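```bash
python3 - <<'E'
from h import *
for n in ("top","scene"):
    p=cv2.imread(f"pics/{n}0.png"); u,v=proj(n,[.4828,-.3324,.021]); u,v=int(round(u)),int(round(v))
    g=p.max(2); m=((g<85)*255).astype(np.uint8)
    k,l=cv2.connectedComponents(m)[0:2]; c=cv2.findContours((l==l[v,u]).astype(np.uint8),cv2.RETR_EXTERNAL,cv2.CHAIN_APPROX_NONE)[0][0]
    W=np.array([ray(n,a,b,.021)[:2] for a,b in c[:,0]],np.float32)*1000
    print(n,(u,v),cv2.fitEllipse(W))
    S=8; I=cv2.resize(p[v-35:v+35,u-40:u+40],None,fx=S,fy=S,interpolation=cv2.INTER_CUBIC)
    for r in (.036,.045):
        P=np.array([(proj(n,[.4828+r*np.cos(t),-.3324+r*np.sin(t),.021])-[u-40,v-35]+.5)*S for t in np.linspace(0,6.28,60)]); cv2.polylines(I,[P.astype(int)],True,(0,255,0),1)
    cv2.imwrite(f"pics/sc_{n}.png",I)
a=cv2.imread("pics/sc_top.png");b=cv2.imread("pics/sc_scene.png"); cv2.imwrite("pics/sc.png",cv2.resize(np.hstack([a,b]),None,fx=.62,fy=.62))
E
```

```text
top (454, 265) ((483.4139709472656, -332.1728820800781), (69.15658569335938, 70.11206817626953), 113.05636596679688)
scene (300, 63) ((483.89129638671875, -330.72265625), (65.2270278930664, 68.36344909667969), 54.14681625366211)
```

View pics/sc.png

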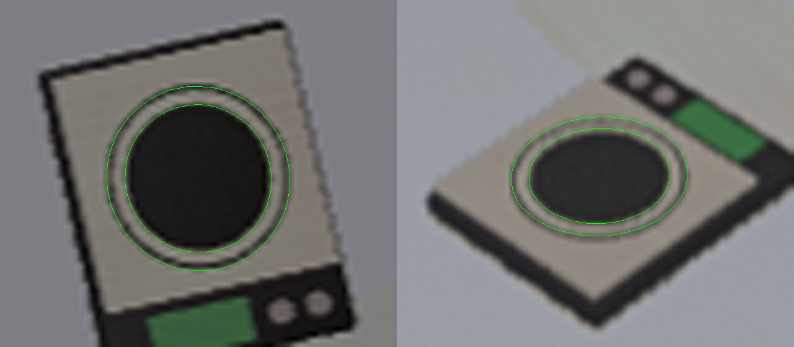

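The pad centre from both cameras is about (0.4835, -0.3315), radii agreeing. I'll lift the basket.

>>> {"method": "apply_moves", "body": {
  "increments": [
    [[0,0,-0.02,0],[0,0,-0.03,0]]
  ]
}}

```text
t: 22.45
tcp_pos: [0.6285, -0.0038, 0.1324]
tool_rot: [0.993, 0.122, -0.007, -0.007]
force: [-0.1, -0.1, -0.7]
finger_gap: 0.692
```

```bash
python3 snap.py .485 -.3315 .18 14
```

```text
t 22.50 tcp [ 0.6313 -0.0041  0.1379] yaw 14.0 tilt 0.76 gap 0.696 F [0.4 0.6 2. ] q [-0.19  0.75  1.53  0.01  0.87  1.13]
tool-frame shift [-0.2213  0.2817 -0.0448] spin 0.0 rows@45mm 8.0 per row [-0.0246  0.0313 -0.005 ]
z 0.1379 tilt out -0.50 left 0.57 deg, sum235 err 0.50 q4 0.75 qd [-0.    0.01 -0.03  0.01 -0.12  0.  ]
```

>>> {"method": "apply_moves", "body": {
  "increments": [
    [[0,0,-0.025,0],[0,0,-0.01,0]]
  ]
}}

```text
t: 22.7
tcp_pos: [0.6315, -0.0046, 0.174]
tool_rot: [0.993, 0.122, -0.003, -0.006]
force: [0.0, 0.2, -0.8]
finger_gap: 0.696
```

```bash
python3 snap.py .485 -.3315 .18 14; python3 -c "
from h import *
p,d=manip.snapshot('wrist'); cv2.imwrite('pics/w7.png',p[:,:,::-1])"
```

```text
t 22.75 tcp [ 0.6313 -0.0045  0.1743] yaw 14.0 tilt 0.76 gap 0.695 F [0.3 0.3 0.6] q [-0.19  0.7   1.52  0.01  0.94  1.13]
tool-frame shift [-0.2211  0.2817 -0.0084] spin 0.0 rows@45mm 8.0 per row [-0.0276  0.0352 -0.0011]
z 0.1743 tilt out -0.50 left 0.57 deg, sum235 err 0.50 q4 0.70 qd [ 0.    0.03  0.02  0.   -0.04  0.  ]
```

View pics/w7.png

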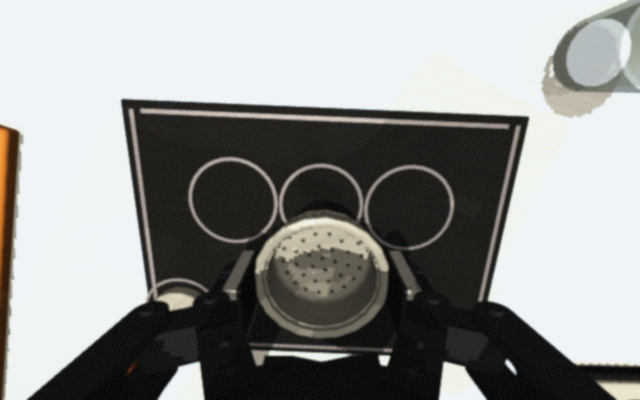

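>>> {"method": "apply_moves", "body": {
  "increments": [
    [[-0.024,0.031,-0.003,0],[-0.028,0.035,0,0],[-0.028,0.035,0,0],[-0.028,0.035,0,0],[-0.028,0.035,0,0]]
  ]
}}

```text
t: 23.3
tcp_pos: [0.5381, -0.2022, 0.168]
tool_rot: [0.992, 0.128, -0.006, -0.009]
force: [1.1, 0.0, -0.7]
finger_gap: 0.693
```

>>> {"method": "apply_moves", "body": {
  "increments": [
    [[-0.028,0.035,0,0],[-0.026,0.033,0,0],[-0.01,0.012,0,0],[0,0,0,0]]
  ]
}}

```text
t: 23.7
tcp_pos: [0.4901, -0.3029, 0.1611]
tool_rot: [0.992, 0.124, -0.009, -0.012]
force: [-0.1, 0.7, -1.0]
finger_gap: 0.696
```

```bash
python3 snap.py .485 -.3315 .103 14
```

```text
t 23.75 tcp [ 0.4904 -0.3018  0.1611] yaw 14.3 tilt 1.69 gap 0.690 F [-0.4  0.2 -0. ] q [-0.75  0.67  1.66  0.    0.85  0.57]
tool-frame shift [-0.0117  0.0289  0.0575] spin 0.3 rows@45mm 1.5 per row [-0.0059  0.0145  0.0288]
z 0.1611 tilt out -1.69 left 0.10 deg, sum235 err 1.69 q4 0.13 qd [ 0.05 -0.01  0.01  0.01  0.01  0.01]
```

>>> {"method": "apply_moves", "body": {
  "increments": [
    [[-0.011,0.029,0.003,0],[0,0,0.02,0],[0,0,0.015,0],[0,0,0,0]]
  ]
}}

```text
t: 24.15
tcp_pos: [0.4887, -0.3247, 0.1201]
tool_rot: [0.992, 0.128, -0.009, -0.014]
force: [-0.9, 0.5, 0.1]
finger_gap: 0.694
```

```bash
python3 snap.py .486 -.3326 .103 14
```

```text
t 24.20 tcp [ 0.4888 -0.3244  0.1207] yaw 14.8 tilt 1.94 gap 0.692 F [-0.   0.6 -0.7] q [-0.78  0.74  1.64  0.    0.79  0.53]
tool-frame shift [-0.0046  0.0077  0.0176] spin 0.8 rows@45mm 0.4 per row [-0.0046  0.0077  0.0176]
z 0.1207 tilt out -1.93 left 0.19 deg, sum235 err 1.93 q4 0.27 qd [-0.   -0.02 -0.01 -0.01  0.01 -0.  ]
```

>>> {"method": "apply_moves", "body": {
  "increments": [
    [[-0.005,0.008,0,0.8],[0,0,0.008,0],[0,0,0.004,0],[0,0,0,0]]
  ]
}}

```text
t: 24.6
tcp_pos: [0.4877, -0.3315, 0.1096]
tool_rot: [0.992, 0.123, -0.008, -0.013]
force: [0.3, 0.5, -0.6]
finger_gap: 0.694
```

```bash
python3 snap.py .486 -.3326 .103 14; python3 -c "
from h import *
s=manip.sense();p,d=manip.snapshot('wrist'); C=wristcam(s); I=p[:,:,::-1].copy()
for r in (.036,.045):
    P=np.array([proj(C,[.4835+r*np.cos(t),-.3315+r*np.sin(t),.021]) for t in np.linspace(0,6.28,60)]); cv2.polylines(I,[P.astype(int)],True,(0,255,0),1)
cv2.imwrite('pics/w8.png',I)"
```

```text
t 24.65 tcp [ 0.4877 -0.3314  0.1097] yaw 14.1 tilt 1.81 gap 0.690 F [-0.5 -0.5 -0.6] q [-0.79  0.76  1.64  0.    0.77  0.53]
tool-frame shift [-0.0018  0.0009  0.0067] spin 0.1 rows@45mm 0.2 per row [-0.0018  0.0009  0.0067]
z 0.1097 tilt out -1.80 left 0.19 deg, sum235 err 1.80 q4 0.27 qd [-0. -0. -0.  0.  0.  0.]
```

View pics/w8.png

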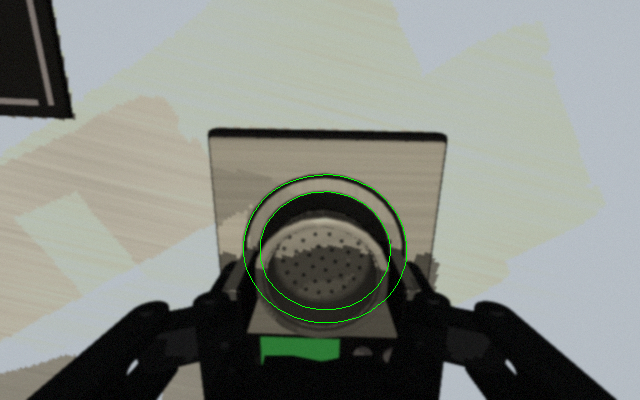

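>>> {"method": "apply_moves", "body": {
  "increments": [
    [[-0.002,0.001,0.003,0],[0,0,0.003,0],[0,0,0.002,0]]
  ]
}}

```text
t: 25.0
tcp_pos: [0.4859, -0.3333, 0.1024]
tool_rot: [0.992, 0.123, -0.008, -0.013]
force: [-1.3, 3.5, 15.2]
finger_gap: 0.696
```

```bash
python3 -c "
from h import *
plan(.486,-.3326,.103,14);tl()"
```

```text
t 25.00 tcp [ 0.4859 -0.3333  0.1024] yaw 14.1 tilt 1.71 gap 0.696 F [-1.3  3.5 15.2] q [-0.79  0.77  1.64  0.    0.76  0.53]
tool-frame shift [ 0.0003 -0.0007 -0.0006] spin 0.1 rows@45mm 0.0 per row [ 0.0003 -0.0007 -0.0006]
z 0.1024 tilt out -1.70 left 0.17 deg, sum235 err 1.70 q4 0.26 qd [-0.    0.    0.    0.   -0.01  0.  ]
```

Seated. I'll release and rise slowly.

>>> {"method": "apply_moves", "body": {
  "increments": [
    [[0,0,-0.001,0],[0,0,0,0],[0,0,0,0],[0,0,0,0]]
  ],
  "fingers": 1
}}

```text
t: 25.4
tcp_pos: [0.4859, -0.3337, 0.1036]
tool_rot: [0.992, 0.123, -0.008, -0.012]
force: [0.2, -0.2, 0.5]
finger_gap: 0.998
```

>>> {"method": "apply_moves", "body": {
  "increments": [
    [[0,0,-0.02,0],[0,0,-0.04,0],[0,0,-0.04,0]]
  ]
}}

```text
t: 25.7
tcp_pos: [0.4852, -0.3336, 0.1997]
tool_rot: [0.992, 0.122, -0.012, -0.019]
force: [0.2, -0.1, 0.8]
finger_gap: 0.998
```

```bash
python3 snap.py .3845 .3132 .2 14; python3 -c "
from h import *
s=manip.sense();p,d=manip.snapshot('wrist'); C=wristcam(s); I=p[:,:,::-1].copy()
for r,z in ((.036,.021),(.045,.021),(.031,.047)):
    P=np.array([proj(C,[.4835+r*np.cos(t),-.3315+r*np.sin(t),z]) for t in np.linspace(0,6.28,60)]); cv2.polylines(I,[P.astype(int)],True,(0,255,0),1)
cv2.imwrite('pics/w9.png',I)"
```

```text
t 25.75 tcp [ 0.4879 -0.336   0.2065] yaw 14.1 tilt 1.84 gap 0.998 F [ 0.8 -1.3  2.9] q [-0.79  0.62  1.59  0.    0.97  0.53]
tool-frame shift [ 0.058  -0.6543  0.0248] spin 0.1 rows@45mm 14.6 per row [ 0.0039 -0.0436  0.0017]
z 0.2065 tilt out -1.84 left 0.18 deg, sum235 err 1.84 q4 0.21 qd [ 0.    0.03 -0.02  0.   -0.17 -0.  ]
```

View pics/w9.png

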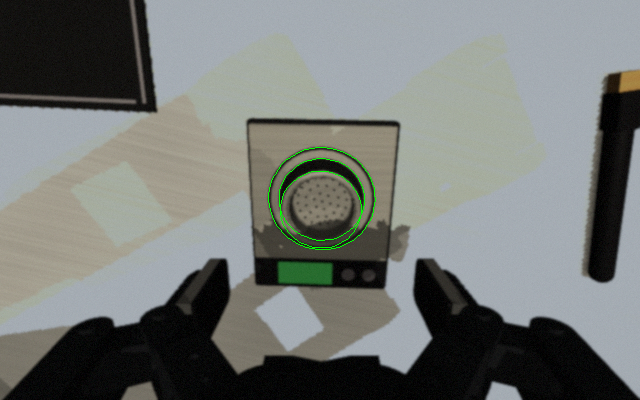

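The basket sits centred (rim and ring concentric near (322,203)). Now I'll measure the three on the board from the top camera.

```bash
python3 - <<'E'
from h import *
p,d=manip.snapshot("top"); p=p[:,:,::-1]
q,_=manip.snapshot("scene"); q=q[:,:,::-1]
for n,im,(x0,y0,x1,y1) in [("top",p,(150,185,240,335)),("scene",q,(385,195,560,325))]:
    S=min(800/(x1-x0),600/(y1-y0)); I=cv2.resize(im[y0:y1,x0:x1],None,fx=S,fy=S,interpolation=cv2.INTER_CUBIC)
    I=np.clip(I.astype(float)*1.6,0,255).astype(np.uint8)
    def circ(c,r,z,col=(0,255,0)):
        P=np.array([(proj(n,[c[0]+r*np.cos(t),c[1]+r*np.sin(t),z])-[x0,y0]+.5)*S for t in np.linspace(0,6.28,60)]); cv2.polylines(I,[P.astype(int)],True,col,1)
    circ((.5988,.2896),.028,.082); circ((.4725,.301),.0275,.072); circ((.4725,.301),.024,.012); circ((.384,.3135),.028,.048)
    cv2.imwrite(f"pics/bd_{n}.png",I)
E
```

```text
(no output)
```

View pics/bd_top.png

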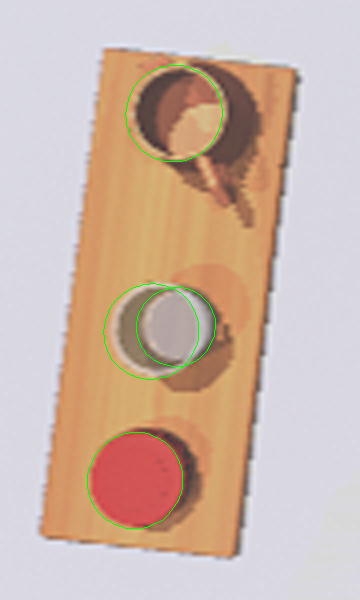

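View pics/bd_scene.png

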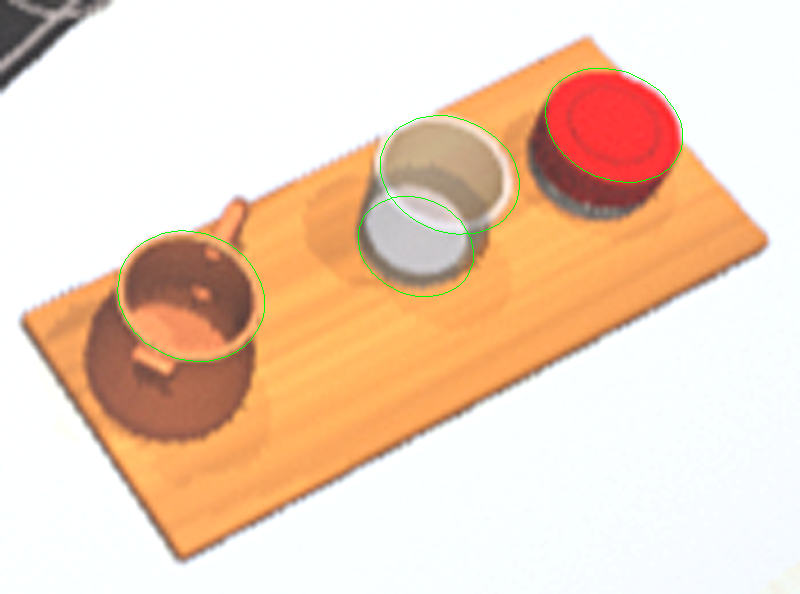

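```bash
python3 snap.py .597 .289 .21 13.5
```

```text
t 25.95 tcp [ 0.4854 -0.3337  0.1993] yaw 14.1 tilt 2.43 gap 1.000 F [ 0.1 -0.7  0.4] q [-0.79  0.63  1.59  0.    0.96  0.53]
tool-frame shift [ 0.2597 -0.5769  0.0063] spin 0.6 rows@45mm 14.1 per row [ 0.0173 -0.0385  0.0004]
z 0.1993 tilt out -2.43 left 0.18 deg, sum235 err 2.43 q4 0.21 qd [-0.    0.03  0.02 -0.    0.    0.  ]
```

>>> {"method": "apply_moves", "body": {
  "increments": [
    [[0.017,-0.038,-0.002,0],[0.018,-0.041,0,0],[0.018,-0.041,0,0],[0.018,-0.041,0,0],[0.018,-0.041,0,0]]
  ]
}}

```text
t: 26.45
tcp_pos: [0.5209, -0.115, 0.1993]
tool_rot: [0.993, 0.116, -0.016, -0.021]
force: [0.3, 0.2, -0.8]
finger_gap: 1.0
```

>>> {"method": "apply_moves", "body": {
  "increments": [
    [[0.018,-0.041,0,0],[0.018,-0.041,0,0],[0.018,-0.041,0,0],[0.018,-0.041,0,0],[0.018,-0.041,0,0]]
  ]
}}

```text
t: 26.95
tcp_pos: [0.5566, 0.1149, 0.1972]
tool_rot: [0.993, 0.115, -0.026, -0.023]
force: [0.7, -0.6, 0.7]
finger_gap: 1.002
```

```bash
python3 -c "
from h import *
plan(.597,.289,.21,13.5);tl()"
```

```text
t 26.95 tcp [0.5566 0.1149 0.1972] yaw 13.3 tilt 3.98 gap 1.002 F [ 0.7 -0.6  0.7] q [-0.01  0.61  1.64  0.05  0.95  1.3 ]
tool-frame shift [ 0.0788 -0.1607 -0.008 ] spin -0.2 rows@45mm 4.0 per row [ 0.0197 -0.0402 -0.002 ]
z 0.1972 tilt out -3.25 left 2.29 deg, sum235 err 3.29 q4 2.82 qd [ 0.82  0.16 -0.38  0.04  0.21  0.8 ]
```

>>> {"method": "apply_moves", "body": {
  "increments": [
    [[0.02,-0.041,0,0],[0.02,-0.041,-0.01,0],[0.018,-0.035,-0.03,0],[0.01,-0.018,-0.04,0]]
  ]
}}

```text
t: 27.35
tcp_pos: [0.5898, 0.2675, 0.2674]
tool_rot: [0.992, 0.117, -0.041, -0.023]
force: [1.0, 0.0, -0.2]
finger_gap: 1.002
```

```bash
python3 snap.py .597 .289 .21 13.5
```

```text
t 27.40 tcp [0.5941 0.2705 0.2754] yaw 13.7 tilt 4.75 gap 1.003 F [2.7 2.1 4.7] q [0.24 0.61 1.36 0.06 1.23 1.55]
tool-frame shift [ 0.0111 -0.0135  0.0657] spin 0.2 rows@45mm 1.5 per row [ 0.0056 -0.0068  0.0329]
z 0.2754 tilt out -3.47 left 3.24 deg, sum235 err 3.51 q4 3.43 qd [-0.05 -0.03  0.03 -0.02 -0.18 -0.07]
```

>>> {"method": "apply_moves", "body": {
  "increments": [
    [[0,0,-0.05,0]]
  ]
}}

```text
t: 27.5
tcp_pos: [0.5941, 0.2691, 0.3141]
tool_rot: [0.992, 0.119, -0.04, -0.024]
force: [0.4, 0.4, -1.9]
finger_gap: 0.997
```

```bash
python3 snap.py .597 .289 .21 13.5
```

```text
t 27.55 tcp [0.5994 0.2702 0.3263] yaw 13.8 tilt 4.44 gap 0.996 F [3.  1.7 6.2] q [0.23 0.56 1.3  0.06 1.33 1.55]
tool-frame shift [ 0.0083 -0.0122  0.1169] spin 0.3 rows@45mm 2.6 per row [ 0.0028 -0.0041  0.039 ]
z 0.3263 tilt out -3.01 left 3.26 deg, sum235 err 3.04 q4 3.35 qd [-0.02 -0.04 -0.04  0.   -0.19 -0.01]
```

>>> {"method": "apply_moves", "body": {
  "increments": [
    [[0.004,-0.006,0.045,0],[0.004,-0.006,0.045,0],[0,0,0.02,0]]
  ]
}}

```text
t: 27.85
tcp_pos: [0.6025, 0.2898, 0.2195]
tool_rot: [0.992, 0.119, -0.021, -0.026]
force: [-0.6, -0.4, -0.8]
finger_gap: 1.001
```

```bash
python3 -c "
from h import *
plan(.597,.289,.21,13.5);tl()"
```

```text
t 27.85 tcp [0.6025 0.2898 0.2195] yaw 13.7 tilt 3.82 gap 1.001 F [-0.6 -0.4 -0.8] q [0.26 0.69 1.38 0.06 1.11 1.56]
tool-frame shift [-0.0052  0.      0.0097] spin 0.2 rows@45mm 0.2 per row [-0.0052  0.      0.0097]
z 0.2195 tilt out -1.91 left 3.30 deg, sum235 err 1.96 q4 3.69 qd [ 0.01  0.21  0.16  0.   -0.4  -0.01]
```

>>> {"method": "apply_moves", "body": {
  "increments": [
    [[-0.002,0.045,0,0],[0,0.045,0,0],[0,0.045,0,0]]
  ]
}}

```text
t: 28.15
tcp_pos: [0.6265, 0.1609, 0.2005]
tool_rot: [0.991, 0.124, -0.029, -0.027]
force: [0.4, 0.4, 0.2]
finger_gap: 0.995
```

```bash
python3 -c "
from h import *
tl(); manip.snapshot('top'); tl()"
```

```text
z 0.2005 tilt out -3.56 left 2.85 deg, sum235 err 3.60 q4 3.23 qd [-0.7   0.06  0.06 -0.05 -0.06 -0.69]
z 0.1996 tilt out -3.54 left 2.52 deg, sum235 err 3.58 q4 2.86 qd [ 0.04 -0.   -0.02  0.04  0.01  0.13]
```

>>> {"method": "apply_moves", "body": {
  "increments": [
    [[0,-0.05,0,0]]
  ]
}}

```text
t: 28.3
tcp_pos: [0.6192, 0.194, 0.2001]
tool_rot: [0.993, 0.116, -0.03, -0.023]
force: [1.3, 1.6, 0.4]
finger_gap: 0.998
```

```bash
python3 -c "
from h import *
tl(); manip.snapshot('top'); tl()"
```

```text
z 0.2001 tilt out -3.41 left 2.64 deg, sum235 err 3.45 q4 2.99 qd [ 0.76  0.01 -0.01  0.07  0.02  0.72]
z 0.2001 tilt out -3.59 left 3.05 deg, sum235 err 3.64 q4 3.45 qd [ 0.03 -0.01  0.03 -0.    0.02 -0.12]
```

Tilt has a world-fixed part now (about 4.7°). I'll correct it over the open counter, where the arm's radial plane lines up with it, using settled rises followed by fast descents.

```bash
python3 -c "
from h import *
plan(.55,-.2,.2,13.5);tl()"
```

```text
t 28.35 tcp [0.6148 0.2041 0.2001] yaw 13.8 tilt 4.71 gap 1.000 F [-2.2  3.2  0.5] q [0.13 0.69 1.43 0.06 1.08 1.43]
tool-frame shift [-0.1593  0.3768 -0.0134] spin 0.3 rows@45mm 9.1 per row [-0.0159  0.0377 -0.0013]
z 0.2001 tilt out -3.59 left 3.05 deg, sum235 err 3.64 q4 3.45 qd [ 0.03 -0.01  0.03 -0.    0.02 -0.12]
```

>>> {"method": "apply_moves", "body": {
  "increments": [
    [[-0.018,0.042,-0.005,0],[-0.018,0.042,-0.005,0],[-0.018,0.042,0,0],[-0.018,0.042,0,0],[-0.018,0.042,0,0]]
  ]
}}

```text
t: 28.85
tcp_pos: [0.5742, -0.0187, 0.1952]
tool_rot: [0.991, 0.127, -0.036, -0.028]
force: [0.4, -0.5, 0.0]
finger_gap: 1.003
```

>>> {"method": "apply_moves", "body": {
  "increments": [
    [[-0.018,0.042,0,0],[-0.018,0.042,0,0],[-0.018,0.042,0,0],[-0.01,0.03,0,0],[0,0,0,0]]
  ]
}}

```text
t: 29.35
tcp_pos: [0.5457, -0.196, 0.1821]
tool_rot: [0.991, 0.124, -0.039, -0.03]
force: [0.0, -0.6, -0.2]
finger_gap: 1.002
```

```bash
cat > tw.py <<'E'
from h import *
from scipy.spatial.transform import Rotation as Ro
import sys
if len(sys.argv)>1: manip.snapshot("top")
tl(); s=manip.sense(); z=Ro.from_quat(s["tool_rot"]).as_matrix()[:,2]; print("world tilt x %.2f y %.2f"%(np.degrees(z[0]),np.degrees(z[1])),"q1 %.2f"%s["q"][0],np.round(s["tcp_pos"],3),"t %.2f"%s["t"])
E
python3 tw.py 1
```

```text
z 0.1819 tilt out -5.82 left 0.03 deg, sum235 err 5.83 q4 0.03 qd [ 0.06 -0.01  0.03  0.02  0.02  0.01]
world tilt x -5.00 y 2.99 q1 -0.53 [ 0.545 -0.194  0.182] t 29.40
```

>>> {"method": "apply_moves", "body": {
  "increments": [
    [[0,0,-0.05,0]]
  ]
}}

```text
t: 29.5
tcp_pos: [0.5452, -0.1936, 0.2249]
tool_rot: [0.99, 0.124, -0.047, -0.038]
force: [0.3, -0.0, 0.2]
finger_gap: 1.0
```

```bash
python3 tw.py 1
```

```text
z 0.2361 tilt out -5.63 left 0.05 deg, sum235 err 5.64 q4 0.06 qd [ 0.02 -0.03 -0.07  0.01 -0.21  0.  ]
world tilt x -4.82 y 2.91 q1 -0.53 [ 0.551 -0.197  0.236] t 29.55
```

>>> {"method": "apply_moves", "body": {
  "increments": [
    [[0,0,-0.05,0]]
  ]
}}

```text
t: 29.65
tcp_pos: [0.5527, -0.1964, 0.2777]
tool_rot: [0.991, 0.126, -0.043, -0.034]
force: [0.4, 0.0, -1.2]
finger_gap: 0.998
```

```bash
python3 tw.py 1
```

```text
z 0.2886 tilt out -5.06 left 0.10 deg, sum235 err 5.07 q4 0.11 qd [ 0.01 -0.01 -0.04  0.   -0.21 -0.  ]
world tilt x -4.31 y 2.65 q1 -0.53 [ 0.558 -0.199  0.289] t 29.70
```

>>> {"method": "apply_moves", "body": {
  "increments": [
    [[0,0,0.05,0],[0,0,0.05,0],[0,0,0,0]]
  ]
}}

```text
t: 30.0
tcp_pos: [0.5557, -0.1915, 0.1929]
tool_rot: [0.991, 0.129, -0.027, -0.023]
force: [-0.8, 0.2, 0.4]
finger_gap: 1.0
```

```bash
python3 tw.py; python3 tw.py 1
```

```text
z 0.1929 tilt out -4.06 left 0.19 deg, sum235 err 4.06 q4 0.23 qd [ 0.03 -0.09 -0.07  0.    0.03  0.  ]
world tilt x -3.42 y 2.20 q1 -0.52 [ 0.556 -0.192  0.193] t 30.00
z 0.1959 tilt out -3.74 left 0.21 deg, sum235 err 3.74 q4 0.25 qd [-0.01 -0.05 -0.07 -0.    0.02 -0.  ]
world tilt x -3.14 y 2.05 q1 -0.52 [ 0.558 -0.192  0.196] t 30.05
```

>>> {"method": "apply_moves", "body": {
  "increments": [
    [[0,0,-0.05,0]]
  ]
}}

```text
t: 30.15
tcp_pos: [0.5575, -0.1915, 0.2411]
tool_rot: [0.991, 0.13, -0.031, -0.026]
force: [0.8, -0.2, -0.7]
finger_gap: 1.0
```

```bash
python3 tw.py 1
```

```text
z 0.2531 tilt out -3.30 left 0.23 deg, sum235 err 3.30 q4 0.26 qd [-0.   -0.04 -0.07  0.   -0.21 -0.  ]
world tilt x -2.75 y 1.85 q1 -0.52 [ 0.563 -0.194  0.253] t 30.20
```

>>> {"method": "apply_moves", "body": {
  "increments": [
    [[0,0,-0.05,0]]
  ]
}}

```text
t: 30.3
tcp_pos: [0.5638, -0.1941, 0.2951]
tool_rot: [0.991, 0.13, -0.024, -0.021]
force: [-0.1, 0.1, -0.6]
finger_gap: 1.004
```

```bash
python3 tw.py 1
```

```text
z 0.3064 tilt out -2.37 left 0.26 deg, sum235 err 2.37 q4 0.27 qd [-0.   -0.01 -0.04  0.01 -0.2  -0.  ]
world tilt x -1.93 y 1.40 q1 -0.52 [ 0.569 -0.197  0.306] t 30.35
```

>>> {"method": "apply_moves", "body": {
  "increments": [
    [[0,0,-0.05,0]]
  ]
}}

```text
t: 30.45
tcp_pos: [0.5686, -0.1961, 0.3458]
tool_rot: [0.991, 0.131, -0.016, -0.015]
force: [-0.1, 0.2, -0.6]
finger_gap: 0.997
```

```bash
python3 tw.py 1
```

```text
z 0.3571 tilt out -1.30 left 0.28 deg, sum235 err 1.30 q4 0.29 qd [ 0.   -0.01 -0.04  0.01 -0.18  0.  ]
world tilt x -0.99 y 0.89 q1 -0.52 [ 0.573 -0.198  0.357] t 30.50
```

>>> {"method": "apply_moves", "body": {
  "increments": [
    [[0,0,0.05,0],[0,0,0.05,0],[0,0,0.05,0],[0,0,0,0]]
  ]
}}

```text
t: 30.9
tcp_pos: [0.5817, -0.1987, 0.2227]
tool_rot: [0.991, 0.133, 0.009, 0.003]
force: [-1.3, 0.5, -0.6]
finger_gap: 1.001
```

```bash
python3 tw.py 1
```

```text
z 0.2268 tilt out 1.56 left 0.33 deg, sum235 err -1.56 q4 0.40 qd [-0.   -0.07 -0.08 -0.    0.01 -0.  ]
world tilt x 1.52 y -0.48 q1 -0.51 [ 0.584 -0.2    0.227] t 30.95
```

Corrected. Back to the jug.

```bash
python3 -c "
from h import *
plan(.598,.289,.21,13.5)"
```

```text
t 30.95 tcp [ 0.5841 -0.1998  0.2268] yaw 15.3 tilt 1.60 gap 0.998 F [ 0.1 -0.2  1.1] q [-0.51  0.6   1.54  0.01  0.97  0.79]
tool-frame shift [ 0.1423 -0.468   0.0131] spin 1.8 rows@45mm 10.9 per row [ 0.0129 -0.0425  0.0012]
```

>>> {"method": "apply_moves", "body": {
  "increments": [
    [[0.012,-0.04,0,1.5],[0.014,-0.043,0,0],[0.013,-0.043,0,0],[0.013,-0.043,0,0],[0.013,-0.043,0,0]]
  ]
}}

```text
t: 31.45
tcp_pos: [0.6086, 0.0192, 0.2465]
tool_rot: [0.993, 0.115, 0.032, 0.015]
force: [0.9, -0.3, 1.7]
finger_gap: 1.001
```

>>> {"method": "apply_moves", "body": {
  "increments": [
    [[0.013,-0.043,0,0],[0.013,-0.043,0,0],[0.013,-0.043,0,0],[0.013,-0.043,0,0],[0.012,-0.038,0,0]]
  ]
}}

```text
t: 31.95
tcp_pos: [0.6322, 0.2507, 0.2713]
tool_rot: [0.992, 0.115, 0.054, 0.015]
force: [0.8, -0.6, -0.6]
finger_gap: 1.004
```

```bash
python3 snap.py .598 .289 .126 13.5;python3 tw.py
```

```text
t 32.00 tcp [0.6328 0.2574 0.2727] yaw 13.6 tilt 6.71 gap 0.999 F [1.8 4.  1.5] q [ 0.24  0.61  1.37 -0.04  1.05  1.59]
tool-frame shift [-0.0424 -0.0444  0.1413] spin 0.1 rows@45mm 3.4 per row [-0.0106 -0.0111  0.0353]
z 0.2727 tilt out 6.32 left -2.19 deg, sum235 err -6.32 q4 -2.52 qd [-0.06 -0.02  0.05 -0.03 -0.03 -0.12]
z 0.2727 tilt out 6.32 left -2.19 deg, sum235 err -6.32 q4 -2.52 qd [-0.06 -0.02  0.05 -0.03 -0.03 -0.12]
world tilt x 6.66 y -0.65 q1 0.24 [0.633 0.257 0.273] t 32.00
```

>>> {"method": "apply_moves", "body": {
  "increments": [
    [[-0.012,0.043,0.01,0],[-0.012,0.043,0.01,0],[-0.012,0.043,0.01,0],[-0.012,0.043,0.01,0]]
  ]
}}

```text
t: 32.4
tcp_pos: [0.6402, 0.088, 0.2554]
tool_rot: [0.989, 0.127, 0.077, 0.012]
force: [1.3, -0.3, -0.5]
finger_gap: 0.999
```

```bash
python3 tw.py 1
```

```text
z 0.2544 tilt out 8.86 left -0.07 deg, sum235 err -8.90 q4 -0.09 qd [ 0.05  0.01 -0.03  0.02  0.05  0.15]
world tilt x 8.85 y -0.49 q1 -0.05 [0.64  0.081 0.254] t 32.45
```

>>> {"method": "apply_moves", "body": {
  "increments": [
    [[0,0,0.05,0]]
  ]
}}

```text
t: 32.55
tcp_pos: [0.6541, 0.0777, 0.2155]
tool_rot: [0.988, 0.123, 0.087, 0.016]
force: [2.0, -0.1, -0.6]
finger_gap: 1.001
```

```bash
python3 tw.py 1
```

```text
z 0.2026 tilt out 8.94 left -0.11 deg, sum235 err -8.98 q4 -0.16 qd [0.03 0.02 0.11 0.01 0.2  0.01]
world tilt x 8.92 y -0.57 q1 -0.05 [0.65  0.077 0.203] t 32.60
```

>>> {"method": "apply_moves", "body": {
  "increments": [
    [[0,0,-0.05,0],[0,0,-0.05,0],[0,0,0,0]]
  ]
}}

```text
t: 32.9
tcp_pos: [0.6352, 0.0775, 0.3035]
tool_rot: [0.99, 0.122, 0.073, 0.014]
force: [0.8, 0.5, 0.8]
finger_gap: 0.997
```

```bash
python3 tw.py 1
```

```text
z 0.3013 tilt out 8.29 left -0.10 deg, sum235 err -8.32 q4 -0.12 qd [ 0.    0.05  0.06 -0.   -0.03 -0.  ]
world tilt x 8.27 y -0.53 q1 -0.05 [0.634 0.078 0.301] t 32.95
```

>>> {"method": "apply_moves", "body": {
  "increments": [
    [[0,0,0.05,0]]
  ]
}}

```text
t: 33.05
tcp_pos: [0.646, 0.0776, 0.2615]
tool_rot: [0.989, 0.123, 0.081, 0.015]
force: [0.9, 0.6, -0.6]
finger_gap: 0.998
```

```bash
python3 tw.py 1
```

```text
z 0.2492 tilt out 8.28 left -0.09 deg, sum235 err -8.31 q4 -0.12 qd [-0.01  0.03  0.1  -0.01  0.2   0.  ]
world tilt x 8.26 y -0.52 q1 -0.05 [0.642 0.077 0.249] t 33.10
```

>>> {"method": "apply_moves", "body": {
  "increments": [
    [[0,0,0.05,0]]
  ]
}}

```text
t: 33.2
tcp_pos: [0.6511, 0.0774, 0.2075]
tool_rot: [0.989, 0.123, 0.076, 0.014]
force: [1.4, 0.1, -0.6]
finger_gap: 1.001
```

```bash
python3 tw.py 1
```

```text
z 0.1939 tilt out 7.63 left -0.09 deg, sum235 err -7.66 q4 -0.12 qd [-0.01  0.01  0.11 -0.01  0.2  -0.  ]
world tilt x 7.62 y -0.48 q1 -0.05 [0.646 0.077 0.194] t 33.25
```

>>> {"method": "apply_moves", "body": {
  "increments": [
    [[0,0,-0.05,0],[0,0,-0.05,0],[0,0,-0.05,0],[0,0,-0.05,0],[0,0,0,0]]
  ]
}}

```text
t: 33.75
tcp_pos: [0.6161, 0.0804, 0.3918]
tool_rot: [0.991, 0.124, 0.05, 0.01]
force: [1.4, -0.6, 0.5]
finger_gap: 0.997
```

```bash
python3 tw.py 1
```

```text
z 0.3887 tilt out 5.52 left -0.08 deg, sum235 err -5.53 q4 -0.09 qd [-0.    0.06  0.08 -0.   -0.03  0.  ]
world tilt x 5.51 y -0.36 q1 -0.05 [0.615 0.08  0.389] t 33.80
```

>>> {"method": "apply_moves", "body": {
  "increments": [
    [[0,0,0.05,0]]
  ]
}}

```text
t: 33.9
tcp_pos: [0.6224, 0.0805, 0.3469]
tool_rot: [0.991, 0.124, 0.056, 0.01]
force: [1.3, 0.1, -0.7]
finger_gap: 1.001
```

```bash
python3 tw.py 1|head -1
```

```text
z 0.3341 tilt out 5.15 left -0.08 deg, sum235 err -5.15 q4 -0.09 qd [-0.01  0.05  0.09 -0.01  0.21  0.  ]
```

>>> {"method": "apply_moves", "body": {
  "increments": [
    [[0,0,0.05,0]]
  ]
}}

```text
t: 34.05
tcp_pos: [0.6228, 0.0804, 0.2924]
tool_rot: [0.991, 0.124, 0.048, 0.009]
force: [0.9, 0.1, -0.6]
finger_gap: 1.001
```

```bash
python3 tw.py 1|head -1
```

```text
z 0.2803 tilt out 4.26 left -0.08 deg, sum235 err -4.26 q4 -0.09 qd [-0.    0.01  0.06 -0.01  0.22  0.  ]
```

>>> {"method": "apply_moves", "body": {
  "increments": [
    [[0,0,0.05,0]]
  ]
}}

```text
t: 34.2
tcp_pos: [0.6222, 0.0802, 0.2411]
tool_rot: [0.992, 0.124, 0.038, 0.007]
force: [2.7, -0.1, 1.0]
finger_gap: 1.002
```

```bash
python3 tw.py 1|head -1
```

```text
z 0.2297 tilt out 3.24 left -0.08 deg, sum235 err -3.24 q4 -0.10 qd [-0.   -0.01  0.07 -0.    0.19 -0.  ]
```

>>> {"method": "apply_moves", "body": {
  "increments": [
    [[0,0,0.05,0]]
  ]
}}

```text
t: 34.35
tcp_pos: [0.6212, 0.0801, 0.1912]
tool_rot: [0.992, 0.124, 0.029, 0.006]
force: [1.3, 0.3, -0.0]
finger_gap: 1.0
```

```bash
python3 tw.py 1|head -1
```

```text
z 0.1797 tilt out 2.21 left -0.09 deg, sum235 err -2.21 q4 -0.11 qd [-0.   -0.02  0.08 -0.    0.18 -0.  ]
```

>>> {"method": "apply_moves", "body": {
  "increments": [
    [[0,0,-0.05,0],[0,0,-0.05,0],[0,0,0,0]]
  ]
}}

```text
t: 34.7
tcp_pos: [0.6068, 0.0805, 0.2763]
tool_rot: [0.992, 0.123, 0.004, 0.002]
force: [1.5, 0.0, -0.3]
finger_gap: 0.998
```

```bash
python3 tw.py 1
```

```text
z 0.2738 tilt out 0.23 left -0.10 deg, sum235 err -0.23 q4 -0.11 qd [-0.    0.04  0.06  0.   -0.04  0.  ]
world tilt x 0.22 y -0.11 q1 -0.05 [0.605 0.08  0.274] t 34.75
```

```bash
python3 -c "
from h import *
plan(.598,.289,.25,13.5)"
```

```text
t 34.75 tcp [0.6053 0.0805 0.2738] yaw 14.2 tilt 0.25 gap 0.999 F [ 0.4  1.2 -0.5] q [-0.05  0.54  1.5  -0.    1.09  1.27]
tool-frame shift [ 0.0439 -0.204   0.0234] spin 0.7 rows@45mm 4.7 per row [ 0.0088 -0.0408  0.0047]
```

>>> {"method": "apply_moves", "body": {
  "increments": [
    [[0.009,-0.041,0.005,0.7],[0.009,-0.041,0.005,0],[0.009,-0.041,0.005,0],[0.009,-0.041,0.005,0],[0.007,-0.03,0,0]]
  ]
}}

```text
t: 35.25
tcp_pos: [0.5982, 0.2791, 0.2569]
tool_rot: [0.994, 0.112, -0.003, 0.003]
force: [0.5, -0.1, -1.2]
finger_gap: 1.001
```

```bash
python3 snap.py .598 .289 .126 13.5;python3 tw.py|tail -1
```

```text
t 35.30 tcp [0.598  0.2837 0.2573] yaw 13.0 tilt 0.26 gap 1.003 F [0.9 3.6 0.5] q [ 0.27  0.63  1.38 -0.    1.14  1.62]
tool-frame shift [ 0.0018 -0.0053  0.1313] spin -0.5 rows@45mm 2.9 per row [ 0.0006 -0.0018  0.0438]
z 0.2573 tilt out -0.26 left -0.03 deg, sum235 err 0.26 q4 -0.03 qd [-0.05 -0.02  0.04 -0.03 -0.02 -0.09]
world tilt x -0.24 y -0.10 q1 0.27 [0.598 0.284 0.257] t 35.30
```

>>> {"method": "apply_moves", "body": {
  "increments": [
    [[0.001,-0.004,0.03,0],[0,0,0.035,0],[0,0,0.025,0],[0,0,0,0]]
  ]
}}

```text
t: 35.7
tcp_pos: [0.5939, 0.2908, 0.1682]
tool_rot: [0.993, 0.117, -0.005, 0.001]
force: [-0.2, -0.1, -0.2]
finger_gap: 1.001
```

```bash
python3 snap.py .598 .289 .126 13.5
```

```text
t 35.75 tcp [0.595 0.291 0.17 ] yaw 13.4 tilt 0.36 gap 1.001 F [0.1 0.6 0.5] q [ 0.29  0.74  1.43 -0.    0.98  1.62]
tool-frame shift [0.0028 0.0027 0.0439] spin -0.1 rows@45mm 1.0 per row [0.0028 0.0027 0.0439]
z 0.1700 tilt out -0.36 left -0.04 deg, sum235 err 0.36 q4 -0.04 qd [-0.   -0.04 -0.04  0.   -0.01  0.  ]
```

>>> {"method": "apply_moves", "body": {
  "increments": [
    [[0.003,0.003,0.02,0],[0,0,0.016,0],[0,0,0.006,0],[0,0,0,0]]
  ]
}}

```text
t: 36.15
tcp_pos: [0.6006, 0.2886, 0.1329]
tool_rot: [0.993, 0.116, 0.0, 0.0]
force: [-1.2, -0.5, 1.0]
finger_gap: 1.002
```

```bash
python3 snap.py .598 .289 .126 13.5; python3 -c "
from h import *
p,d=manip.snapshot('wrist'); cv2.imwrite('pics/w10.png',p[:,:,::-1])"
```

```text
t 36.20 tcp [0.6009 0.2887 0.1334] yaw 13.4 tilt 0.07 gap 0.994 F [ 0.4 -0.3  0.8] q [ 0.28  0.79  1.44 -0.    0.91  1.62]
tool-frame shift [-0.0028 -0.0009  0.0074] spin -0.1 rows@45mm 0.2 per row [-0.0028 -0.0009  0.0074]
z 0.1334 tilt out 0.05 left -0.04 deg, sum235 err -0.05 q4 -0.05 qd [ 0.   -0.01 -0.01  0.   -0.   -0.  ]
```

View pics/w10.png

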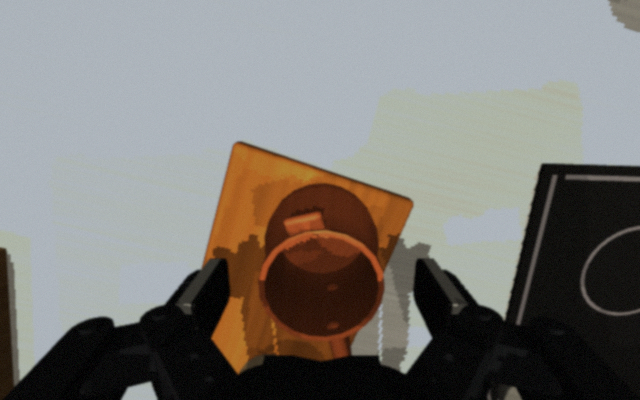

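>>> {"method": "apply_moves", "body": {
  "increments": [
    [[-0.002,0,0.006,0],[0,0,0.003,0]]
  ]
}}

```text
t: 36.45
tcp_pos: [0.6, 0.2888, 0.1264]
tool_rot: [0.993, 0.117, 0.003, -0.0]
force: [-0.0, -0.0, 0.1]
finger_gap: 1.0
```

>>> {"method": "apply_moves", "body": {
  "increments": [
    [[0,0,0,0],[0,0,0,0],[0,0,0,0],[0,0,0,0],[0,0,0,0]]
  ],
  "fingers": 0,
  "newtons": 50
}}

```text
t: 36.95
tcp_pos: [0.6003, 0.2889, 0.1269]
tool_rot: [0.993, 0.117, 0.003, -0.0]
force: [0.1, -0.3, 0.1]
finger_gap: 0.637
```

```bash
python3 snap.py .6155 .066 .19 13.5; python3 -c "
from h import *
p,d=manip.snapshot('wrist'); cv2.imwrite('pics/w11.png',p[:,:,::-1])"
```

```text
t 37.00 tcp [0.6003 0.2889 0.1269] yaw 13.4 tilt 0.38 gap 0.631 F [-0.6  0.5 -0.1] q [ 0.28  0.8   1.45 -0.    0.89  1.62]
tool-frame shift [-0.0364  0.2204 -0.0633] spin -0.1 rows@45mm 5.2 per row [-0.0061  0.0367 -0.0105]
z 0.1269 tilt out 0.38 left -0.04 deg, sum235 err -0.38 q4 -0.05 qd [ 0.  0. -0. -0.  0. -0.]
```

View pics/w11.png

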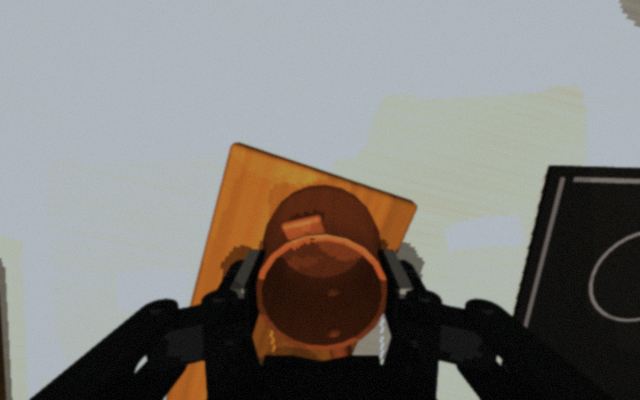

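```bash
python3 -c "
from h import *
s=manip.sense(); C=wristcam(s); print(ray(C,321,290,.082), s['tcp_pos'])"
```

```text
[0.6027845  0.28995799 0.082     ] [0.60026845 0.28890465 0.12687295]
```

>>> {"method": "apply_moves", "body": {
  "increments": [
    [[0,0,-0.02,0],[0,0,-0.03,0]]
  ]
}}

```text
t: 37.25
tcp_pos: [0.5963, 0.2877, 0.1718]
tool_rot: [0.993, 0.116, -0.004, 0.001]
force: [1.3, 0.4, -1.9]
finger_gap: 0.631
```

```bash
python3 snap.py .6155 .066 .19 13.5
```

```text
t 37.30 tcp [0.5988 0.2886 0.1777] yaw 13.4 tilt 0.13 gap 0.632 F [0.5 0.2 1.4] q [ 0.28  0.73  1.43 -0.    0.98  1.62]
tool-frame shift [-0.0353  0.2205 -0.0122] spin -0.1 rows@45mm 5.0 per row [-0.0071  0.0441 -0.0024]
z 0.1777 tilt out 0.12 left -0.04 deg, sum235 err -0.12 q4 -0.04 qd [ 0.    0.   -0.04  0.   -0.13 -0.  ]
```

>>> {"method": "apply_moves", "body": {
  "increments": [
    [[0,0,-0.02,0]]
  ]
}}

```text
t: 37.4
tcp_pos: [0.5974, 0.2882, 0.1959]
tool_rot: [0.993, 0.117, -0.001, 0.001]
force: [-1.3, -0.8, -3.4]
finger_gap: 0.632
```

```bash
python3 snap.py .6155 .066 .2 13.5; python3 tw.py|tail -1
```

```text
t 37.45 tcp [0.5998 0.2891 0.201 ] yaw 13.4 tilt 0.38 gap 0.635 F [ 0.7 -0.7  0.5] q [ 0.28  0.7   1.41 -0.    1.02  1.62]
tool-frame shift [-0.0365  0.2207  0.0008] spin -0.1 rows@45mm 5.0 per row [-0.0073  0.0441  0.0002]
z 0.2010 tilt out 0.38 left -0.03 deg, sum235 err -0.38 q4 -0.04 qd [-0.    0.   -0.03  0.   -0.1   0.  ]
world tilt x 0.37 y 0.07 q1 0.28 [0.6   0.289 0.201] t 37.45
```

>>> {"method": "apply_moves", "body": {
  "increments": [
    [[-0.007,0.04,0,0],[-0.008,0.045,0,0],[-0.008,0.045,0,0],[-0.008,0.045,0,0],[-0.006,0.03,0,0]]
  ]
}}

```text
t: 37.95
tcp_pos: [0.6124, 0.0813, 0.1978]
tool_rot: [0.992, 0.122, 0.006, -0.001]
force: [0.8, -0.7, -2.9]
finger_gap: 0.632
```

```bash
python3 snap.py .6145 .0655 .118 13.5; python3 tw.py|tail -1
```

```text
t 38.00 tcp [0.6129 0.077  0.1975] yaw 13.9 tilt 0.70 gap 0.637 F [-0.8 -2.8 -3.4] q [-0.06  0.65  1.55  0.    0.93  1.27]
tool-frame shift [-0.0021  0.0114  0.0795] spin 0.4 rows@45mm 1.8 per row [-0.0011  0.0057  0.0398]
z 0.1975 tilt out 0.69 left 0.11 deg, sum235 err -0.69 q4 0.13 qd [ 0.05  0.01 -0.02  0.04  0.01  0.1 ]
world tilt x 0.70 y 0.07 q1 -0.06 [0.613 0.077 0.198] t 38.00
```

>>> {"method": "apply_moves", "body": {
  "increments": [
    [[-0.002,0.01,0.015,0.4],[0,0,0.025,0],[0,0,0.015,0],[0,0,0,0]]
  ]
}}

```text
t: 38.4
tcp_pos: [0.6144, 0.0627, 0.1381]
tool_rot: [0.993, 0.114, 0.006, 0.0]
force: [-0.4, 0.4, -3.1]
finger_gap: 0.634
```

```bash
python3 snap.py .6145 .0655 .118 13.5
```

```text
t 38.45 tcp [0.6146 0.0629 0.1388] yaw 13.1 tilt 0.79 gap 0.632 F [ 0.5  1.1 -3. ] q [-0.08  0.73  1.58  0.    0.82  1.26]
tool-frame shift [ 0.0002 -0.0026  0.0208] spin -0.4 rows@45mm 0.5 per row [ 0.0002 -0.0026  0.0208]
z 0.1388 tilt out 0.78 left 0.13 deg, sum235 err -0.78 q4 0.18 qd [ 0.01 -0.03 -0.02  0.    0.01 -0.  ]
```

>>> {"method": "apply_moves", "body": {
  "increments": [
    [[0,-0.003,0.008,0],[0,0,0.006,0],[0,0,0,0]]
  ]
}}

```text
t: 38.75
tcp_pos: [0.615, 0.067, 0.1248]
tool_rot: [0.993, 0.115, 0.008, 0.0]
force: [0.3, 0.6, -2.8]
finger_gap: 0.631
```

```bash
python3 snap.py .6145 .0655 .119 13.5; python3 -c "
from h import *
s=manip.sense(); p,d=manip.snapshot('wrist'); C=wristcam(s); I=p[:,:,::-1].copy()
for r,z in ((.0355,.004),(.028,.079)):
    P=np.array([proj(C,[.6155+r*np.cos(t),.066+r*np.sin(t),z]) for t in np.linspace(0,6.28,60)]); cv2.polylines(I,[P.astype(int)],True,(0,255,0),1)
cv2.imwrite('pics/w12.png',I)"
```

```text
t 38.80 tcp [0.615  0.0671 0.1252] yaw 13.2 tilt 0.97 gap 0.636 F [-0.3  0.2 -1.5] q [-0.07  0.75  1.59  0.    0.79  1.27]
tool-frame shift [-0.001   0.0014  0.0062] spin -0.3 rows@45mm 0.1 per row [-0.001   0.0014  0.0062]
z 0.1252 tilt out 0.96 left 0.14 deg, sum235 err -0.96 q4 0.20 qd [-0.   -0.01 -0.01 -0.    0.   -0.  ]
```

View pics/w12.png

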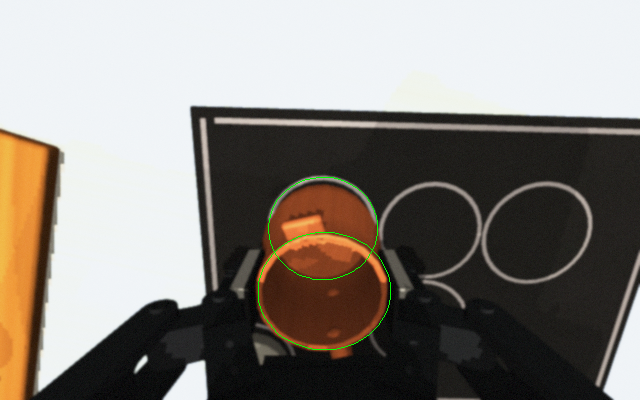

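>>> {"method": "apply_moves", "body": {
  "increments": [
    [[-0.001,0.0015,0.003,0],[0,0,0.002,0],[0,0,0.002,0]]
  ]
}}

```text
t: 39.15
tcp_pos: [0.6156, 0.0652, 0.1196]
tool_rot: [0.993, 0.115, 0.01, 0.001]
force: [-0.5, -0.2, -2.5]
finger_gap: 0.635
```

```bash
python3 -c "
from h import *
plan(.6145,.0655,.119,13.5)"
```

```text
t 39.15 tcp [0.6156 0.0652 0.1196] yaw 13.2 tilt 1.20 gap 0.635 F [-0.5 -0.2 -2.5] q [-0.08  0.76  1.59  0.    0.77  1.26]
tool-frame shift [-0.001  -0.0005  0.0006] spin -0.3 rows@45mm 0.0 per row [-0.001  -0.0005  0.0006]
```

>>> {"method": "apply_moves", "body": {
  "increments": [
    [[-0.002,-0.0005,0.002,0],[0,0,0.0015,0]]
  ]
}}

```text
t: 39.35
tcp_pos: [0.6159, 0.0654, 0.1189]
tool_rot: [0.993, 0.114, 0.014, 0.001]
force: [-2.6, 0.5, 8.1]
finger_gap: 0.631
```

>>> {"method": "apply_moves", "body": {
  "increments": [
    [[0,0,0,0],[0,0,0,0],[0,0,0,0]]
  ],
  "fingers": 1
}}

```text
t: 39.65
tcp_pos: [0.6167, 0.0653, 0.1203]
tool_rot: [0.993, 0.114, 0.015, 0.001]
force: [-0.2, 0.6, 0.4]
finger_gap: 1.0
```

```bash
python3 -c "
from h import *
plan(.6145,.0655,.119,13.5)
s=manip.sense(); p,d=manip.snapshot('wrist'); C=wristcam(s); I=p[:,:,::-1].copy()
for r,z in ((.0355,.004),(.028,.074)):
    P=np.array([proj(C,[.6155+r*np.cos(t),.066+r*np.sin(t),z]) for t in np.linspace(0,6.28,60)]); cv2.polylines(I,[P.astype(int)],True,(0,255,0),1)
cv2.imwrite('pics/w13.png',I)
p,d=manip.snapshot('scene'); cv2.imwrite('pics/s13.png',cv2.resize(p[120:260,240:440,::-1],None,fx=4,fy=4))"
```

```text
t 39.65 tcp [0.6167 0.0653 0.1203] yaw 13.1 tilt 1.73 gap 1.000 F [-0.2  0.6  0.4] q [-0.08  0.76  1.59  0.    0.76  1.26]
tool-frame shift [-0.0021 -0.0007  0.0012] spin -0.4 rows@45mm 0.1 per row [-0.0021 -0.0007  0.0012]
```

View pics/w13.png

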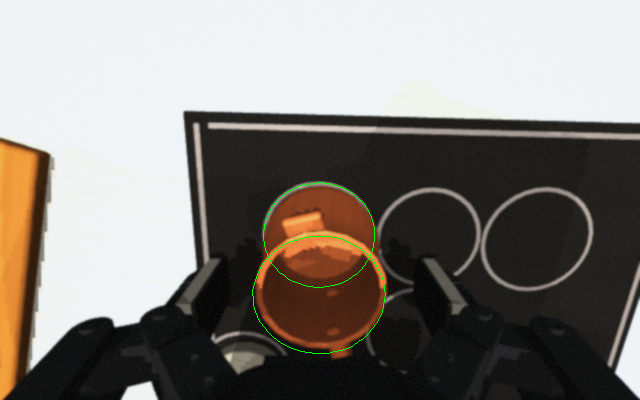

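View pics/s13.png

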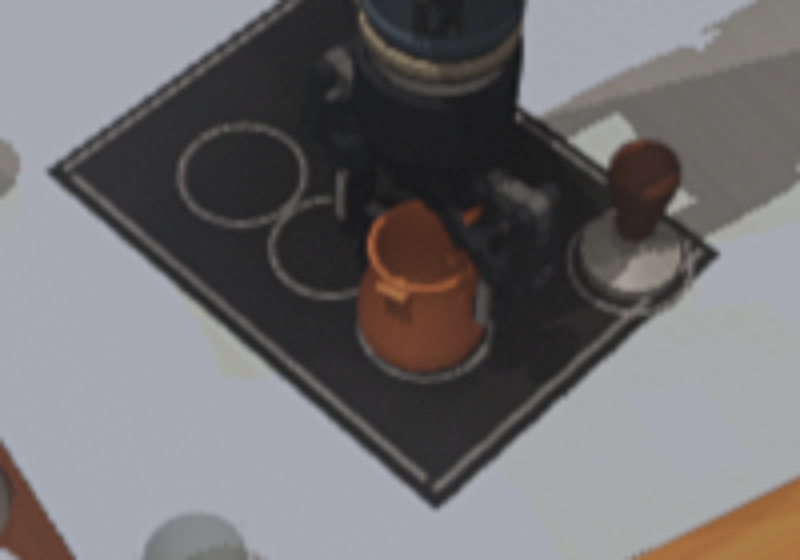

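>>> {"method": "apply_moves", "body": {
  "increments": [
    [[0,0,-0.03,0],[0,0,-0.045,0],[0,0,-0.03,0]]
  ]
}}

```text
t: 40.05
tcp_pos: [0.6107, 0.065, 0.2216]
tool_rot: [0.993, 0.114, 0.008, -0.0]
force: [0.4, -0.8, -0.1]
finger_gap: 0.998
```

```bash
python3 snap.py .474 .3 .21 26.6;python3 tw.py|tail -1
```

```text
t 40.10 tcp [0.6127 0.065  0.2262] yaw 13.1 tilt 1.36 gap 1.005 F [0.7 0.9 1.8] q [-0.08  0.6   1.54  0.    0.97  1.26]
tool-frame shift [-0.0821 -0.2604  0.0133] spin -13.5 rows@45mm 6.1 per row [-0.0117 -0.0372  0.0019]
z 0.2262 tilt out 1.35 left 0.19 deg, sum235 err -1.35 q4 0.23 qd [ 0.    0.03 -0.    0.   -0.13  0.  ]
world tilt x 1.36 y 0.09 q1 -0.08 [0.613 0.065 0.226] t 40.10
```

>>> {"method": "apply_moves", "body": {
  "increments": [
    [[0,0,-0.05,0],[0,0,-0.05,0],[0,0,0,0]]
  ]
}}

```text
t: 40.4
tcp_pos: [0.6106, 0.0647, 0.323]
tool_rot: [0.993, 0.114, 0.012, 0.001]
force: [0.8, -0.3, 0.5]
finger_gap: 0.999
```

```bash
python3 tw.py 1
```

```text
z 0.3198 tilt out 1.04 left 0.19 deg, sum235 err -1.04 q4 0.20 qd [-0.    0.06  0.08  0.   -0.01 -0.  ]
world tilt x 1.05 y 0.11 q1 -0.08 [0.609 0.065 0.32 ] t 40.45
```

>>> {"method": "apply_moves", "body": {
  "increments": [
    [[0,0,0.05,0]]
  ]
}}

```text
t: 40.55
tcp_pos: [0.6139, 0.0647, 0.2755]
tool_rot: [0.993, 0.114, 0.017, 0.002]
force: [0.8, 1.1, 0.3]
finger_gap: 1.002
```

```bash
python3 snap.py .474 .3 .21 26.6;python3 tw.py|tail -1
```

```text
t 40.60 tcp [0.6075 0.0649 0.263 ] yaw 13.1 tilt 0.64 gap 1.001 F [-1.4 -0.5 -5.7] q [-0.08  0.55  1.52  0.    1.06  1.26]
tool-frame shift [-0.0773 -0.2593  0.0522] spin -13.5 rows@45mm 6.1 per row [-0.011  -0.037   0.0075]
z 0.2630 tilt out 0.61 left 0.18 deg, sum235 err -0.61 q4 0.21 qd [-0.    0.04  0.09 -0.    0.24  0.  ]
world tilt x 0.62 y 0.14 q1 -0.08 [0.607 0.065 0.263] t 40.60
```

>>> {"method": "apply_moves", "body": {
  "increments": [
    [[-0.012,-0.04,0.005,0],[-0.013,-0.044,0.005,0],[-0.013,-0.044,0.005,0],[-0.013,-0.044,0.005,0],[-0.013,-0.044,0.005,0]]
  ]
}}

```text
t: 41.1
tcp_pos: [0.4906, 0.2598, 0.2262]
tool_rot: [0.994, 0.108, -0.007, 0.0]
force: [0.1, 0.2, 0.3]
finger_gap: 0.997
```

>>> {"method": "apply_moves", "body": {
  "increments": [
    [[-0.008,-0.025,0,-7],[0,0,0,-6.5]]
  ]
}}

```text
t: 41.3
tcp_pos: [0.4696, 0.2866, 0.2223]
tool_rot: [0.973, 0.231, -0.014, -0.0]
force: [0.3, -0.9, 0.8]
finger_gap: 1.0
```

```bash
python3 snap.py .474 .3 .118 26.6;python3 tw.py|tail -1;  python3 - <<'E'
from h import *
p,d=manip.snapshot("top"); p=p[:,:,::-1]
n="top";x0,y0,x1,y1=(250,160,400,272); S=800/(x1-x0)
I=cv2.resize(p[y0:y1,x0:x1],None,fx=S,fy=S,interpolation=cv2.INTER_CUBIC); I=np.clip(I.astype(float)*1.6,0,255).astype(np.uint8)
for c,r,z in [((.6155,.066),.0355,.004),((.6155,.066),.028,.074),((.561,-.0166),.0355,.004)]:
    P=np.array([(proj(n,[c[0]+r*np.cos(t),c[1]+r*np.sin(t),z])-[x0,y0]+.5)*S for t in np.linspace(0,6.28,60)]); cv2.polylines(I,[P.astype(int)],True,(0,255,0),1)
cv2.imwrite("pics/t14.png",I)
E
```

```text
t 41.35 tcp [0.4699 0.2857 0.222 ] yaw 26.8 tilt 1.64 gap 0.998 F [-1.   0.5  0.2] q [0.34 0.55 1.69 0.   0.94 1.44]
tool-frame shift [ 0.013  -0.0103  0.1037] spin 0.2 rows@45mm 2.3 per row [ 0.0043 -0.0034  0.0346]
z 0.2220 tilt out -1.63 left 0.19 deg, sum235 err 1.63 q4 0.23 qd [-0.04 -0.   -0.01 -0.01 -0.01  0.22]
world tilt x -1.60 y -0.37 q1 0.34 [0.47  0.286 0.222] t 41.35
```

View pics/t14.png

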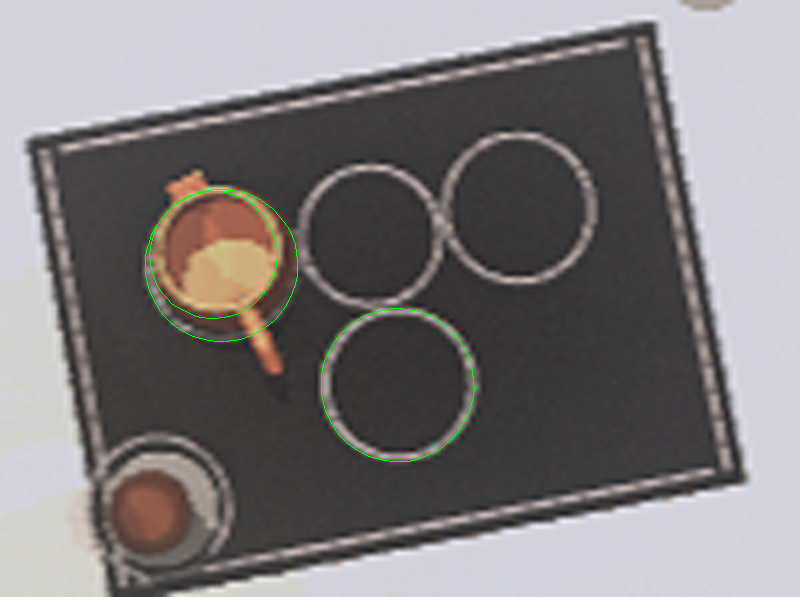

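>>> {"method": "apply_moves", "body": {
  "increments": [
    [[0.01,-0.01,-0.04,0]]
  ]
}}

```text
t: 41.5
tcp_pos: [0.473, 0.296, 0.257]
tool_rot: [0.974, 0.225, -0.022, 0.002]
force: [-0.2, 0.6, 0.3]
finger_gap: 1.001
```

```bash
python3 tw.py 1|head -1
```

```text
z 0.2661 tilt out -1.27 left 0.25 deg, sum235 err 1.27 q4 0.29 qd [-0.02 -0.02 -0.04 -0.01 -0.2  -0.04]
```

>>> {"method": "apply_moves", "body": {
  "increments": [
    [[0,0,0.05,0],[0,0,0.05,0],[0,0,0,0]]
  ]
}}

```text
t: 41.85
tcp_pos: [0.4822, 0.3001, 0.1672]
tool_rot: [0.975, 0.221, -0.005, -0.001]
force: [-0.9, 0.2, 0.2]
finger_gap: 1.003
```

```bash
python3 snap.py .474 .3 .118 26.6;python3 tw.py|tail -1
```

```text
t 41.90 tcp [0.4839 0.3008 0.1703] yaw 25.5 tilt 0.35 gap 1.000 F [-0.4 -0.1  0.2] q [0.36 0.64 1.68 0.01 0.82 1.48]
tool-frame shift [-0.0091 -0.0033  0.0524] spin -1.1 rows@45mm 1.2 per row [-0.0045 -0.0017  0.0262]
z 0.1703 tilt out -0.26 left 0.24 deg, sum235 err 0.26 q4 0.32 qd [ 0.   -0.08 -0.05  0.    0.02 -0.01]
world tilt x -0.33 y 0.13 q1 0.36 [0.484 0.301 0.17 ] t 41.90
```

>>> {"method": "apply_moves", "body": {
  "increments": [
    [[-0.009,-0.003,0.02,-1],[0,0,0.02,0],[0,0,0.006,0],[0,0,0,0]]
  ]
}}

```text
t: 42.3
tcp_pos: [0.48, 0.2996, 0.1312]
tool_rot: [0.974, 0.226, 0.004, -0.002]
force: [-0.5, -0.3, -0.5]
finger_gap: 0.999
```

```bash
python3 snap.py .474 .3 .118 26.6; python3 - <<'E'
from h import *
s=manip.sense(); p,d=manip.snapshot('wrist'); C=wristcam(s); I=p[:,:,::-1].copy()
for r,z in ((.024,.012),(.0275,.072)):
    P=np.array([proj(C,[.474+r*np.cos(t),.300+r*np.sin(t),z]) for t in np.linspace(0,6.28,60)]); cv2.polylines(I,[P.astype(int)],True,(0,255,0),1)
cv2.imwrite('pics/w15.png',I)
E
```

```text
t 42.35 tcp [0.4805 0.2998 0.1318] yaw 26.1 tilt 0.60 gap 1.001 F [ 0.1 -0.5 -0.2] q [0.36 0.7  1.72 0.01 0.72 1.47]
tool-frame shift [-0.0059 -0.003   0.0137] spin -0.5 rows@45mm 0.3 per row [-0.0059 -0.003   0.0137]
z 0.1318 tilt out 0.56 left 0.22 deg, sum235 err -0.56 q4 0.34 qd [ 0.   -0.01 -0.    0.   -0.01 -0.  ]
```

View pics/w15.png

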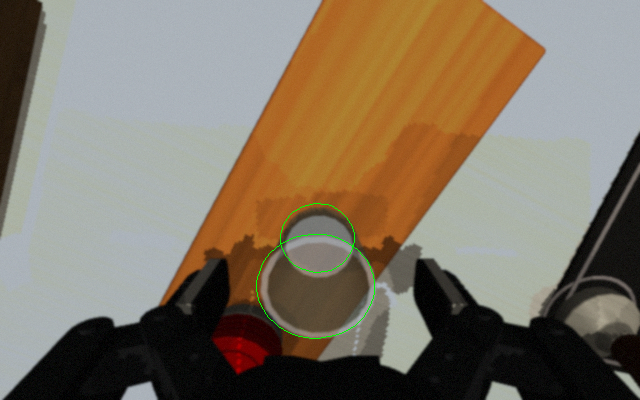

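>>> {"method": "apply_moves", "body": {
  "increments": [
    [[-0.006,-0.002,0.008,0],[0,0,0.007,0],[0,0,0,0]]
  ]
}}

```text
t: 42.7
tcp_pos: [0.4754, 0.2996, 0.119]
tool_rot: [0.974, 0.226, 0.008, -0.003]
force: [0.6, -0.0, 0.8]
finger_gap: 1.003
```

```bash
python3 snap.py .474 .3 .118 26.6
```

```text
t 42.75 tcp [0.4753 0.2997 0.1191] yaw 26.1 tilt 0.93 gap 1.004 F [-0.1  0.2 -0.4] q [0.36 0.72 1.74 0.01 0.67 1.47]
tool-frame shift [-0.001  -0.0009  0.0011] spin -0.5 rows@45mm 0.0 per row [-0.001  -0.0009  0.0011]
z 0.1191 tilt out 0.90 left 0.23 deg, sum235 err -0.90 q4 0.36 qd [ 0.   -0.   -0.01 -0.    0.    0.  ]
```

>>> {"method": "apply_moves", "body": {
  "increments": [
    [[-0.002,-0.001,0.003,0],[0,0,0,0],[0,0,0,0],[0,0,0,0],[0,0,0,0]]
  ],
  "fingers": 0,
  "newtons": 35
}}

```text
t: 43.25
tcp_pos: [0.4734, 0.2998, 0.1165]
tool_rot: [0.974, 0.226, 0.008, -0.003]
force: [-0.9, 0.3, -0.6]
finger_gap: 0.627
```

```bash
python3 snap.py .474 .3 .118 26.6; python3 - <<'E'
from h import *
s=manip.sense(); p,d=manip.snapshot('wrist'); C=wristcam(s); I=p[:,:,::-1].copy()
for r,z in ((.024,.012),(.0275,.072)):
    P=np.array([proj(C,[.474+r*np.cos(t),.300+r*np.sin(t),z]) for t in np.linspace(0,6.28,60)]); cv2.polylines(I,[P.astype(int)],True,(0,255,0),1)
cv2.imwrite('pics/w16.png',I)
E
```

```text
t 43.30 tcp [0.4735 0.2998 0.1165] yaw 26.1 tilt 0.98 gap 0.625 F [-0.4  0.7  0.4] q [0.36 0.72 1.74 0.01 0.66 1.47]
tool-frame shift [ 0.0006  0.     -0.0015] spin -0.5 rows@45mm 0.0 per row [ 0.0006  0.     -0.0015]
z 0.1165 tilt out 0.96 left 0.20 deg, sum235 err -0.96 q4 0.32 qd [ 0.  0.  0.  0. -0. -0.]
```

View pics/w16.png

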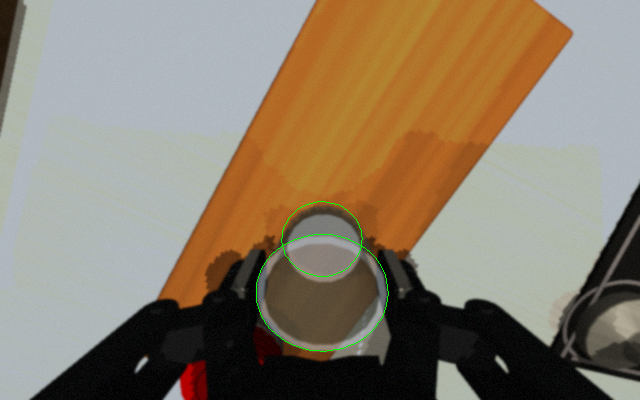

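>>> {"method": "apply_moves", "body": {
  "increments": [
    [[0,0,-0.02,0],[0,0,-0.03,0],[0,0,-0.03,0]]
  ]
}}

```text
t: 43.65
tcp_pos: [0.4695, 0.2979, 0.1933]
tool_rot: [0.974, 0.226, 0.002, -0.002]
force: [0.6, 0.2, -0.7]
finger_gap: 0.629
```

```bash
python3 snap.py .6437 -.0711 .22 26.6;python3 tw.py|tail -1
```

```text
t 43.70 tcp [0.4717 0.2989 0.198 ] yaw 26.1 tilt 0.74 gap 0.631 F [ 1.4 -0.4  0.7] q [0.36 0.58 1.7  0.   0.84 1.47]
tool-frame shift [-0.0082  0.4079 -0.0231] spin -0.5 rows@45mm 9.1 per row [-0.0008  0.0408 -0.0023]
z 0.1980 tilt out 0.71 left 0.21 deg, sum235 err -0.71 q4 0.28 qd [ 0.    0.03 -0.01  0.   -0.13 -0.  ]
world tilt x 0.59 y 0.45 q1 0.36 [0.472 0.299 0.198] t 43.70
```

>>> {"method": "apply_moves", "body": {
  "increments": [
    [[0,0,-0.03,0]]
  ]
}}

```text
t: 43.8
tcp_pos: [0.4696, 0.298, 0.2263]
tool_rot: [0.974, 0.226, 0.003, -0.002]
force: [0.1, 0.7, -0.6]
finger_gap: 0.63
```

```bash
python3 snap.py .6437 -.0711 .22 26.6;python3 tw.py|tail -1
```

```text
t 43.85 tcp [0.4729 0.2995 0.2329] yaw 26.1 tilt 1.13 gap 0.624 F [ 1.6 -0.3  1.8] q [0.36 0.53 1.68 0.   0.91 1.48]
tool-frame shift [-0.0102  0.408   0.0119] spin -0.5 rows@45mm 9.1 per row [-0.001   0.0408  0.0012]
z 0.2329 tilt out 1.10 left 0.22 deg, sum235 err -1.10 q4 0.28 qd [-0.    0.02 -0.03  0.   -0.15  0.  ]
world tilt x 0.95 y 0.60 q1 0.36 [0.473 0.3   0.233] t 43.85
```

>>> {"method": "apply_moves", "body": {
  "increments": [
    [[0,0.04,0,0],[0,0.045,0,0],[0,0.045,0,0],[0,0.045,0,0]]
  ]
}}

```text
t: 44.25
tcp_pos: [0.5508, 0.1447, 0.2348]
tool_rot: [0.973, 0.232, 0.013, -0.004]
force: [-0.1, -0.2, -1.3]
finger_gap: 0.63
```

```bash
python3 snap.py .6437 -.0711 .22 26.6;python3 tw.py|tail -1
```

```text
t 44.30 tcp [0.5555 0.1383 0.2351] yaw 26.6 tilt 1.73 gap 0.629 F [ 3.5 -3.2 -0.9] q [0.05 0.54 1.65 0.01 0.92 1.15]
tool-frame shift [-0.0154  0.2267  0.0155] spin 0.0 rows@45mm 5.1 per row [-0.0026  0.0378  0.0026]
z 0.2351 tilt out 1.66 left 0.49 deg, sum235 err -1.66 q4 0.61 qd [ 0.06 -0.   -0.01  0.04 -0.02  0.15]
world tilt x 1.64 y 0.56 q1 0.05 [0.556 0.138 0.235] t 44.30
```

>>> {"method": "apply_moves", "body": {
  "increments": [
    [[-0.003,0.04,0,0],[-0.003,0.044,0,0],[-0.003,0.044,0,0],[-0.003,0.044,0,0],[-0.003,0.03,0,0]]
  ]
}}

```text
t: 44.8
tcp_pos: [0.6337, -0.0544, 0.2325]
tool_rot: [0.973, 0.23, 0.014, -0.003]
force: [0.8, -0.3, -0.4]
finger_gap: 0.627
```

```bash
python3 snap.py .6437 -.0711 .22 26.6;python3 tw.py|tail -1
```

```text
t 44.85 tcp [ 0.6358 -0.0589  0.2326] yaw 26.5 tilt 1.76 gap 0.627 F [ 2.5 -3.5 -1.1] q [-0.27  0.62  1.48  0.02  1.02  0.83]
tool-frame shift [0.0013 0.0144 0.0128] spin -0.1 rows@45mm 0.4 per row [0.0013 0.0144 0.0128]
z 0.2326 tilt out 1.52 left 0.88 deg, sum235 err -1.52 q4 1.03 qd [ 0.05 -0.02  0.03  0.02 -0.02  0.08]
world tilt x 1.70 y 0.43 q1 -0.27 [ 0.636 -0.059  0.233] t 44.85
```

Now down in single settled rows, to reduce tilt.

>>> {"method": "apply_moves", "body": {
  "increments": [
    [[0.001,0.013,0.03,0]]
  ]
}}

```text
t: 44.95
tcp_pos: [0.6456, -0.0712, 0.2058]
tool_rot: [0.973, 0.228, 0.019, 0.001]
force: [0.7, -0.0, -1.7]
finger_gap: 0.631
```

```bash
python3 snap.py .6437 -.0711 .1085 26.6
```

```text
t 45.00 tcp [ 0.6441 -0.0734  0.1983] yaw 26.3 tilt 1.70 gap 0.635 F [ 1.  -1.2 -4.9] q [-0.29  0.68  1.48  0.02  0.96  0.81]
tool-frame shift [-0.0019 -0.003   0.0898] spin -0.3 rows@45mm 2.0 per row [-0.001  -0.0015  0.0449]
z 0.1983 tilt out 1.50 left 0.81 deg, sum235 err -1.49 q4 0.98 qd [ 0.02 -0.    0.07  0.    0.11  0.03]
```

>>> {"method": "apply_moves", "body": {
  "increments": [
    [[0,0,0.04,0]]
  ]
}}

```text
t: 45.1
tcp_pos: [0.6484, -0.0747, 0.1611]
tool_rot: [0.974, 0.227, 0.019, 0.003]
force: [2.1, -0.4, -0.6]
finger_gap: 0.628
```

```bash
python3 snap.py .6437 -.0711 .1085 26.6
```

```text
t 45.15 tcp [ 0.643  -0.0734  0.1502] yaw 26.2 tilt 1.25 gap 0.624 F [-1.2 -0.4 -7.2] q [-0.29  0.74  1.5   0.02  0.88  0.81]
tool-frame shift [ 0.0007 -0.0018  0.0417] spin -0.4 rows@45mm 0.9 per row [ 0.0007 -0.0018  0.0417]
z 0.1502 tilt out 0.97 left 0.79 deg, sum235 err -0.96 q4 1.02 qd [ 0.01 -0.    0.1  -0.    0.2   0.  ]
```

>>> {"method": "apply_moves", "body": {
  "increments": [
    [[0.001,-0.002,0.025,0],[0,0,0.008,0],[0,0,0,0]]
  ]
}}

```text
t: 45.45
tcp_pos: [0.6402, -0.0685, 0.1126]
tool_rot: [0.974, 0.227, 0.006, -0.005]
force: [0.1, -0.1, -1.1]
finger_gap: 0.627
```

```bash
python3 snap.py .6437 -.0711 .1085 26.6; python3 - <<'E'
from h import *
s=manip.sense(); p,d=manip.snapshot('wrist'); C=wristcam(s); I=p[:,:,::-1].copy()
dz=s["tcp_pos"][2]-.1085
for r,z in ((.0355,.004),(.0275,.064+dz)):
    P=np.array([proj(C,[.6437+r*np.cos(t),-.0711+r*np.sin(t),z]) for t in np.linspace(0,6.28,60)]); cv2.polylines(I,[P.astype(int)],True,(0,255,0),1)
cv2.imwrite('pics/w17.png',I)
E
```

```text
t 45.50 tcp [ 0.6401 -0.0684  0.1131] yaw 26.3 tilt 0.86 gap 0.630 F [ 0.2  0.  -1.5] q [-0.28  0.8   1.52  0.02  0.83  0.81]
tool-frame shift [0.0019 0.0041 0.0046] spin -0.3 rows@45mm 0.1 per row [0.0019 0.0041 0.0046]
z 0.1131 tilt out 0.30 left 0.80 deg, sum235 err -0.30 q4 1.09 qd [-0.   -0.03 -0.01 -0.    0.   -0.  ]
```

View pics/w17.png

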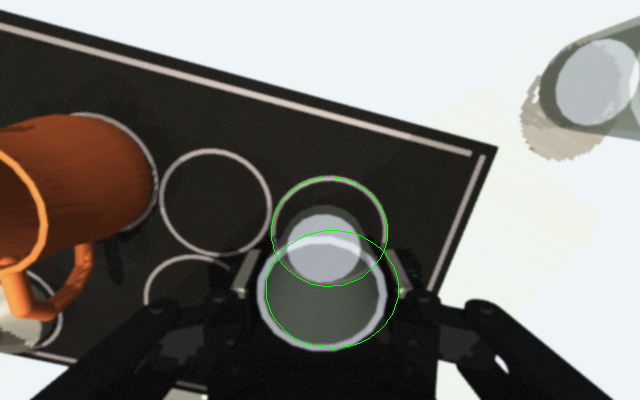

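>>> {"method": "apply_moves", "body": {
  "increments": [
    [[0.002,0.004,0,0],[0,0,0.002,0],[0,0,0.001,0]]
  ]
}}

```text
t: 45.85
tcp_pos: [0.6472, -0.0718, 0.1161]
tool_rot: [0.974, 0.228, 0.011, -0.002]
force: [0.8, 0.6, -0.7]
finger_gap: 0.631
```

```bash
python3 snap.py .6437 -.0711 .1085 26.6
```

```text
t 45.90 tcp [ 0.6474 -0.0719  0.1161] yaw 26.3 tilt 1.26 gap 0.629 F [ 1.4  0.1 -1.2] q [-0.29  0.8   1.5   0.02  0.83  0.81]
tool-frame shift [-0.0031 -0.0023  0.0075] spin -0.3 rows@45mm 0.2 per row [-0.0031 -0.0023  0.0075]
z 0.1161 tilt out 0.97 left 0.80 deg, sum235 err -0.97 q4 1.09 qd [ 0.    0.01  0.    0.   -0.    0.  ]
```

>>> {"method": "apply_moves", "body": {
  "increments": [
    [[-0.003,-0.002,0.003,0]]
  ]
}}

```text
t: 46.0
tcp_pos: [0.6448, -0.0717, 0.114]
tool_rot: [0.974, 0.228, 0.012, -0.001]
force: [0.4, -0.4, -0.2]
finger_gap: 0.627
```

```bash
python3 snap.py .6437 -.0711 .1085 26.6
```

```text
t 46.05 tcp [ 0.6433 -0.0713  0.1131] yaw 26.3 tilt 1.24 gap 0.631 F [-1.5  0.5 -1.6] q [-0.29  0.8   1.51  0.02  0.82  0.81]
tool-frame shift [ 0.0004 -0.      0.0046] spin -0.3 rows@45mm 0.1 per row [ 0.0004 -0.      0.0046]
z 0.1131 tilt out 0.95 left 0.80 deg, sum235 err -0.95 q4 1.10 qd [0.   0.01 0.01 0.   0.02 0.  ]
```

>>> {"method": "apply_moves", "body": {
  "increments": [
    [[0,0,0.003,0]]
  ]
}}

```text
t: 46.15
tcp_pos: [0.6431, -0.0713, 0.1102]
tool_rot: [0.974, 0.228, 0.011, -0.002]
force: [0.3, -0.3, -1.6]
finger_gap: 0.627
```

```bash
python3 snap.py .6437 -.0711 .1085 26.6
```

```text
t 46.20 tcp [ 0.6428 -0.0712  0.1095] yaw 26.3 tilt 1.19 gap 0.630 F [ 0.6 -0.  -1.4] q [-0.29  0.8   1.51  0.02  0.81  0.81]
tool-frame shift [0.0008 0.0004 0.001 ] spin -0.3 rows@45mm 0.0 per row [0.0008 0.0004 0.001 ]
z 0.1095 tilt out 0.88 left 0.80 deg, sum235 err -0.88 q4 1.10 qd [0.   0.   0.   0.   0.01 0.  ]
```

Single row plus settle is accurate.

>>> {"method": "apply_moves", "body": {
  "increments": [
    [[0.001,0,0.0015,0]]
  ]
}}

```text
t: 46.3
tcp_pos: [0.6437, -0.0708, 0.1083]
tool_rot: [0.974, 0.227, 0.01, -0.002]
force: [-2.7, 0.3, 13.2]
finger_gap: 0.631
```

```bash
python3 snap.py .6437 -.0711 .1085 26.6
```

```text
t 46.35 tcp [ 0.6439 -0.0707  0.1085] yaw 26.3 tilt 1.19 gap 0.632 F [-0.7  0.3  2.3] q [-0.29  0.8   1.51  0.02  0.81  0.81]
tool-frame shift [-0.0003  0.0003  0.    ] spin -0.3 rows@45mm 0.0 per row [-0.0003  0.0003  0.    ]
z 0.1085 tilt out 0.88 left 0.80 deg, sum235 err -0.88 q4 1.11 qd [ 0. -0.  0. -0.  0. -0.]
```

>>> {"method": "apply_moves", "body": {
  "increments": [
    [[0,0,0,0],[0,0,0,0],[0,0,0,0]]
  ],
  "fingers": 1
}}

```text
t: 46.65
tcp_pos: [0.6444, -0.0708, 0.1087]
tool_rot: [0.974, 0.227, 0.011, -0.002]
force: [0.6, -0.0, -0.4]
finger_gap: 1.0
```

>>> {"method": "apply_moves", "body": {
  "increments": [
    [[0,0,-0.02,0],[0,0,-0.04,0],[0,0,-0.04,0]]
  ]
}}

```text
t: 46.95
tcp_pos: [0.6391, -0.0708, 0.2037]
tool_rot: [0.974, 0.227, 0.004, -0.006]
force: [0.8, -0.6, -0.9]
finger_gap: 1.001
```

```bash
python3 snap.py .6147 .066 .22 13.5;python3 tw.py|tail -1;python3 - <<'E'
from h import *
s=manip.sense(); p,d=manip.snapshot('wrist'); C=wristcam(s); I=p[:,:,::-1].copy()
for c,r,z in (((.6437,-.0711),.0355,.004),((.6437,-.0711),.0275,.064),((.6155,.066),.0355,.004),((.6155,.066),.028,.074),((.561,-.0166),.0355,.004)):
    P=np.array([proj(C,[c[0]+r*np.cos(t),c[1]+r*np.sin(t),z]) for t in np.linspace(0,6.28,60)]); cv2.polylines(I,[P.astype(int)],True,(0,255,0),1)
cv2.imwrite('pics/w18.png',I)
E
```

```text
t 47.00 tcp [ 0.6423 -0.0716  0.2111] yaw 26.3 tilt 1.11 gap 1.000 F [ 1.4 -0.7  3.6] q [-0.29  0.66  1.47  0.02  1.    0.81]
tool-frame shift [ 0.0364 -0.1356 -0.008 ] spin 12.8 rows@45mm 3.1 per row [ 0.0091 -0.0339 -0.002 ]
z 0.2111 tilt out 0.76 left 0.80 deg, sum235 err -0.76 q4 0.95 qd [ 0.    0.02 -0.03  0.01 -0.16 -0.  ]
world tilt x 0.96 y 0.55 q1 -0.29 [ 0.642 -0.072  0.211] t 47.00
```

View pics/w18.png

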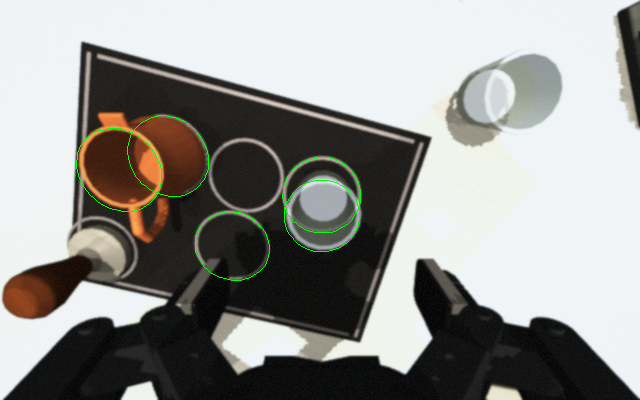

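The glass is centred in its ring. Before the red tool, I'll check the jug's offset by comparing copper contours with the start picture.

```bash
python3 - <<'E'
from h import *
p1,_=manip.snapshot("top"); p1=p1[:,:,::-1].copy(); cv2.imwrite("pics/top2.png",p1)
p0=cv2.imread("pics/top0.png")
W=[]
for p in (p0,p1):
    h=cv2.cvtColor(p,cv2.COLOR_BGR2HSV); m=cv2.inRange(h,(3,90,60),(22,255,255)); r=np.zeros_like(m); r[188:235,270:312]=m[188:235,270:312]
    c=max(cv2.findContours(r,cv2.RETR_EXTERNAL,cv2.CHAIN_APPROX_NONE)[0],key=cv2.contourArea); M=cv2.moments(c); u,v=M["m10"]/M["m00"],M["m01"]/M["m00"]
    print(u,v,M["m00"],ray("top",u,v,.05)); W.append(ray("top",u,v,.05))
print("jug moved mm",np.round((W[1]-W[0])*1000,1))
cv2.imwrite("pics/cmp.png",cv2.resize(np.hstack([p0[160:275,250:400],p1[160:275,250:400]]),None,fx=2.6,fy=2.6,interpolation=cv2.INTER_CUBIC))
E
```

```text
290.8554421768707 208.39183673469387 490.0 [0.61456992 0.0641534  0.05      ]
290.82515849182516 207.28895562228894 499.5 [0.61721349 0.06427313 0.05      ]
jug moved mm [2.6 0.1 0. ]
```

View pics/cmp.png

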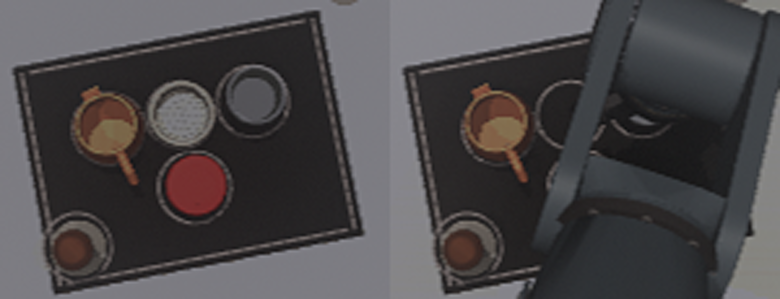

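It is 2.6 mm off its start, so I'll nudge it back.

>>> {"method": "apply_moves", "body": {
  "increments": [
    [[0.01,-0.035,0,0],[0.01,-0.04,0,0],[0.01,-0.035,0,0],[0.004,-0.012,0,7],[0,0,0,6]]
  ]
}}

```text
t: 47.6
tcp_pos: [0.6145, 0.056, 0.202]
tool_rot: [0.994, 0.11, 0.004, -0.005]
force: [0.7, -0.2, -0.3]
finger_gap: 1.001
```

```bash
python3 snap.py .617 .066 .12 13.5;python3 tw.py|tail -1
```

```text
t 47.65 tcp [0.6143 0.0556 0.2017] yaw 12.5 tilt 0.70 gap 0.994 F [-0.4  1.6 -0.3] q [-0.1   0.64  1.55  0.01  0.95  1.25]
tool-frame shift [ 0.0043 -0.0088  0.0818] spin -1.0 rows@45mm 1.8 per row [ 0.0022 -0.0044  0.0409]
z 0.2017 tilt out 0.22 left 0.66 deg, sum235 err -0.22 q4 0.81 qd [-0.03  0.   -0.01 -0.01  0.   -0.22]
world tilt x 0.28 y 0.64 q1 -0.10 [0.614 0.056 0.202] t 47.65
```

>>> {"method": "apply_moves", "body": {
  "increments": [
    [[0.004,-0.009,0.02,0],[0,0,0.03,0],[0,0,0.02,0],[0,0,0,0]]
  ]
}}

```text
t: 48.05
tcp_pos: [0.6154, 0.0662, 0.1264]
tool_rot: [0.994, 0.112, 0.001, -0.005]
force: [-1.3, 0.8, -1.4]
finger_gap: 1.001
```

```bash
python3 snap.py .617 .066 .12 13.5;python3 tw.py|tail -1
```

```text
t 48.10 tcp [0.616  0.0661 0.1275] yaw 12.8 tilt 0.64 gap 1.000 F [ 0.1  0.3 -0.3] q [-0.08  0.75  1.57  0.02  0.81  1.26]
tool-frame shift [0.001  0.0004 0.0075] spin -0.7 rows@45mm 0.2 per row [0.001  0.0004 0.0075]
z 0.1275 tilt out 0.11 left 0.64 deg, sum235 err -0.10 q4 0.88 qd [-0.   -0.04 -0.02  0.    0.01  0.01]
world tilt x 0.16 y 0.63 q1 -0.08 [0.616 0.066 0.128] t 48.10
```

>>> {"method": "apply_moves", "body": {
  "increments": [
    [[0.001,0,0.0075,0]]
  ]
}}

```text
t: 48.2
tcp_pos: [0.618, 0.0661, 0.1209]
tool_rot: [0.994, 0.112, 0.003, -0.005]
force: [0.7, -0.0, -0.2]
finger_gap: 1.0
```

>>> {"method": "apply_moves", "body": {
  "increments": [
    [[0,0,0,0],[0,0,0,0],[0,0,0,0],[0,0,0,0],[0,0,0,0]]
  ],
  "fingers": 0,
  "newtons": 50
}}

```text
t: 48.7
tcp_pos: [0.6188, 0.0654, 0.1225]
tool_rot: [0.994, 0.112, 0.005, -0.005]
force: [0.5, -0.5, -1.6]
finger_gap: 0.63
```

```bash
python3 snap.py .617 .066 .12 13.5;python3 tw.py|tail -1
```

```text
t 48.75 tcp [0.6187 0.0654 0.1224] yaw 12.9 tilt 0.74 gap 0.631 F [-0.1  0.4 -2.2] q [-0.08  0.76  1.57  0.02  0.8   1.26]
tool-frame shift [-0.0016 -0.001   0.0024] spin -0.6 rows@45mm 0.1 per row [-0.0016 -0.001   0.0024]
z 0.1224 tilt out 0.40 left 0.63 deg, sum235 err -0.39 q4 0.88 qd [ 0.  0.  0.  0. -0. -0.]
world tilt x 0.45 y 0.60 q1 -0.08 [0.619 0.065 0.122] t 48.75
```

>>> {"method": "apply_moves", "body": {
  "increments": [
    [[-0.001,0,-0.005,0]]
  ]
}}

```text
t: 48.85
tcp_pos: [0.6172, 0.0652, 0.1269]
tool_rot: [0.994, 0.112, 0.004, -0.005]
force: [0.1, 0.2, -3.5]
finger_gap: 0.635
```

```bash
python3 snap.py .6161 .0658 .1224 13.5
```

```text
t 48.90 tcp [0.6174 0.0651 0.128 ] yaw 12.9 tilt 0.73 gap 0.633 F [ 0.3 -0.8 -1. ] q [-0.08  0.75  1.57  0.02  0.81  1.26]
tool-frame shift [-0.0012 -0.0009  0.0056] spin -0.6 rows@45mm 0.1 per row [-0.0012 -0.0009  0.0056]
z 0.1280 tilt out 0.38 left 0.63 deg, sum235 err -0.38 q4 0.87 qd [-0.   -0.   -0.01  0.   -0.02  0.  ]
```

>>> {"method": "apply_moves", "body": {
  "increments": [
    [[-0.001,-0.001,0.004,0]]
  ]
}}

```text
t: 49.0
tcp_pos: [0.6169, 0.0659, 0.1248]
tool_rot: [0.994, 0.112, 0.005, -0.005]
force: [0.0, -0.4, -1.4]
finger_gap: 0.635
```

```bash
python3 snap.py .6161 .0658 .1222 13.5
```

```text
t 49.05 tcp [0.6159 0.0661 0.1237] yaw 12.9 tilt 0.73 gap 0.630 F [-0.3 -0.2 -2.2] q [-0.08  0.76  1.58  0.02  0.8   1.26]
tool-frame shift [0.0001 0.0003 0.0015] spin -0.6 rows@45mm 0.0 per row [0.0001 0.0003 0.0015]
z 0.1237 tilt out 0.36 left 0.63 deg, sum235 err -0.36 q4 0.88 qd [ 0.    0.01  0.01 -0.    0.02 -0.  ]
```

>>> {"method": "apply_moves", "body": {
  "increments": [
    [[0,0,0.0025,0]]
  ]
}}

```text
t: 49.15
tcp_pos: [0.616, 0.0662, 0.1214]
tool_rot: [0.994, 0.112, 0.004, -0.005]
force: [-5.3, -0.8, 19.6]
finger_gap: 0.636
```

```bash
python3 snap.py .6161 .0658 .1222 13.5
```

```text
t 49.20 tcp [0.616  0.0662 0.1215] yaw 12.9 tilt 0.73 gap 0.631 F [-0.6  0.7  0.4] q [-0.08  0.76  1.58  0.02  0.8   1.26]
tool-frame shift [ 0.0001  0.0004 -0.0007] spin -0.6 rows@45mm 0.0 per row [ 0.0001  0.0004 -0.0007]
z 0.1215 tilt out 0.36 left 0.64 deg, sum235 err -0.36 q4 0.89 qd [ 0.  0. -0.  0. -0.  0.]
```

>>> {"method": "apply_moves", "body": {
  "increments": [
    [[0,0,0,0],[0,0,0,0],[0,0,0,0]]
  ],
  "fingers": 1
}}

```text
t: 49.5
tcp_pos: [0.6165, 0.0662, 0.1218]
tool_rot: [0.994, 0.112, 0.005, -0.005]
force: [0.3, -0.7, 0.0]
finger_gap: 0.999
```

>>> {"method": "apply_moves", "body": {
  "increments": [
    [[0,0,-0.03,0],[0,0,-0.045,0],[0,0,-0.03,0]]
  ]
}}

```text
t: 49.8
tcp_pos: [0.6131, 0.0651, 0.2239]
tool_rot: [0.994, 0.112, -0.001, -0.006]
force: [0.4, -0.1, 0.3]
finger_gap: 0.997
```

```bash
python3 snap.py .384 .3135 .22 60;python3 tw.py|tail -1
```

```text
t 49.85 tcp [0.6153 0.065  0.2286] yaw 12.9 tilt 0.66 gap 1.006 F [ 0.1 -0.7  2.3] q [-0.08  0.61  1.52  0.01  1.01  1.26]
tool-frame shift [-0.17   -0.2937  0.0103] spin -47.1 rows@45mm 7.5 per row [-0.0213 -0.0367  0.0013]
z 0.2286 tilt out 0.18 left 0.63 deg, sum235 err -0.18 q4 0.75 qd [-0.    0.03 -0.    0.01 -0.13  0.  ]
world tilt x 0.23 y 0.62 q1 -0.08 [0.615 0.065 0.229] t 49.85
```

>>> {"method": "apply_moves", "body": {
  "increments": [
    [[-0.02,-0.035,0,0],[-0.023,-0.04,0,0],[-0.023,-0.04,0,0],[-0.023,-0.04,0,0],[-0.023,-0.04,0,0]]
  ]
}}

```text
t: 50.35
tcp_pos: [0.4671, 0.2303, 0.232]
tool_rot: [0.994, 0.107, 0.012, -0.004]
force: [0.4, -0.0, -0.5]
finger_gap: 1.0
```

```bash
python3 snap.py .384 .3135 .22 85;python3 tw.py|tail -1
```

```text
t 50.40 tcp [0.4602 0.2342 0.2315] yaw 12.5 tilt 1.08 gap 0.999 F [-4.7  1.6 -0. ] q [0.25 0.48 1.79 0.01 0.86 1.6 ]
tool-frame shift [-0.0574 -0.0938  0.0113] spin -72.5 rows@45mm 2.5 per row [-0.0191 -0.0313  0.0038]
z 0.2315 tilt out 0.98 left 0.45 deg, sum235 err -0.98 q4 0.60 qd [-0.07  0.02 -0.01 -0.04  0.05 -0.15]
world tilt x 0.84 y 0.68 q1 0.25 [0.46  0.234 0.232] t 50.40
```

>>> {"method": "apply_moves", "body": {
  "increments": [
    [[-0.021,-0.035,0,0],[-0.021,-0.035,0,0],[-0.01,-0.015,0,0],[0,0,0,-8],[0,0,0,-8]]
  ]
}}

```text
t: 50.9
tcp_pos: [0.3863, 0.3105, 0.2314]
tool_rot: [0.967, 0.253, 0.01, -0.004]
force: [0.2, -0.4, -0.2]
finger_gap: 1.001
```

>>> {"method": "apply_moves", "body": {
  "increments": [
    [[0,0,0,-8],[0,0,0,-8],[0,0,0,-8],[0,0,0,-8],[0,0,0,-8]]
  ]
}}

```text
t: 51.4
tcp_pos: [0.3865, 0.3109, 0.2313]
tool_rot: [0.813, 0.582, 0.011, -0.0]
force: [-0.2, -0.3, 0.8]
finger_gap: 1.001
```

>>> {"method": "apply_moves", "body": {
  "increments": [
    [[0,0,0,-8],[0,0,0,-7]]
  ]
}}

```text
t: 51.6
tcp_pos: [0.3869, 0.3107, 0.2312]
tool_rot: [0.726, 0.688, 0.011, 0.001]
force: [-0.6, 0.1, 0.7]
finger_gap: 1.003
```

```bash
python3 snap.py .384 .3135 .1 85;python3 tw.py|tail -1
```

```text
t 51.65 tcp [0.3869 0.3107 0.2312] yaw 87.1 tilt 1.29 gap 0.998 F [ 0.2 -0.7  0.4] q [0.45 0.46 1.84 0.01 0.82 0.5 ]
tool-frame shift [ 0.0008 -0.0054  0.1311] spin 2.1 rows@45mm 2.9 per row [ 0.0003 -0.0018  0.0437]
z 0.2312 tilt out 1.27 left 0.22 deg, sum235 err -1.27 q4 0.31 qd [-0.    0.    0.    0.    0.    0.26]
world tilt x 1.04 y 0.75 q1 0.45 [0.387 0.311 0.231] t 51.65
```

>>> {"method": "apply_moves", "body": {
  "increments": [
    [[0.001,-0.004,0.045,0]]
  ]
}}

```text
t: 51.75
tcp_pos: [0.3881, 0.3144, 0.1899]
tool_rot: [0.726, 0.688, 0.018, 0.004]
force: [0.3, 1.0, -1.0]
finger_gap: 1.003
```

```bash
python3 tw.py 1
```

```text
z 0.1803 tilt out 0.85 left 0.22 deg, sum235 err -0.85 q4 0.35 qd [-0.01 -0.03  0.06 -0.01  0.24  0.  ]
world tilt x 0.67 y 0.58 q1 0.46 [0.382 0.312 0.18 ] t 51.80
```

>>> {"method": "apply_moves", "body": {
  "increments": [
    [[0,0,0.04,0]]
  ]
}}

```text
t: 51.9
tcp_pos: [0.3844, 0.3129, 0.1414]
tool_rot: [0.726, 0.687, 0.01, 0.001]
force: [0.2, -0.1, 0.5]
finger_gap: 0.998
```

```bash
python3 snap.py .384 .3135 .1 85; python3 tw.py|tail -1; python3 - <<'E'
from h import *
s=manip.sense(); p,d=manip.snapshot('wrist'); C=wristcam(s); I=p[:,:,::-1].copy()
for c,r,z in (((.384,.3135),.028,.048),):
    P=np.array([proj(C,[c[0]+r*np.cos(t),c[1]+r*np.sin(t),z]) for t in np.linspace(0,6.28,60)]); cv2.polylines(I,[P.astype(int)],True,(0,255,0),1)
cv2.imwrite('pics/w20.png',I)
E
```

```text
t 51.95 tcp [0.3803 0.3105 0.1323] yaw 86.8 tilt 0.23 gap 1.001 F [-1.2 -1.1 -6.8] q [0.45 0.64 1.9  0.01 0.59 0.5 ]
tool-frame shift [0.0031 0.0035 0.0323] spin 1.8 rows@45mm 0.7 per row [0.0031 0.0035 0.0323]
z 0.1323 tilt out 0.04 left 0.22 deg, sum235 err -0.04 q4 0.40 qd [-0.01 -0.07  0.04 -0.01  0.21 -0.01]
world tilt x -0.06 y 0.22 q1 0.45 [0.38  0.311 0.132] t 51.95
```

View pics/w20.png

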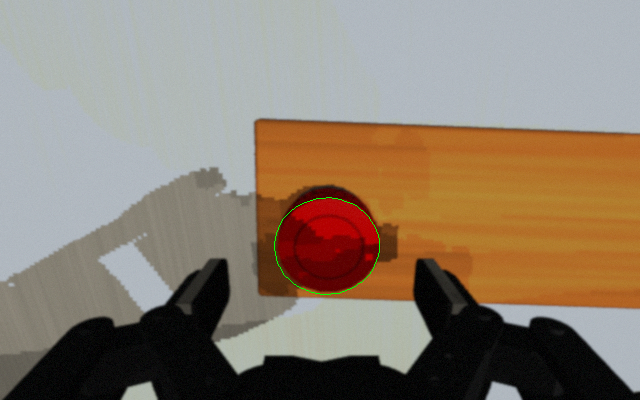

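>>> {"method": "apply_moves", "body": {
  "increments": [
    [[0.003,0.003,0.015,0],[0,0,0.012,0],[0,0,0.004,0],[0,0,0,0]]
  ]
}}

```text
t: 52.4
tcp_pos: [0.3843, 0.3137, 0.1079]
tool_rot: [0.727, 0.686, 0.002, -0.001]
force: [-0.2, -0.0, 0.3]
finger_gap: 0.999
```

```bash
python3 snap.py .384 .3135 .099 85; python3 tw.py|tail -1
```

```text
t 52.45 tcp [0.3844 0.3138 0.1082] yaw 86.7 tilt 0.32 gap 0.995 F [-0.8 -0.1  0.6] q [0.46 0.69 1.9  0.01 0.54 0.51]
tool-frame shift [-0.0004 -0.0004  0.0092] spin 1.7 rows@45mm 0.2 per row [-0.0004 -0.0004  0.0092]
z 0.1082 tilt out 0.24 left 0.22 deg, sum235 err -0.24 q4 0.42 qd [-0. -0. -0. -0. -0. -0.]
world tilt x 0.12 y 0.30 q1 0.46 [0.384 0.314 0.108] t 52.45
```

>>> {"method": "apply_moves", "body": {
  "increments": [
    [[0,0,0.009,0]]
  ]
}}

```text
t: 52.55
tcp_pos: [0.3854, 0.3143, 0.101]
tool_rot: [0.727, 0.686, 0.005, -0.001]
force: [0.4, 0.8, -0.7]
finger_gap: 0.998
```

>>> {"method": "apply_moves", "body": {
  "increments": [
    [[0,0,0.001,0],[0,0,0,0],[0,0,0,0],[0,0,0,0],[0,0,0,0]]
  ],
  "fingers": 0,
  "newtons": 60
}}

```text
t: 53.05
tcp_pos: [0.3849, 0.3142, 0.1012]
tool_rot: [0.727, 0.686, 0.005, -0.001]
force: [-0.6, -0.3, -2.6]
finger_gap: 0.631
```

```bash
python3 snap.py .384 .3135 .099 85; python3 - <<'E'
from h import *
s=manip.sense(); p,d=manip.snapshot('wrist'); C=wristcam(s); I=p[:,:,::-1].copy()
h=cv2.cvtColor(p,cv2.COLOR_RGB2HSV)
for c,r,z in (((.384,.3135),.028,.048),):
    P=np.array([proj(C,[c[0]+r*np.cos(t),c[1]+r*np.sin(t),z]) for t in np.linspace(0,6.28,60)]); cv2.polylines(I,[P.astype(int)],True,(0,255,0),1)
cv2.imwrite('pics/w21.png',I)
E
```

```text
t 53.10 tcp [0.3849 0.3141 0.1011] yaw 86.6 tilt 0.53 gap 0.628 F [ 0.1 -0.5 -0.6] q [0.46 0.71 1.9  0.01 0.52 0.51]
tool-frame shift [-0.0007 -0.0008  0.0021] spin 1.6 rows@45mm 0.1 per row [-0.0007 -0.0008  0.0021]
z 0.1011 tilt out 0.49 left 0.22 deg, sum235 err -0.49 q4 0.44 qd [-0.  0. -0. -0.  0. -0.]
```

View pics/w21.png

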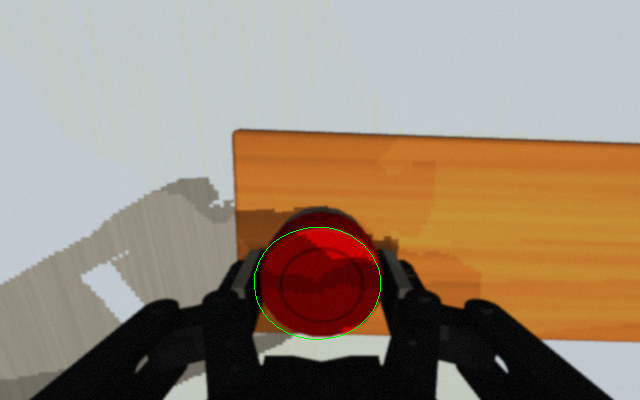

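>>> {"method": "apply_moves", "body": {
  "increments": [
    [[0,0,-0.02,0],[0,0,-0.035,0],[0,0,-0.035,0]]
  ]
}}

```text
t: 53.45
tcp_pos: [0.3818, 0.312, 0.1881]
tool_rot: [0.728, 0.686, -0.002, -0.003]
force: [0.5, -0.5, -3.1]
finger_gap: 0.627
```

```bash
python3 tw.py 1
```

```text
z 0.1930 tilt out 0.20 left 0.22 deg, sum235 err -0.20 q4 0.32 qd [ 0.    0.05 -0.    0.01 -0.17 -0.  ]
world tilt x 0.09 y 0.28 q1 0.46 [0.384 0.313 0.193] t 53.50
```

>>> {"method": "apply_moves", "body": {
  "increments": [
    [[0,0,-0.035,0]]
  ]
}}

```text
t: 53.6
tcp_pos: [0.3821, 0.3121, 0.2262]
tool_rot: [0.728, 0.686, -0.001, -0.002]
force: [0.0, 0.3, -3.1]
finger_gap: 0.63
```

```bash
python3 snap.py .561 -.0166 .23 86.6; python3 tw.py|tail -1
```

```text
t 53.65 tcp [0.3853 0.314  0.233 ] yaw 86.7 tilt 0.64 gap 0.627 F [ 0.7 -0.2  0. ] q [0.46 0.46 1.83 0.01 0.84 0.51]
tool-frame shift [-0.3198  0.1946  0.0017] spin 0.1 rows@45mm 8.3 per row [-0.0355  0.0216  0.0002]
z 0.2330 tilt out 0.60 left 0.22 deg, sum235 err -0.60 q4 0.29 qd [ 0.    0.03 -0.02  0.01 -0.18 -0.  ]
world tilt x 0.44 y 0.46 q1 0.46 [0.385 0.314 0.233] t 53.65
```

>>> {"method": "apply_moves", "body": {
  "increments": [
    [[-0.035,0.021,0,0],[-0.037,0.023,0,0],[-0.037,0.023,0,0],[-0.037,0.023,0,0]]
  ]
}}

```text
t: 54.05
tcp_pos: [0.4676, 0.1645, 0.2344]
tool_rot: [0.723, 0.691, 0.01, 0.001]
force: [0.3, -0.1, -2.9]
finger_gap: 0.628
```

```bash
python3 snap.py .561 -.0166 .23 86.6; python3 tw.py|tail -1
```

```text
t 54.10 tcp [0.4726 0.1592 0.2347] yaw 87.2 tilt 1.29 gap 0.627 F [ 3.2 -4.3 -2.2] q [0.1  0.46 1.83 0.01 0.83 0.14]
tool-frame shift [-0.1713  0.0968  0.0051] spin 0.6 rows@45mm 4.4 per row [-0.0343  0.0194  0.001 ]
z 0.2347 tilt out 1.24 left 0.36 deg, sum235 err -1.24 q4 0.49 qd [ 0.07 -0.   -0.02  0.05 -0.02  0.16]
world tilt x 1.20 y 0.48 q1 0.10 [0.473 0.159 0.235] t 54.10
```

>>> {"method": "apply_moves", "body": {
  "increments": [
    [[-0.034,0.02,0,0],[-0.037,0.021,0,0],[-0.037,0.021,0,0],[-0.034,0.02,0,0]]
  ]
}}

```text
t: 54.5
tcp_pos: [0.547, 0.0099, 0.2323]
tool_rot: [0.724, 0.69, 0.009, 0.002]
force: [0.0, 0.8, -2.7]
finger_gap: 0.627
```

```bash
python3 snap.py .561 -.0166 .23 86.6; python3 tw.py|tail -1
```

```text
t 54.55 tcp [0.5517 0.0041 0.2327] yaw 87.1 tilt 1.38 gap 0.628 F [ 4.2 -4.1 -3.1] q [-0.2   0.52  1.7   0.01  0.9  -0.16]
tool-frame shift [-0.0203  0.0103  0.0028] spin 0.5 rows@45mm 0.5 per row [-0.0203  0.0103  0.0028]
z 0.2327 tilt out 1.27 left 0.52 deg, sum235 err -1.27 q4 0.67 qd [ 0.06 -0.02  0.01  0.04 -0.04  0.12]
world tilt x 1.35 y 0.26 q1 -0.20 [0.552 0.004 0.233] t 54.55
```

>>> {"method": "apply_moves", "body": {
  "increments": [
    [[-0.019,0.01,0.025,0]]
  ]
}}

```text
t: 54.65
tcp_pos: [0.5627, -0.0158, 0.2094]
tool_rot: [0.725, 0.689, 0.012, 0.008]
force: [0.7, -0.4, -2.9]
finger_gap: 0.625
```

```bash
python3 snap.py .561 -.0166 .0931 86.6
```

```text
t 54.70 tcp [ 0.5636 -0.0199  0.2045] yaw 87.0 tilt 1.47 gap 0.627 F [ 2.6 -2.6 -4.7] q [-0.24  0.58  1.69  0.01  0.85 -0.19]
tool-frame shift [ 0.0029 -0.0056  0.1113] spin 0.4 rows@45mm 2.5 per row [ 0.001  -0.0019  0.0371]
z 0.2045 tilt out 1.40 left 0.42 deg, sum235 err -1.40 q4 0.56 qd [ 0.03 -0.01  0.03  0.02  0.08  0.06]
```

>>> {"method": "apply_moves", "body": {
  "increments": [
    [[0,0,0.045,0]]
  ]
}}

```text
t: 54.8
tcp_pos: [0.5688, -0.0217, 0.1622]
tool_rot: [0.726, 0.687, 0.013, 0.013]
force: [2.4, -0.8, -3.7]
finger_gap: 0.627
```

```bash
python3 snap.py .561 -.0166 .0931 86.6
```

```text
t 54.85 tcp [ 0.5631 -0.0207  0.1501] yaw 86.8 tilt 0.91 gap 0.629 F [ -2.    0.6 -14.4] q [-0.24  0.66  1.72  0.01  0.74 -0.19]
tool-frame shift [ 0.0038 -0.0032  0.0569] spin 0.2 rows@45mm 1.3 per row [ 0.0019 -0.0016  0.0285]
z 0.1501 tilt out 0.82 left 0.40 deg, sum235 err -0.82 q4 0.59 qd [ 0.01 -0.02  0.11  0.    0.23  0.  ]
```

>>> {"method": "apply_moves", "body": {
  "increments": [
    [[0,0,0.03,0]]
  ]
}}

```text
t: 54.95
tcp_pos: [0.5638, -0.0205, 0.119]
tool_rot: [0.727, 0.687, 0.007, 0.004]
force: [1.7, -0.7, -2.2]
finger_gap: 0.628
```

```bash
python3 snap.py .561 -.0166 .0931 86.6; python3 - <<'E'
from h import *
s=manip.sense(); p,d=manip.snapshot('wrist'); C=wristcam(s); I=p[:,:,::-1].copy()
dz=s["tcp_pos"][2]-.0931
for c,r,z in (((.561,-.0166),.028,.04+dz),((.561,-.0166),.0355,.004),((.6155,.066),.0355,.004),((.6437,-.0711),.0355,.004)):
    P=np.array([proj(C,[c[0]+r*np.cos(t),c[1]+r*np.sin(t),z]) for t in np.linspace(0,6.28,60)]); cv2.polylines(I,[P.astype(int)],True,(0,255,0),1)
cv2.imwrite('pics/w22.png',I)
E
```

```text
t 55.00 tcp [ 0.5601 -0.0198  0.1123] yaw 86.8 tilt 0.40 gap 0.624 F [-2.2  0.5 -8.1] q [-0.24  0.73  1.73  0.01  0.68 -0.19]
tool-frame shift [0.0032 0.0007 0.0192] spin 0.2 rows@45mm 0.4 per row [0.0032 0.0007 0.0192]
z 0.1123 tilt out 0.07 left 0.39 deg, sum235 err -0.07 q4 0.63 qd [ 0.01 -0.06  0.04 -0.    0.16 -0.  ]
```

View pics/w22.png

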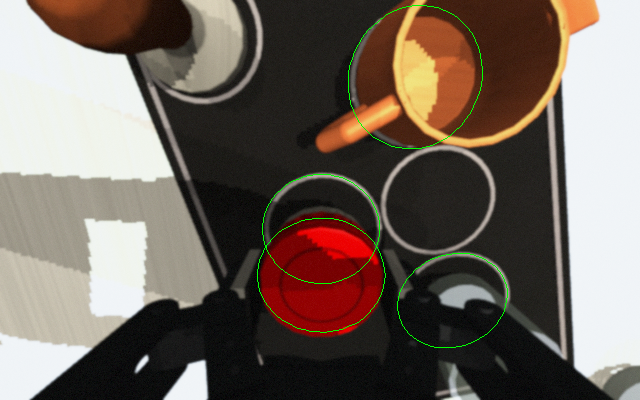

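>>> {"method": "apply_moves", "body": {
  "increments": [
    [[0.003,0.001,0.01,0]]
  ]
}}

```text
t: 55.15
tcp_pos: [0.5615, -0.0163, 0.106]
tool_rot: [0.726, 0.687, 0.004, -0.001]
force: [0.6, -0.3, -2.5]
finger_gap: 0.628
```

```bash
python3 snap.py .561 -.0162 .0931 86.6
```

```text
t 55.20 tcp [ 0.5601 -0.0154  0.1041] yaw 86.8 tilt 0.42 gap 0.627 F [-1.6 -0.  -4.5] q [-0.23  0.74  1.73  0.01  0.67 -0.18]
tool-frame shift [-0.0008  0.0009  0.011 ] spin 0.2 rows@45mm 0.2 per row [-0.0008  0.0009  0.011 ]
z 0.1041 tilt out -0.10 left 0.41 deg, sum235 err 0.10 q4 0.67 qd [-0.   -0.03  0.02 -0.01  0.04 -0.01]
```

>>> {"method": "apply_moves", "body": {
  "increments": [
    [[0,0,0.005,0]]
  ]
}}

```text
t: 55.3
tcp_pos: [0.5608, -0.0148, 0.1006]
tool_rot: [0.726, 0.688, 0.003, -0.002]
force: [-0.2, -0.9, -1.8]
finger_gap: 0.625
```

```bash
python3 snap.py .561 -.0162 .0931 86.6
```

```text
t 55.35 tcp [ 0.5604 -0.0148  0.0999] yaw 86.9 tilt 0.42 gap 0.627 F [ 0.3  0.3 -3.4] q [-0.23  0.75  1.74  0.01  0.65 -0.18]
tool-frame shift [-0.0014  0.0007  0.0068] spin 0.3 rows@45mm 0.2 per row [-0.0014  0.0007  0.0068]
z 0.0999 tilt out -0.00 left 0.42 deg, sum235 err 0.00 q4 0.69 qd [-0.01 -0.01  0.   -0.    0.02 -0.  ]
```

>>> {"method": "apply_moves", "body": {
  "increments": [
    [[-0.0015,0.0005,0.005,0]]
  ]
}}

```text
t: 55.45
tcp_pos: [0.5616, -0.016, 0.0965]
tool_rot: [0.726, 0.688, 0.004, -0.001]
force: [-0.3, 0.5, -3.0]
finger_gap: 0.623
```

```bash
python3 snap.py .561 -.0162 .0931 86.6
```

```text
t 55.50 tcp [ 0.5615 -0.0163  0.0957] yaw 86.9 tilt 0.44 gap 0.630 F [-0.2  0.1 -2.7] q [-0.23  0.76  1.74  0.01  0.65 -0.19]
tool-frame shift [ 0.0001 -0.0005  0.0026] spin 0.3 rows@45mm 0.1 per row [ 0.0001 -0.0005  0.0026]
z 0.0957 tilt out 0.15 left 0.41 deg, sum235 err -0.15 q4 0.69 qd [-0.    0.    0.    0.    0.02  0.  ]
```

>>> {"method": "apply_moves", "body": {
  "increments": [
    [[0,0,0.0015,0]]
  ]
}}

```text
t: 55.6
tcp_pos: [0.562, -0.0164, 0.095]
tool_rot: [0.726, 0.688, 0.004, -0.0]
force: [-0.1, 0.6, -3.0]
finger_gap: 0.629
```

```bash
python3 snap.py .561 -.0162 .0931 86.6
```

```text
t 55.65 tcp [ 0.562  -0.0165  0.0948] yaw 86.9 tilt 0.48 gap 0.626 F [-0.   0.3 -2.6] q [-0.23  0.76  1.74  0.01  0.64 -0.19]
tool-frame shift [ 0.0002 -0.001   0.0017] spin 0.3 rows@45mm 0.0 per row [ 0.0002 -0.001   0.0017]
z 0.0948 tilt out 0.25 left 0.41 deg, sum235 err -0.25 q4 0.69 qd [-0.    0.    0.    0.    0.01  0.  ]
```

>>> {"method": "apply_moves", "body": {
  "increments": [
    [[0,-0.001,0.002,0],[0,0,0.001,0]]
  ]
}}

```text
t: 55.85
tcp_pos: [0.5615, -0.0166, 0.0931]
tool_rot: [0.726, 0.688, 0.005, 0.001]
force: [-1.4, 1.5, 8.0]
finger_gap: 0.627
```

```bash
python3 snap.py .561 -.0162 .0931 86.6
```

```text
t 55.90 tcp [ 0.5615 -0.0166  0.0932] yaw 86.9 tilt 0.54 gap 0.628 F [-0.4  0.2  3.5] q [-0.23  0.76  1.74  0.01  0.64 -0.19]
tool-frame shift [ 0.0004 -0.0005  0.0001] spin 0.3 rows@45mm 0.0 per row [ 0.0004 -0.0005  0.0001]
z 0.0932 tilt out 0.35 left 0.41 deg, sum235 err -0.35 q4 0.70 qd [-0.  0.  0. -0. -0.  0.]
```

Seated. I'll release, rise and retreat, then run the final checks.

>>> {"method": "apply_moves", "body": {
  "increments": [
    [[0,0,0,0],[0,0,0,0],[0,0,0,0]]
  ],
  "fingers": 1
}}

```text
t: 56.2
tcp_pos: [0.5624, -0.0169, 0.0941]
tool_rot: [0.726, 0.688, 0.006, 0.002]
force: [-0.5, -0.3, 0.3]
finger_gap: 1.001
```

>>> {"method": "apply_moves", "body": {
  "increments": [
    [[0,0,-0.02,0],[0,0,-0.04,0],[0,0,-0.045,0],[0,0,-0.04,0]]
  ]
}}

```text
t: 56.6
tcp_pos: [0.5583, -0.0174, 0.2368]
tool_rot: [0.726, 0.687, 0.001, -0.005]
force: [1.3, 0.2, 0.3]
finger_gap: 1.0
```

>>> {"method": "apply_moves", "body": {
  "increments": [
    [[-0.045,0,0,0],[-0.045,0,0,0],[-0.045,0,0,0],[-0.045,0,0,0],[-0.03,0,0,0]]
  ]
}}

```text
t: 57.1
tcp_pos: [0.5516, -0.2299, 0.2448]
tool_rot: [0.722, 0.691, 0.006, 0.004]
force: [0.3, -0.4, 0.6]
finger_gap: 0.997
```

```bash
python3 tw.py 1; python3 - <<'E'
from h import *
p,_=manip.snapshot("top"); q,_=manip.snapshot("scene"); cv2.imwrite("pics/top3.png",p[:,:,::-1]); cv2.imwrite("pics/scene3.png",q[:,:,::-1])
E
```

```text
z 0.2449 tilt out 0.83 left 0.43 deg, sum235 err -0.82 q4 0.51 qd [ 0.05 -0.01  0.02  0.03 -0.02  0.09]
world tilt x 0.93 y -0.10 q1 -0.59 [ 0.552 -0.234  0.245] t 57.15
```

View pics/top3.png

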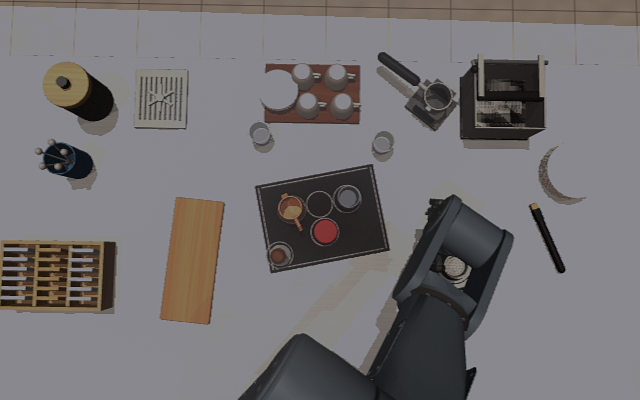

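View pics/scene3.png

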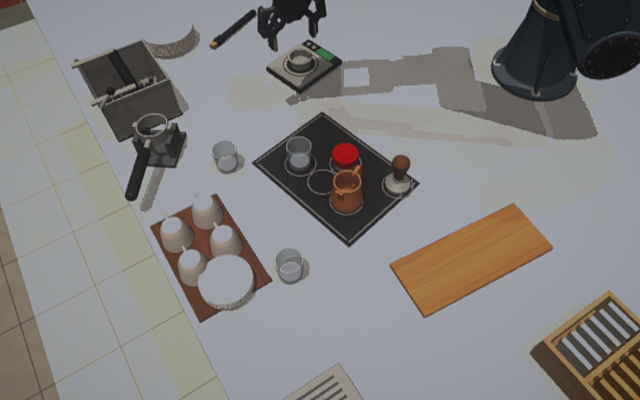

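Everything stands in place: jug (290,209), glass (347,198) and red tool (325,232) on the mat, basket on the scale at about (457,268). I'll zoom in with overlays and compare the bystanders with the start.

```bash
python3 - <<'E'
from h import *
p=cv2.imread("pics/top3.png"); p0=cv2.imread("pics/top0.png"); q=cv2.imread("pics/scene3.png"); q0=cv2.imread("pics/scene0.png")
for nm,(x,y,w,hh) in {"glass_b":(247,120,28,28),"glass_c":(369,130,28,28),"tamper":(265,240,28,28)}.items():
    t=p0[y:y+hh,x:x+w]; r=cv2.matchTemplate(p[y-5:y+hh+5,x-5:x+w+5],t,cv2.TM_CCOEFF_NORMED); print(nm,cv2.minMaxLoc(r)[1],np.array(cv2.minMaxLoc(r)[3])-5)
for n,im,(x0,y0,x1,y1) in [("top",p,(250,160,400,272)),("scene",q,(245,105,425,240))]:
    S=800/(x1-x0); I=cv2.resize(im[y0:y1,x0:x1],None,fx=S,fy=S,interpolation=cv2.INTER_CUBIC); I=np.clip(I.astype(float)*1.6,0,255).astype(np.uint8)
    for c,r,z in [((.6155,.066),.0355,.004),((.6155,.066),.028,.074),((.6437,-.0711),.0355,.004),((.6437,-.0711),.0275,.064),((.561,-.0166),.0355,.004),((.561,-.0166),.028,.04)]:
        P=np.array([(proj(n,[c[0]+r*np.cos(t),c[1]+r*np.sin(t),z])-[x0,y0]+.5)*S for t in np.linspace(0,6.28,60)]); cv2.polylines(I,[P.astype(int)],True,(0,255,0),1)
    cv2.imwrite(f"pics/f_{n}.png",I)
W=[]
for im in (p0,p):
    h=cv2.cvtColor(im,cv2.COLOR_BGR2HSV); m=cv2.inRange(h,(3,90,60),(22,255,255)); r=np.zeros_like(m); r[188:235,270:312]=m[188:235,270:312]
    c=max(cv2.findContours(r,cv2.RETR_EXTERNAL,cv2.CHAIN_APPROX_NONE)[0],key=cv2.contourArea); M=cv2.moments(c); W.append(ray("top",M["m10"]/M["m00"],M["m01"]/M["m00"],.05))
print("jug moved mm",np.round((W[1]-W[0])*1000,1))
S=8;u,v=300,60; n="scene"; I=cv2.resize(q[v-35:v+35,u-40:u+40],None,fx=S,fy=S,interpolation=cv2.INTER_CUBIC)
for r,z in ((.045,.021),(.031,.047)):
    P=np.array([(proj(n,[.4835+r*np.cos(t),-.3315+r*np.sin(t),z])-[u-40,v-35]+.5)*S for t in np.linspace(0,6.28,60)]); cv2.polylines(I,[P.astype(int)],True,(0,255,0),1)
cv2.imwrite("pics/f_scale.png",I)
E
```

```text
glass_b 0.9995238780975342 [0 0]
glass_c 0.9994387626647949 [0 0]
tamper 0.9994775056838989 [0 0]
jug moved mm [-0.7  1.1  0. ]
```

View pics/f_top.png

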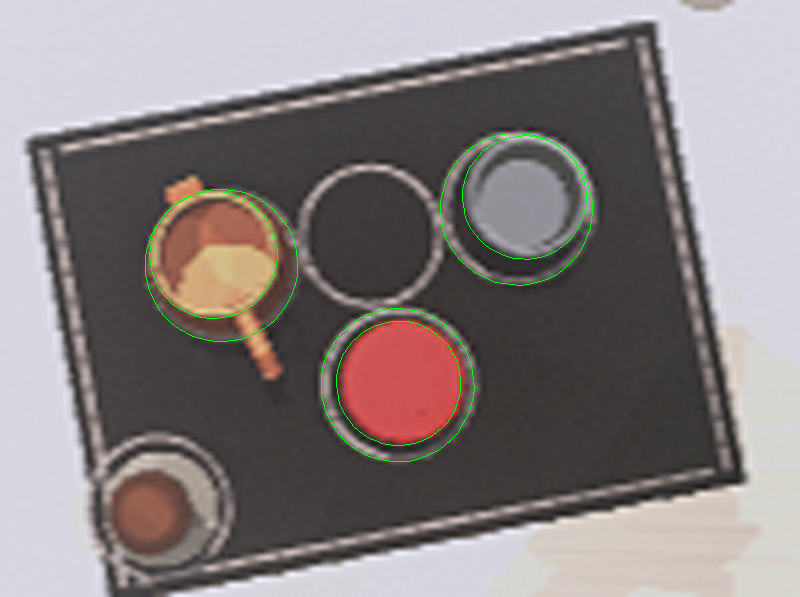

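View pics/f_scene.png

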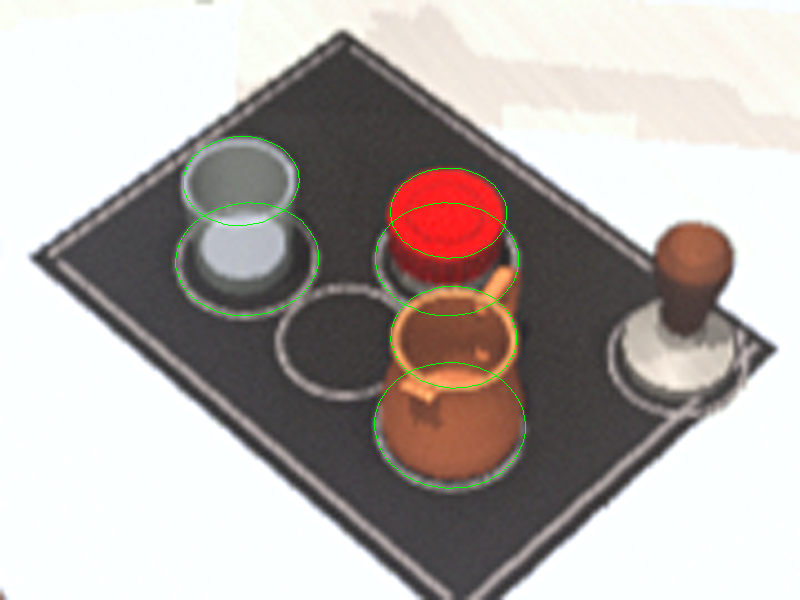

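View pics/f_scale.png

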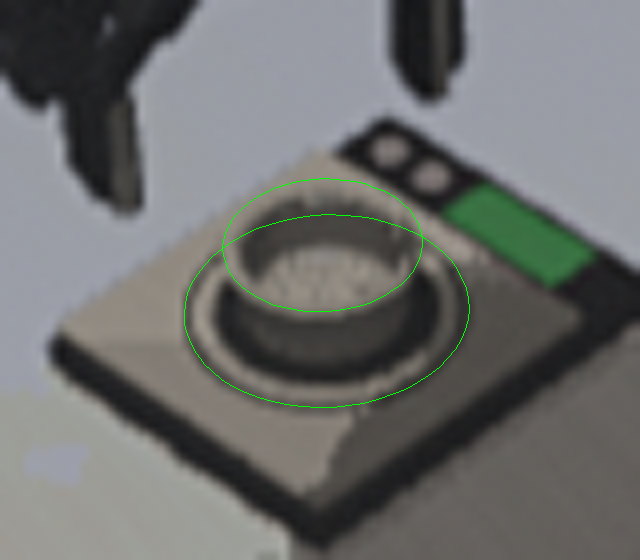

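```bash
python3 -c "
from station import manip
s=manip.sense(); print(s['t'],s['qd'].round(3),s['force'].round(2)); print(manip.sign_off())"
```

```text
57.25 [ 0.05  -0.011  0.039  0.017  0.014  0.006] [ 0.07 -0.06  1.07]
the job is handed in; nothing more can be done
None
```

The job is done and handed in at 57.3 s of the 136 s allowed. I moved the jug, glass and red tool to the board, and stood the basket in the middle of the scale. Then I put the jug, glass and tool back on the mat in that order.

**Last checks:**
- **Mat and scale:** the jug, glass and red tool each stand upright within their own rings. The basket sits upright on the pad. All four match their target outlines to about 1–2 mm in the camera views.
- **Tamper and the two other glasses:** they show zero pixel shift from the start picture.
- **Gripper:** it is clear of everything, and the highest contact force I read was about 22 N.

**What disagreed on the way:**
- **Jug:** its first return landed 2.6 mm off its start position, so I regripped it and moved it. It now reads about 1.3 mm from where it started.
- **Gripper tilt:** the gripper slowly tilted as it moved, up to about 9° once while empty. I corrected that before the next grasp. It was never more than about 2.5° while holding something.

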